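Clamp worn books in the cranked spine press

TASK

Stand every loose book in the open press, spine up and side by side between the wooden jaws, then fit the removable crank on the square shaft and wind it clockwise until the jaws hold the books firmly. Next gently press the sprung gauge down until its foot rests on a book's spine and let it spring back up. Finish by lifting the crank off and standing it back on its board, leaving the books clamped and the other stock undisturbed.

Things in the scene. Friction and masses are not known exactly. Their poses are not given: they have to be found in the camera images.
- press: dark iron book press fixed to the bench: bed 140 (x) x 330 (y) mm, its top at 20 mm. Origin on the bench, z up. Jaws close along y; jaws 120 mm long in x, 25 thick, tops 65 mm above the bench. Books stand on the bed between them, length along x, centred at x = 0. At y = -195 a gearbox 70 x 70 mm, top at 70 mm, with the square shaft. At x = 115, y = 72 a post 235 mm high carries the gauge's arm
- back_jaw: the fixed wooden jaw; its gripping face is the plane y = +85 mm of the press, facing -y. Origin at the foot of that face, on the bed
- jaw: the sliding wooden jaw; origin at the foot of its gripping face (on the bed), which faces +y and stands at press y = -115 mm when fully open (gap 200 mm). It slides to press +y by 32 mm for each clockwise turn of the shaft, at most 180 mm, and stays where it is left (self-locking)
- shaft (a joint): turn of the upright shaft, rad; grows clockwise seen from above, which closes the jaw by 32 mm per 2 pi, pushing the books before it; starts at 0 to 1.2; turning it freely takes about 0.25 N m slowly (4 N at the crank's grip), 0.45 N m at 2.5 rad/s; once the gap between the jaws equals the books' total thickness it stops hard: 10 N more at the grip than before is firm
- shaft_top (a point): centre of the shaft's top end, at press x = 0, y = -195, 100 mm above the bench. Shaft 15.6 mm square, 30 mm long above the gearbox, its uppermost 10 mm a cone for lead-in; x and y axes square to its flats and turning with it
- crank: removable steel crank, 0.52 kg. Origin: centre of its underside; z up, x along the arm. Hub 42 mm square, 33 high, on a 60 mm square flange 10 high, with a 18.4 mm square socket 33 deep open below, sides along x and y; fitted, it rests on the gearbox. Arm at height 33 to 45. Boss above the hub, 26 mm square, height 45 to 80, to lift it. Upright round grip at x = 65, 25 diameter, height 46 to 98, spins freely
- crank_board: plain wooden board fixed to the bench, 150 x 150 x 4 mm, the crank's place; origin under its centre, top at 4 mm
- gauge (a joint): downward stroke of the sprung gauge, m: 0 at rest (foot 150 mm above the bench), up to 0.070; pressing takes 1.6 N at 0 rising by 0.8 N per 10 mm; it springs back by itself. Not over 50 N on a book. Spine height above the bed = 130 mm minus the stroke: 0.040 on a book that stands properly
- gauge_head (a point): centre of the top of the brass press-button (34 mm diameter) on the gauge rod, straight above the foot, 267 mm above the bench at rest; the place to press down
- gauge_foot (a point): centre of the underside of the brass foot 24 x 18 x 8 mm at the gauge rod's lower end, at press x = +60, y = +72 mm, on an arm 26 mm wide reaching from the post to x = +50 at height 195 to 215 mm. It overhangs the +x end of the place next to the back jaw: lower books in at press y below +50 mm; winding pushes the first one against the back jaw, under the foot
- book_1: hard-bound book on its fore edge, spine up: 160 mm long (x), 34 mm thick (y), 90 mm high, 0.35 kg; origin under its centre. May be absent
- book_2: hard-bound book on its fore edge, spine up: 160 mm long (x), 36 mm thick (y), 90 mm high, 0.35 kg; origin under its centre. May be absent
- book_3: hard-bound book on its fore edge, spine up: 160 mm long (x), 38 mm thick (y), 90 mm high, 0.35 kg; origin under its centre. May be absent
- candlestick: brass candlestick, 165 mm high, 80 mm across; leave alone
- cup: white china mug, 80 mm across, 65 mm high; leave alone
- bowl: brass bowl, 150 mm across, 70 mm high; leave alone
- glue_jar: amber glass jar, 70 mm across, 90 mm high; leave alone
- vase: blue china vase, 90 mm across, 145 mm high; leave alone
- saucer: white china saucer, 120 mm across, 20 mm high; leave alone
- brush: glue brush lying flat; leave alone
There are look-alikes about, which are no part of the job. Leave any turquoise look-alike of the crank alone. What is shaped like the book_3 but red is not meant.

How it is judged:
By the outcome, as a careful person would: the job done as asked, in the order asked, and still so for the second after the job is handed in, with the robot touching nothing.
Of book_1, book_2, book_3 only 1 to 3 are there at a start; the rules pass over those that are not, and their reading is None.
At some moment in a run one of crank may be knocked a few centimetres aside while the robot is not near it.
Once in a run the grip may slacken for a moment while it holds something.
It also fails if it takes over 205 s, if anything falls off the work surface, if the arm or the gripper's body presses on something with over 40 N, if the wrist force passes 120 N, or if a joint passes its speed limit or range.

ROBOT

A 7-joint arm with a two-finger parallel gripper is mounted at the origin on the work surface. World frame = base frame: x ahead of the robot, y to its left, z up, the work surface at z = 0. Lengths are in m, angles in rad, forces in N, time in s.
With the tool pointing down it reaches from about 0.425 to 0.925 m from the base axis. Payload 6.8 kg.
Tool frame: the origin (TCP) lies midway between the tips of the shut fingers; the grasp point (between the pads) lies behind it (bot.grip_depth is the z of the grasp point in the tool frame, in m); z points along the fingers, y is the line along which they close (so a half turn about z gives the same grasp; the last joint's range is limited). The gripper opens to 88 mm and grips with 3 to 60 N. Pads are 20 mm wide; open, the fingers measure 115 mm over their backs; the gripper's body (75 mm by 178 mm) begins 61 mm behind the grasp point.
Start: joints at [1.081, 0.477, 0.022, 1.555, -0.011, 1.109, -0.083], TCP at [0.252, -0.626, 0.223] pointing down, gripper open.
Joint ranges: [-2.96, 2.96], [-0.34, 2.1], [-1.41, 1.46], [0.24, 2.44], [-1.37, 4.51], [0.17, 1.92], [-2.96, 2.96]. Speed limits (rad/s): [2.39, 2.39, 3.14, 3.14, 3.14, 3.14, 3.14].

INTERFACE

Orientations are given as a rotation vector (axis times angle).
In Python, from rig import bot gives the robot as it stands.
- The arm moves only by the tool servo_tool, never from a script. Its argument "series" is a list of rows, each an object with "delta_pos": the shift along the tool's x, y, z in mm, a list of three; "angular": the turn, a rotation vector about the tool's x, y, z in rad, a list of three; "jaw": the opening in per cent of the stroke, from 0 (shut) to 100 (fully open). In form: [{"delta_pos": [tx, ty, tz], "angular": [wx, wy, wz], "jaw": jaw}, ...]. A call has 1 to 12 rows; each row shifts and turns the commanded pose from where the row before left it, along the tool's axes as they then stand; what a row does not reach is not made up. A row lasts 1/10 s, in which the tool goes at most 50 mm and 8.59 degrees, less where a joint would pass 70% of its speed; a pose out of reach is approached as far as the arm can. A call is refused whole if a number of a shift passes 50 or a number of a turn 0.15, either way. A call with a gripper value outside its range is refused whole. The fingers move at their own pace and stop on an object; the grip force is fixed at half the most. Time passes only in rows, so rows that do not move let the fingers close. It gives the time, the measured TCP pose, the force, the opening and the grip force at its end, in the units of the state.
- bot.read_state(): the state, without advancing time (a new reading comes with each control period).
- bot.grab_frame(name): name is "scene" or "side" or "wrist"; returns the picture (480x640x3 uint8, blue, green, red); there is no depth.
- bot.get_calibration(name): a dict with "camera_matrix" (3x3 intrinsics, pixels), "rvec" (rotation vector, rad) and "tvec" (3), from world to camera coordinates, as OpenCV has them. Camera axes: x right, y down, z forward; pixel columns grow to the right and rows downward; lengths in m; the calibration is good to about 2 mm. A picture is of the moment at which its call begins: read the wrist's pose just before it. get_calibration takes no time and is no camera call; for the wrist camera it gives the pose at the moment of the call.
- bot.hand_in(): hands the job in; it is judged then, once.
The state is a dict: "time_s": time; "qpos": joint angles; "qd": joint speeds; "joint_torque": joint torques, N m; "eef_pos": TCP position; "tcp_rot": TCP orientation; "contact_force": force on the tool from outside, world axes, zero at the start; "torque": the same for the moment, N m; "width": finger opening in m; "gripper_force": force on a finger pad.
Only numpy, scipy, OpenCV 4.12 (cv2) and the standard library are available. Lean on these libraries where they do the work, as an engineer would, in place of code of your own. Each camera call takes 0.05 s, during which the arm holds its last target. There are 200 camera calls.

## Working session

There is one attempt and no reset: what is moved stays moved. The work goes in short steps, Python scripts to look and compute and a tool call to move; the robot and the scene stay as the last step left them, time stands still between calls to the robot, and variables do not carry over. Pictures are saved under pics/ and viewed, at most 14 in all, crops included, and the job is handed in when it is done.

Besides the shell and the picture viewer there is one more tool, called after ">>>" as a command line: name --argument value ..., lists and objects as JSON in quotes. servo_tool: Moves the arm, as the interface text tells. Its arguments: {"type":"object","properties":{"series":{"type":"array"}},"required":["series"]}

```bash
ls; mkdir -p pics
python3 - <<'E'
from rig import bot
import cv2
for n in("scene","side"):
    cv2.imwrite(f"pics/{n}0.png",bot.grab_frame(n))
    c=bot.get_calibration(n);print(n,c)
print(bot.read_state(),bot.grip_depth)
E
```

```text
pics
scene {'camera_matrix': array([[529.29899765,   0.        , 314.75905237],
       [  0.        , 529.29899765, 229.79603162],
       [  0.        ,   0.        ,   1.        ]]), 'rvec': array([ 1.97087537,  0.90801286, -0.52368181]), 'tvec': array([-0.34038078, -0.04741082,  1.68654939])}
side {'camera_matrix': array([[547.98073956,   0.        , 320.27497153],
       [  0.        , 547.98073956, 239.15007997],
       [  0.        ,   0.        ,   1.        ]]), 'rvec': array([ 0.41623109, -2.81778459,  1.03971347]), 'tvec': array([0.47594058, 0.20497845, 1.32069954])}
{'time_s': 0.1, 'qpos': array([ 1.08089031,  0.47769032,  0.0223565 ,  1.55631062, -0.0114642 ,
        1.1092858 , -0.08312125]), 'qd': array([-8.02106168e-04, -2.35521286e-03,  2.22110563e-04, -2.40846771e-03,
       -4.11910209e-04, -2.58518983e-05, -1.67881046e-04]), 'joint_torque': array([ 4.48053324e-03, -5.84092283e+01,  1.53988279e+00, -2.73314577e+01,
       -5.41772798e-02,  1.30973375e-02,  3.70939051e-05]), 'eef_pos': array([ 0.25128294, -0.62592474,  0.22181512]), 'tcp_rot': array([-3.08304488e+00, -5.95822784e-01,  6.96182566e-04]), 'contact_force': array([ 0.47115176, -0.35910308,  0.25560939]), 'torque': array([ 0.03726399, -0.04057053,  0.01860718]), 'gripper_force': 0.0, 'width': 0.08769420728438} -0.0187
```

View pics/scene0.png

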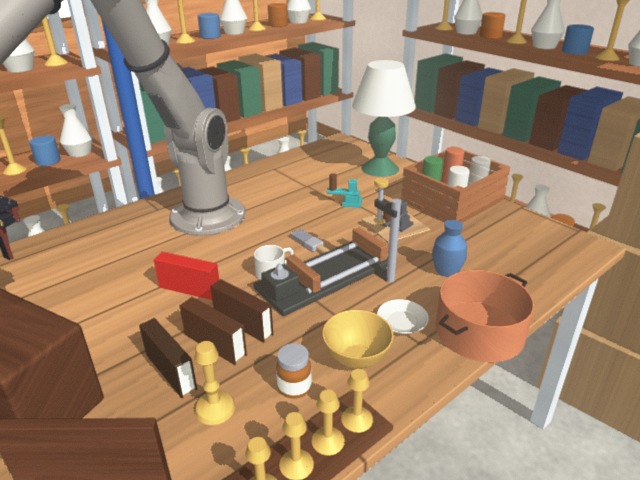

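View pics/side0.png

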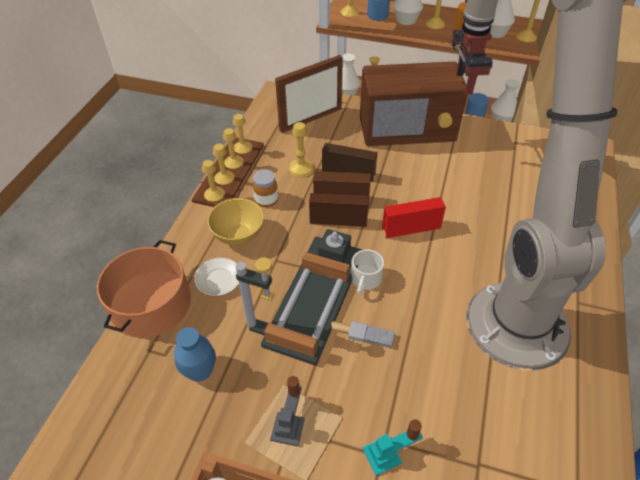

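The scene view shows three dark books (side-view centres about (348,163), (341,185) and (338,210)), and the red look-alike at (413,218). The press runs from its gearbox at (333,248) to the fixed jaw at (290,340), with the gauge post at (247,295). The crank stands on its board at (288,425), and the turquoise decoy is at (390,450). I'll zoom in for corners.

```bash
cat > h.py <<'E'
import numpy as np, cv2
from scipy.spatial.transform import Rotation as R
from rig import bot
def cal(n):
    c=bot.get_calibration(n); return c["camera_matrix"],R.from_rotvec(np.ravel(c["rvec"])).as_matrix(),np.ravel(c["tvec"])
def ray(n,uv,C=None):
    K,Rm,t=C or cal(n); d=Rm.T@np.linalg.inv(K)@np.array([uv[0],uv[1],1.]); return -Rm.T@t,d/np.linalg.norm(d)
def onplane(n,uv,z,C=None):
    o,d=ray(n,uv,C); return o+d*(z-o[2])/d[2]
def tri(a,b):
    A=0;B=0
    for o,d in(a,b):
        P=np.eye(3)-np.outer(d,d);A=A+P;B=B+P@o
    return np.linalg.solve(A,B)
def proj(n,p,C=None):
    K,Rm,t=C or cal(n); q=K@(Rm@np.asarray(p,float)+t); return q[:2]/q[2]
def crop(im,u,v,w,h,s,name):
    c=cv2.resize(im[v:v+h,u:u+w],None,fx=s,fy=s,interpolation=cv2.INTER_CUBIC); cv2.imwrite(f"pics/{name}.png",c)
E
python3 - <<'E'
from h import *
a=cv2.imread("pics/side0.png");b=cv2.imread("pics/scene0.png")
crop(a,230,140,200,150,4,"s1");crop(a,230,230,200,150,4,"s1b")
crop(a,230,350,200,120,4,"s2")
x=np.vstack([cv2.imread("pics/s1.png")[:0],cv2.imread("pics/s1.png")]);
c=np.vstack([cv2.resize(a[140:290,230:470],(800,500))]);cv2.imwrite("pics/s1.png",c)
for n in("scene","side"):print(n,ray(n,(0,0))[0], [onplane(n,p,0).round(3) for p in ([(208,215),(235,230)] if n=="scene" else [(520,325)])])
E
```

```text
scene [ 1.34317716 -0.6712976   0.84130277] [array([ 0.001, -0.   ,  0.   ]), array([0.135, 0.015, 0.   ])]
side [0.24171433 0.80902412 1.14010396] [array([-0.005,  0.001,  0.   ])]
```

View pics/s1.png

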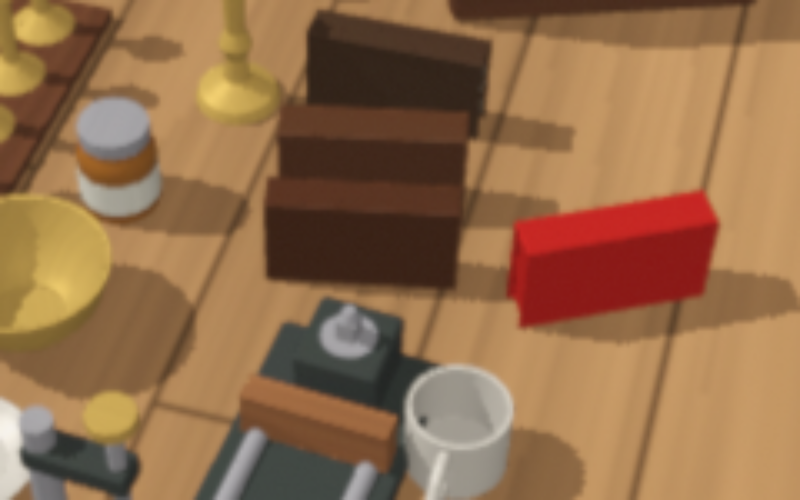

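View pics/s1b.png

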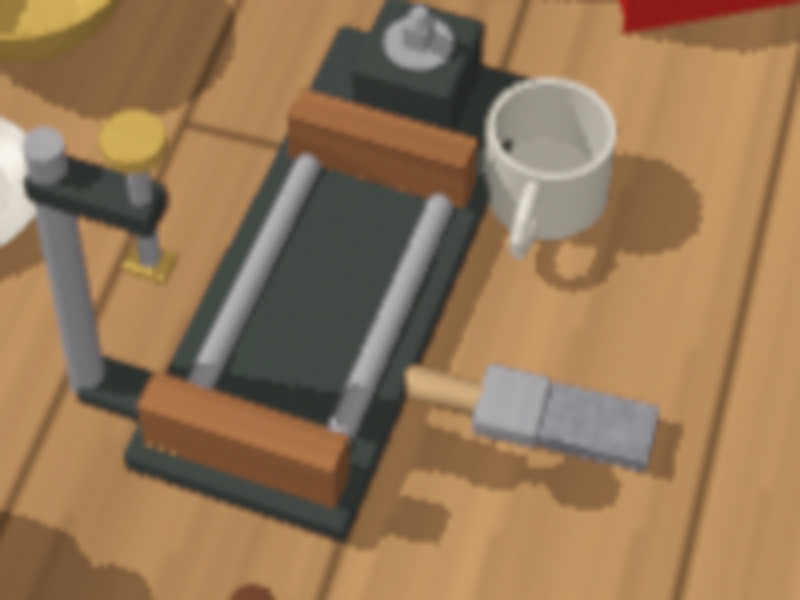

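Run:
```python
from h import *
f=lambda p:(230+p[0]*.3,140+p[1]*.3); g=lambda p:(230+p[0]*.25,230+p[1]*.25)
P=lambda l,z,t:np.array([onplane("side",t(p),z) for p in l])[:,:2]
def show(n,q):
    c=q.mean(0); a=(q[1]+q[2]-q[0]-q[3]); 
    print(n,"c",c.round(4),"len",np.linalg.norm(a)/2,"yaw",np.degrees(np.arctan2(-a[1],-a[0])).round(1),"thick",np.linalg.norm(q[3]-q[0]).round(3),np.linalg.norm(q[2]-q[1]).round(3))
show("A",P([(272,178),(465,185),(462,215),(267,207)],.09,f))
show("B",P([(282,103),(468,112),(466,141),(280,134)],.09,f))
show("C",P([(315,12),(491,40),(485,68),(308,35)],.09,f))
show("backjaw",P([(160,375),(352,443),(338,470),(142,398)],.065,g))
show("jaw",P([(300,93),(477,145),(470,167),(289,113)],.065,g))
print("head",P([(135,137)],.267,g),"shaft",P([(420,12)],.1,g),"gearboxtop",P([(388,3),(485,30),(455,85),(357,55)],.07,g), P([(388,3),(485,30),(455,85),(357,55)],.07,g).mean(0))
print("bed corners",P([(125,462),(345,538)],.02,g))
b=cv2.imread("pics/scene0.png")
a=cv2.resize(b[225:405,130:290],(533,600),interpolation=cv2.INTER_CUBIC); cv2.imwrite("pics/c1.png",a)
```

```text
A c [ 0.5028 -0.2004] len 0.1566815774005832 yaw 13.4 thick 0.033 0.034
B c [ 0.5202 -0.2858] len 0.15600052994369135 yaw 12.9 thick 0.038 0.035
C c [ 0.5277 -0.3954] len 0.15882711495364368 yaw 1.6 thick 0.032 0.038
backjaw c [0.4967 0.2211] len 0.11951976672963903 yaw -5.4 thick 0.018 0.019
jaw c [ 4.829e-01 -4.000e-04] len 0.11912760986114487 yaw -4.0 thick 0.017 0.018
head [[0.55620585 0.19237118]] shaft [[ 0.47953718 -0.07064659]] gearboxtop [[ 0.50850679 -0.09756283]
 [ 0.4420466  -0.09314964]
 [ 0.44842049 -0.04348962]
 [ 0.5148863  -0.04947583]] [ 0.47846505 -0.07091948]
bed corners [[0.56604052 0.24239466]
 [0.43005656 0.2519481 ]]
```

View pics/c1.png

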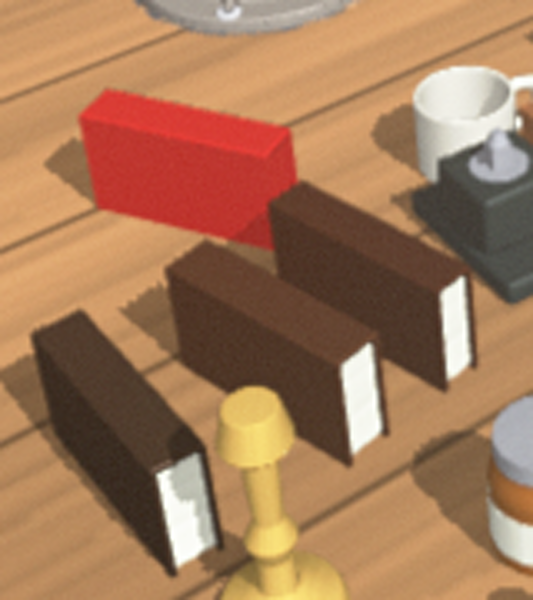

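View pics/s2.png

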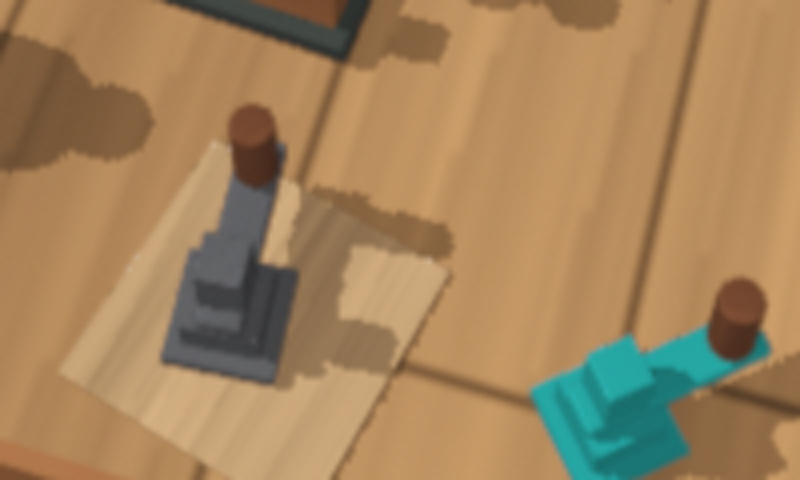

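The books all stand spine up (spines brown, page ends white). In s2 the crank's grip top is at (252,122) and its boss top at about (226,247). Next I'll locate the crank and candlestick and plan the first grasp.

```bash
cat >> h.py <<'E'
TH=np.radians(-3.7); SH=np.array([.479,-.071])
def pr(x,y,th=TH,sh=SH): # press mm -> world xy
    c,s=np.cos(th),np.sin(th); return sh+np.array([[c,-s],[s,c]])@(np.array([x,y+195])/1000)
def plan(xy,z,yaw,from_pose=None):
    """tool-down target: grasp... TCP xyz, yaw deg of tool x; prints turn, then shift in tool axes after the turn"""
    s=bot.read_state(); M=R.from_rotvec(s["tcp_rot"]).as_matrix(); p=s["eef_pos"]
    y=np.radians(yaw); T=np.array([[np.cos(y),np.sin(y),0],[np.sin(y),-np.cos(y),0],[0,0,-1]]).T
    w=R.from_matrix(M.T@T).as_rotvec(); d=T.T@(np.array([*xy,z])-p)*1000
    print("t",round(s["time_s"],1),"pos",p.round(4),"turn",w.round(3),"shift",d.round(1),"w",round(s["width"]*1e3,1),"F",s["contact_force"].round(1),"gf",round(s["gripper_force"],1))
E
python3 - <<'E'
from h import *
f=lambda p:(230+p[0]*.3,140+p[1]*.3); g=lambda p:(230+p[0]*.25,350+p[1]*.25)
gr=onplane("side",g((252,122)),.102); bo=onplane("side",g((226,247)),.084)
print("grip",gr,"boss",bo,np.linalg.norm((gr-bo)[:2]),np.degrees(np.arctan2(*(gr-bo)[1::-1])), "flange near corners",[onplane("side",g(p),.014) for p in((162,352),(272,372),(297,268))])
print("board",[onplane("side",g(p),.004) for p in((215,142),(450,272),(60,372))])
print("candle",onplane("side",f((238,95)),.01),tri(ray("scene",(207,350)),ray("side",(300,129))))
M=R.from_rotvec(bot.read_state()["tcp_rot"]).as_matrix();print(np.degrees(np.arctan2(M[1,0],M[0,0])))
print("scene proj A,B,C tops",[proj("scene",(*c,.09)).round(1) for c in((.5028,-.2004),(.5202,-.2858),(.5277,-.3954))])
a=np.radians(13.4);plan(np.array([.5028,-.2004])-.02*np.array([np.cos(a),np.sin(a)]),.20,13.4)
E
```

```text
grip [0.45110645 0.3407969  0.102     ] boss [0.44543705 0.40023709 0.084     ] 0.059709947051362955 -84.55161803330552 flange near corners [array([0.47203374, 0.4358101 , 0.014     ]), array([0.41436822, 0.42916468, 0.014     ]), array([0.41912782, 0.37317657, 0.014     ])]
board [array([0.48670102, 0.31387437, 0.004     ]), array([0.34190345, 0.3478321 , 0.004     ]), array([0.52107703, 0.45755884, 0.004     ])]
candle [ 0.67041877 -0.36917342  0.01      ] [ 0.67274382 -0.37592327  0.15378285]
21.87604501602663
scene proj A,B,C tops [array([239.4, 293.3]), array([210.5, 313.4]), array([165.5, 338.5])]
t 0.1 pos [ 0.2513 -0.6259  0.2218] turn [-0.002  0.     0.148] shift [ 323.3 -355.7   21.8] w 87.7 F [ 0.5 -0.4  0.3] gf 0.0
```

>>> servo_tool --series '[{"delta_pos": [0,0,0],"angular": [0,0,0.148],"jaw": 100},{"delta_pos": [32,-35,0],"angular": [0,0,0],"jaw": 75},{"delta_pos": [32,-35,0],"angular": [0,0,0],"jaw": 75},{"delta_pos": [32,-35,0],"angular": [0,0,0],"jaw": 75},{"delta_pos": [32,-35,0],"angular": [0,0,0],"jaw": 75},{"delta_pos": [32,-35,0],"angular": [0,0,0],"jaw": 75},{"delta_pos": [32,-35,0],"angular": [0,0,0],"jaw": 75},{"delta_pos": [32,-35,0],"angular": [0,0,0],"jaw": 75},{"delta_pos": [32,-35,0],"angular": [0,0,0],"jaw": 75},{"delta_pos": [32,-35,0],"angular": [0,0,0],"jaw": 75},{"delta_pos": [32,-35,0],"angular": [0,0,0],"jaw": 75},{"delta_pos": [0,0,0],"angular": [0,0,0],"jaw": 75}]'

```text
time_s: 1.3
eef_pos: [0.485, -0.2045, 0.2227]
tcp_rot: [-3.115, -0.383, -0.003]
contact_force: [0.8, -0.1, -0.2]
width: 0.0659
gripper_force: 0.0
```

Run:
```python
from h import *
C=cal("wrist"); im=bot.grab_frame("wrist"); cv2.imwrite("pics/w1.png",im); np.save("w1.npy",np.array([*C],dtype=object),allow_pickle=True)
a=np.radians(13.4);plan(np.array([.5028,-.2004])-.02*np.array([np.cos(a),np.sin(a)]),.20,13.4)
```

```text
Traceback (most recent call last):
ValueError: could not broadcast input array from shape (3,3) into shape (3,)
```

View pics/w1.png

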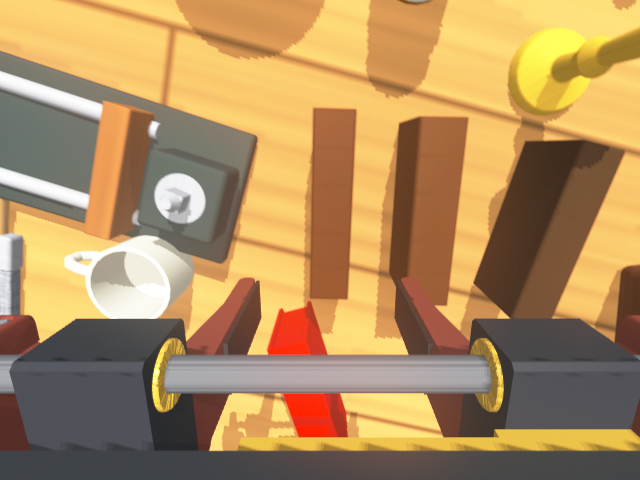

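The wrist view shows A's spine at (311–355,108–298), B's at (409–468,117–305), C's at about (515–622,142–320) and the shaft at about (175,198). The red book is clear of all three.

Run:
```python
from h import *
C=cal("wrist")
def show(n,l,z=.09):
    q=np.array([onplane("wrist",p,z,C) for p in l])[:,:2]; a=q[0]+q[1]-q[2]-q[3]
    print(n,q.mean(0).round(4),"len",np.linalg.norm(a)/2,"yaw",np.degrees(np.arctan2(a[1],a[0])).round(1),"th",np.linalg.norm(q[0]-q[1]),np.linalg.norm(q[2]-q[3]))
show("A",[(314,108),(355,108),(349,298),(311,298)])
show("B",[(417,117),(468,118),(446,305),(409,303)])
show("C",[(546,143),(623,150),(567,320),(515,318)])
show("jawtop",[(106,102),(153,110),(130,236),(86,232)],.065)
print("shaft",onplane("wrist",(172,199),.1,C),"gear",[onplane("wrist",p,.07,C).round(4) for p in((150,150),(238,172),(222,238),(137,215))])
print([proj("wrist",(*pr(0,-195),.1),C), proj("wrist",(.5028,-.2004,.09),C)])
a=np.radians(13.4);plan(np.array([.5028,-.2004])-.02*np.array([np.cos(a),np.sin(a)]),.20,13.4)
```

```text
A [ 0.5039 -0.2064] len 0.1588012594045086 yaw 12.6 th 0.031670241544903326 0.03379959738610334
B [ 0.518  -0.2911] len 0.15767791746906798 yaw 13.7 th 0.03974727484528342 0.033288943146665854
C [ 0.5262 -0.4016] len 0.15110026816552255 yaw 9.6 th 0.06243837546995865 0.04745723710416784
jawtop [ 0.4868 -0.0179] len 0.11581297109562448 yaw -4.3 th 0.038871095920516345 0.03990128164726678
shaft [ 0.48362197 -0.07996559  0.1       ] gear [array([ 0.5135, -0.045 ,  0.07  ]), array([ 0.5132, -0.1207,  0.07  ]), array([ 0.4517, -0.1169,  0.07  ]), array([ 0.4547, -0.04  ,  0.07  ])]
[array([160.04172486, 201.94976337]), array([324.76416656, 209.24228288])]
t 1.4 pos [ 0.4832 -0.2082  0.2225] turn [-0.001 -0.     0.007] shift [ 0.9 -3.  22.5] w 66.0 F [-0.5  0.3  0.2] gf 0.0
```

>>> servo_tool --series '[{"delta_pos": [1,0,43],"angular": [0,0,0.01],"jaw": 75},{"delta_pos": [0,0,43],"angular": [0,0,0],"jaw": 75},{"delta_pos": [0,0,43],"angular": [0,0,0],"jaw": 75},{"delta_pos": [0,0,42],"angular": [0,0,0],"jaw": 75},{"delta_pos": [0,0,0],"angular": [0,0,0],"jaw": 0},{"delta_pos": [0,0,0],"angular": [0,0,0],"jaw": 0},{"delta_pos": [0,0,0],"angular": [0,0,0],"jaw": 0},{"delta_pos": [0,0,0],"angular": [0,0,0],"jaw": 0},{"delta_pos": [0,0,0],"angular": [0,0,0],"jaw": 0},{"delta_pos": [0,0,-8],"angular": [0,0,0],"jaw": 0},{"delta_pos": [0,0,-40],"angular": [0,0,0],"jaw": 0},{"delta_pos": [0,0,-40],"angular": [0,0,0],"jaw": 0}]'

```text
time_s: 2.55
eef_pos: [0.4815, -0.2116, 0.1405]
tcp_rot: [-3.121, -0.351, 0.004]
contact_force: [0.6, -0.8, -2.1]
width: 0.0339
gripper_force: 30.0
```

Run:
```python
from h import *
print(bot.read_state()["eef_pos"]); 
plan(pr(-20,30),.17,-3.7)
```

```text
[ 0.48149916 -0.21159196  0.14052019]
t 2.5 pos [ 0.4815 -0.2116  0.1405] turn [-0.001  0.002  0.288] shift [ -31.6 -365.1  -29.5] w 33.9 F [ 0.6 -0.8 -2.1] gf 30.0
```

>>> servo_tool --series '[{"delta_pos": [0,0,-40],"angular": [0,0,0.144],"jaw": 0},{"delta_pos": [0,0,-20],"angular": [0,0,0.144],"jaw": 0},{"delta_pos": [0,-40,0],"angular": [0,0,0],"jaw": 0},{"delta_pos": [0,-40,0],"angular": [0,0,0],"jaw": 0},{"delta_pos": [0,-40,0],"angular": [0,0,0],"jaw": 0},{"delta_pos": [0,0,0],"angular": [0,0,0],"jaw": 0},{"delta_pos": [0,0,0],"angular": [0,0,0],"jaw": 0},{"delta_pos": [0,0,0],"angular": [0,0,0],"jaw": 0}]'

```text
time_s: 3.35
eef_pos: [0.4901, -0.0931, 0.1999]
tcp_rot: [3.139, -0.103, -0.0]
contact_force: [-0.5, -0.2, -2.5]
width: 0.0339
gripper_force: 30.0
```

Run:
```python
from h import *
print("shaft tri",tri(ray("scene",(279.5,266.5)),ray("side",(335,233))))
plan(pr(-20,30),.17,-3.7)
C=cal("wrist"); im=bot.grab_frame("wrist"); cv2.imwrite("pics/w2.png",im)
print(proj("wrist",(*pr(0,-195),.1),C),proj("wrist",(*pr(0,97),.065),C))
```

```text
shaft tri [ 0.48216859 -0.07348722  0.09440971]
t 3.4 pos [ 0.4901 -0.0931  0.1999] turn [ 0.001  0.    -0.001] shift [ -32.5 -246.4   29.9] w 33.9 F [-0.5 -0.2 -2.5] gf 30.0
[300.18396694 259.46895732] [-36.77377316 247.92424689]
```

View pics/w2.png

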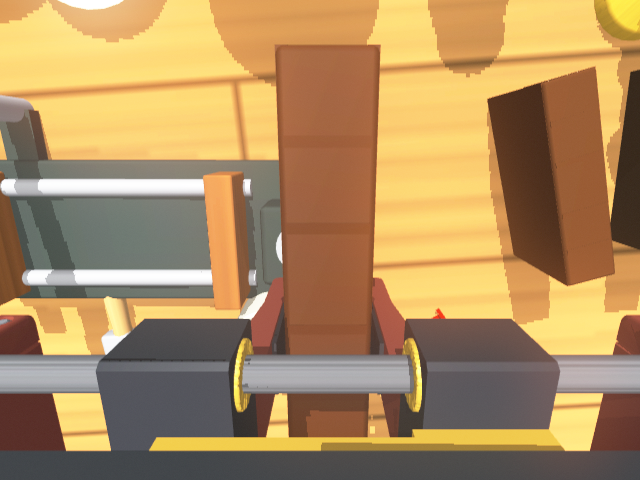

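The wrist view shows book_1 held square (spine 276–380, far end at row 45). The rails at rows 187 and 277 run parallel to the tool's y, and the jaw top lies at columns 206–242, rows 173–308.

Run:
```python
from h import *
C=cal("wrist");T=lambda p,z:onplane("wrist",p,z,C)[:2].round(4)
print("jaw right edge top",T((243,173),.065),T((241,308),.065),"left",T((205,176),.065),T((211,308),.065))
print("bed right-top corner-ish edges x",T((150,160),.02),T((150,298),.02))
print("book end",T((276,45),.239),T((380,45),.239))
M=np.array([[np.cos(TH),np.sin(TH)],[-np.sin(TH),np.cos(TH)]])
for n,s in(("side",(.479,-.071)),("tri",(.482,-.0735))):
  for p in (T((243,173),.065),T((241,308),.065),T((150,160),.02),T((150,298),.02)): print(n,(M@(p-s)*1000-[0,195]).round(1))
print("book end in tool frame", M@(T((328,45),.239)-bot.read_state()["eef_pos"][:2])*1000)
```

```text
jaw right edge top [ 0.5448 -0.0278] [ 0.4258 -0.0105] left [0.5445 0.0035] [0.4277 0.0165]
bed right-top corner-ish edges x [0.5598 0.0672] [0.4228 0.0946]
book end [ 0.5931 -0.0834] [ 0.5909 -0.1157]
side [  62.9 -147.6]
side [ -57.  -138.1]
side [ 71.7 -51.9]
side [-66.8 -33.4]
tri [  59.7 -145.3]
tri [ -60.1 -135.8]
tri [ 68.6 -49.6]
tri [-69.9 -31.1]
book end in tool frame [102.0891813    0.35753375]
```

Run:
```python
from h import *
C=cal("wrist");T=lambda p,z:onplane("wrist",p,z,C)[:2]
for a,b,z in(((2,187),(250,187),.045),((25,277),(255,278),.045),((30,160),(270,160),.02),((20,298),(205,298),.02)):
    d=T(a,z)-T(b,z); print(np.degrees(np.arctan2(-d[0],d[1])))
im=cv2.imread("pics/w2.png"); hsv=cv2.cvtColor(im,cv2.COLOR_BGR2HSV)
for r in(180,220,260,290): print(r,[ (c,im[r,c].tolist()) for c in range(200,252,4)])
```

```text
-3.869407708657453
-4.179287250259501
-3.857346627653645
-3.924443592513079
180 [(200, [248, 248, 249]), (204, [96, 164, 241]), (208, [98, 171, 246]), (212, [96, 170, 245]), (216, [96, 170, 246]), (220, [95, 172, 248]), (224, [96, 175, 250]), (228, [97, 179, 251]), (232, [62, 94, 143]), (236, [59, 90, 137]), (240, [58, 90, 137]), (244, [248, 247, 248]), (248, [248, 247, 248])]
220 [(200, [116, 126, 124]), (204, [115, 124, 123]), (208, [92, 164, 242]), (212, [96, 168, 245]), (216, [90, 165, 243]), (220, [93, 164, 243]), (224, [93, 167, 245]), (228, [96, 173, 249]), (232, [94, 170, 248]), (236, [61, 91, 135]), (240, [61, 86, 128]), (244, [57, 86, 129]), (248, [84, 95, 101])]
260 [(200, [112, 121, 119]), (204, [113, 121, 119]), (208, [114, 122, 121]), (212, [91, 162, 241]), (216, [92, 166, 243]), (220, [90, 161, 241]), (224, [90, 159, 239]), (228, [89, 164, 243]), (232, [95, 173, 248]), (236, [82, 145, 228]), (240, [60, 89, 132]), (244, [59, 89, 134]), (248, [61, 85, 123])]
290 [(200, [109, 119, 117]), (204, [109, 119, 117]), (208, [110, 120, 119]), (212, [109, 120, 125]), (216, [90, 161, 240]), (220, [90, 162, 241]), (224, [89, 158, 238]), (228, [88, 158, 239]), (232, [92, 169, 246]), (236, [90, 170, 247]), (240, [59, 89, 133]), (244, [57, 87, 131]), (248, [58, 90, 134])]
```

```bash
sed -i 's/TH=np.radians(-3.7); SH=np.array(\[.479,-.071\])/TH=np.radians(-3.95); SH=np.array([.482,-.0735])/' h.py
python3 - <<'E'
from h import *
C=cal("wrist");M=np.array([[np.cos(TH),np.sin(TH)],[-np.sin(TH),np.cos(TH)]])
for p in((203,180),(229,180),(214,290),(238,290)):print((M@(onplane("wrist",p,.065,C)[:2]-SH)*1000-[0,195]).round(1))
plan(pr(-22,32),.075,-3.95)
E
```

```text
[  53.8 -112. ]
[  53.9 -133.3]
[ -42.9 -113.1]
[ -42.9 -134.4]
t 3.4 pos [ 0.4901 -0.0934  0.1998] turn [0.001 0.    0.002] shift [ -31.4 -246.3  124.8] w 33.8 F [-0.3  0.  -2.7] gf 30.0
```

>>> servo_tool --series '[{"delta_pos": [-5,-41,0],"angular": [0,0,0.002],"jaw": 0},{"delta_pos": [-5,-41,0],"angular": [0,0,0],"jaw": 0},{"delta_pos": [-5,-41,0],"angular": [0,0,0],"jaw": 0},{"delta_pos": [-5,-41,0],"angular": [0,0,0],"jaw": 0},{"delta_pos": [-6,-41,0],"angular": [0,0,0],"jaw": 0},{"delta_pos": [-5,-41,0],"angular": [0,0,0],"jaw": 0},{"delta_pos": [0,0,0],"angular": [0,0,0],"jaw": 0},{"delta_pos": [0,0,0],"angular": [0,0,0],"jaw": 0},{"delta_pos": [0,0,40],"angular": [0,0,0],"jaw": 0},{"delta_pos": [0,0,40],"angular": [0,0,0],"jaw": 0},{"delta_pos": [0,0,30],"angular": [0,0,0],"jaw": 0},{"delta_pos": [0,0,10],"angular": [0,0,0],"jaw": 0}]'

```text
time_s: 4.6
eef_pos: [0.4742, 0.1523, 0.0768]
tcp_rot: [3.136, -0.109, -0.008]
contact_force: [0.3, -0.7, -2.4]
width: 0.0336
gripper_force: 30.0
```

Run:
```python
from h import *
plan(pr(-22,32),.0713,-3.95)
```

```text
t 4.6 pos [0.4742 0.1523 0.0768] turn [ 0.003  0.005 -0.001] shift [ 1.3 -2.3  5.5] w 33.6 F [ 0.3 -0.7 -2.4] gf 30.0
```

>>> servo_tool --series '[{"delta_pos": [0,0,0],"angular": [0,0,0],"jaw": 0},{"delta_pos": [0,0,2],"angular": [0,0,0],"jaw": 0},{"delta_pos": [0,0,2],"angular": [0,0,0],"jaw": 0},{"delta_pos": [0,0,0],"angular": [0,0,0],"jaw": 0}]'

```text
time_s: 5.0
eef_pos: [0.4765, 0.1558, 0.0767]
tcp_rot: [-3.139, 0.105, -0.003]
contact_force: [-0.2, -0.4, -2.1]
width: 0.0342
gripper_force: 30.0
```

>>> servo_tool --series '[{"delta_pos": [0,0,1],"angular": [0,0,0],"jaw": 0},{"delta_pos": [0,0,0],"angular": [0,0,0],"jaw": 0}]'

```text
time_s: 5.2
eef_pos: [0.4759, 0.1558, 0.075]
tcp_rot: [-3.14, 0.104, -0.001]
contact_force: [0.8, -0.0, -1.6]
width: 0.034
gripper_force: 30.0
```

>>> servo_tool --series '[{"delta_pos": [0,0,1],"angular": [0,0,0],"jaw": 0},{"delta_pos": [0,0,1],"angular": [0,0,0],"jaw": 0},{"delta_pos": [0,0,0],"angular": [0,0,0],"jaw": 0}]'

```text
time_s: 5.5
eef_pos: [0.4756, 0.156, 0.0736]
tcp_rot: [3.14, -0.103, 0.001]
contact_force: [-5.5, -1.4, 9.8]
width: 0.0341
gripper_force: 30.0
```

>>> servo_tool --series '[{"delta_pos": [0,0,1],"angular": [0,0,0],"jaw": 0},{"delta_pos": [0,0,1],"angular": [0,0,0],"jaw": 0},{"delta_pos": [0,0,0],"angular": [0,0,0],"jaw": 0}]'

```text
time_s: 5.8
eef_pos: [0.4757, 0.156, 0.0735]
tcp_rot: [3.139, -0.103, 0.001]
contact_force: [-11.8, -3.9, 32.4]
width: 0.0337
gripper_force: 30.0
```

Run:
```python
from h import *
plan(pr(-22,32),.0713,-3.95)
```

```text
t 5.8 pos [0.4757 0.156  0.0735] turn [ 0.001 -0.001  0.003] shift [0.1 1.5 2.2] w 33.7 F [-11.8  -3.9  32.4] gf 30.0
```

>>> servo_tool --series '[{"delta_pos": [0,0,-3],"angular": [0,0,0],"jaw": 0},{"delta_pos": [0,0,0],"angular": [0,0,0],"jaw": 46},{"delta_pos": [0,0,0],"angular": [0,0,0],"jaw": 46},{"delta_pos": [0,0,0],"angular": [0,0,0],"jaw": 46},{"delta_pos": [0,0,-15],"angular": [0,0,0],"jaw": 46},{"delta_pos": [0,0,-40],"angular": [0,0,0],"jaw": 46},{"delta_pos": [0,0,-40],"angular": [0,0,0],"jaw": 46},{"delta_pos": [0,0,-30],"angular": [0,0,0],"jaw": 46},{"delta_pos": [0,45,0],"angular": [0,0,0],"jaw": 75},{"delta_pos": [0,45,0],"angular": [0,0,0],"jaw": 75},{"delta_pos": [0,45,0],"angular": [0,0,0],"jaw": 75},{"delta_pos": [0,45,0],"angular": [0,0,0],"jaw": 75}]'

```text
time_s: 7.0
eef_pos: [0.4634, -0.0256, 0.1986]
tcp_rot: [3.14, -0.104, 0.0]
contact_force: [1.1, -0.8, -0.0]
width: 0.0651
gripper_force: 0.0
```

>>> servo_tool --series '[{"delta_pos": [0,45,0],"angular": [0,0,0],"jaw": 75},{"delta_pos": [0,45,0],"angular": [0,0,0],"jaw": 75},{"delta_pos": [0,45,0],"angular": [0,0,0],"jaw": 75},{"delta_pos": [0,45,0],"angular": [0,0,0],"jaw": 75},{"delta_pos": [0,45,0],"angular": [0,0,0],"jaw": 75},{"delta_pos": [0,45,0],"angular": [0,0,-0.145],"jaw": 75},{"delta_pos": [0,0,0],"angular": [0,0,-0.145],"jaw": 75},{"delta_pos": [0,0,0],"angular": [0,0,-0.02],"jaw": 75},{"delta_pos": [0,0,0],"angular": [0,0,0],"jaw": 75},{"delta_pos": [0,0,0],"angular": [0,0,0],"jaw": 75}]'

```text
time_s: 8.0
eef_pos: [0.4463, -0.291, 0.1985]
tcp_rot: [-3.119, -0.375, 0.0]
contact_force: [-0.3, -0.2, 0.2]
width: 0.0659
gripper_force: 0.0
```

Run:
```python
from h import *
plan((.4986,-.2921),.0513,13.5)
C=cal("wrist"); im=bot.grab_frame("wrist"); cv2.imwrite("pics/w3.png",im)
hsv=cv2.cvtColor(im,cv2.COLOR_BGR2HSV)
for u,v in((320,200),(450,200),(560,200)):print(hsv[v,u],proj("wrist",(.520,-.287,.09),C),proj("wrist",(.527,-.398,.09),C))
```

```text
t 8.0 pos [ 0.4463 -0.291   0.1985] turn [-0.001 -0.     0.004] shift [ 50.6  13.3 147.2] w 65.9 F [-0.3 -0.2  0.2] gf 0.0
[ 12 163 138] [346.86138474 144.73006261] [493.81038701 171.85417933]
[ 13 155  84] [346.86138474 144.73006261] [493.81038701 171.85417933]
[ 19 147 247] [346.86138474 144.73006261] [493.81038701 171.85417933]
```

View pics/w3.png

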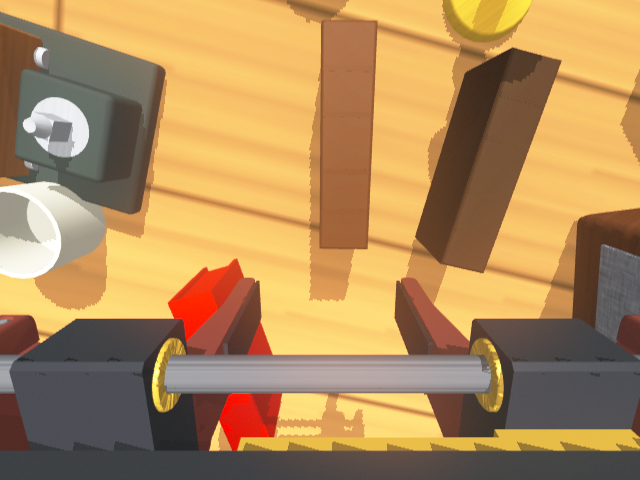

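B's spine is at (321–376,20–248). C's spine corners are (512,48), (561,60), (484,272) and (441,263).

```bash
cat >> h.py <<'E'
def show(n,l,z,C):
    q=np.array([onplane("wrist",p,z,C) for p in l])[:,:2]; a=q[0]+q[1]-q[2]-q[3]
    print(n,q.mean(0).round(4),"len",np.linalg.norm(a)/2,"yaw",np.degrees(np.arctan2(a[1],a[0])).round(1),"th",np.linalg.norm(q[0]-q[1]),np.linalg.norm(q[2]-q[3]))
    return q.mean(0)
E
python3 - <<'E'
from h import *
C=cal("wrist")
b=show("B",[(322,20),(376,20),(367,248),(321,248)],.09,C)
show("C",[(512,48),(561,60),(484,272),(441,263)],.09,C)
show("red",[(0,0),(1,1),(243,262),(275,345)],.09,C)
print("redcorner",onplane("wrist",(237,260),.09,C))
a=np.radians(13.5);plan(b-.022*np.array([np.cos(a),np.sin(a)]),.0513,13.5)
E
```

```text
B [ 0.521  -0.2864] len 0.1587823511866215 yaw 13.2 th 0.03614692885689579 0.036181668720312574
C [ 0.5296 -0.3995] len 0.15846714108562784 yaw 0.8 th 0.03553879340344095 0.035953714620035784
red [ 0.4674 -0.1455] len 0.27090104874339743 yaw 49.9 th 0.0007764109952603938 0.07751902425596865
redcorner [ 0.41404269 -0.22446418  0.09      ]
t 8.1 pos [ 0.4464 -0.291   0.1986] turn [-0.    -0.     0.004] shift [ 51.7  12.9 147.3] w 65.5 F [-0.4  1.2  0.7] gf 0.0
```

>>> servo_tool --series '[{"delta_pos": [26,6,0],"angular": [0,0,0.004],"jaw": 75},{"delta_pos": [26,7,0],"angular": [0,0,0],"jaw": 75},{"delta_pos": [0,0,40],"angular": [0,0,0],"jaw": 75},{"delta_pos": [0,0,40],"angular": [0,0,0],"jaw": 75},{"delta_pos": [0,0,40],"angular": [0,0,0],"jaw": 75},{"delta_pos": [0,0,27],"angular": [0,0,0],"jaw": 75},{"delta_pos": [0,0,0],"angular": [0,0,0],"jaw": 75},{"delta_pos": [0,0,0],"angular": [0,0,0],"jaw": 0},{"delta_pos": [0,0,0],"angular": [0,0,0],"jaw": 0},{"delta_pos": [0,0,0],"angular": [0,0,0],"jaw": 0},{"delta_pos": [0,0,0],"angular": [0,0,0],"jaw": 0},{"delta_pos": [0,0,0],"angular": [0,0,0],"jaw": 0}]'

```text
time_s: 9.25
eef_pos: [0.5004, -0.2924, 0.0531]
tcp_rot: [3.119, 0.37, 0.003]
contact_force: [-0.9, 2.5, 7.3]
width: 0.0378
gripper_force: 29.9
```

>>> servo_tool --series '[{"delta_pos": [0,0,-10],"angular": [0,0,0],"jaw": 0},{"delta_pos": [0,0,-40],"angular": [0,0,0],"jaw": 0},{"delta_pos": [0,0,-40],"angular": [0,0,0],"jaw": 0},{"delta_pos": [0,0,-40],"angular": [0,0,0],"jaw": 0},{"delta_pos": [0,0,-20],"angular": [0,0,0.148],"jaw": 0},{"delta_pos": [0,0,0],"angular": [0,0,0.148],"jaw": 0},{"delta_pos": [0,0,0],"angular": [0,0,0.008],"jaw": 0},{"delta_pos": [0,0,0],"angular": [0,0,0],"jaw": 0}]'

```text
time_s: 10.05
eef_pos: [0.4987, -0.2922, 0.2011]
tcp_rot: [-3.139, 0.101, 0.003]
contact_force: [0.1, 0.1, -6.0]
width: 0.0379
gripper_force: 30.0
```

Run:
```python
from h import *
plan(pr(-22,-20),.078,-3.95)
```

```text
t 10.1 pos [ 0.4987 -0.2922  0.2011] turn [-0.     0.002  0.005] shift [ -53.8 -392.   123.1] w 37.9 F [ 0.1  0.1 -6. ] gf 30.0
```

>>> servo_tool --series '[{"delta_pos": [-6,-39,0],"angular": [0,0,0.005],"jaw": 0},{"delta_pos": [-6,-39,0],"angular": [0,0,0],"jaw": 0},{"delta_pos": [-6,-39,0],"angular": [0,0,0],"jaw": 0},{"delta_pos": [-6,-39,0],"angular": [0,0,0],"jaw": 0},{"delta_pos": [-5,-39,0],"angular": [0,0,0],"jaw": 0},{"delta_pos": [-5,-39,0],"angular": [0,0,0],"jaw": 0},{"delta_pos": [-5,-39,0],"angular": [0,0,0],"jaw": 0},{"delta_pos": [-5,-39,0],"angular": [0,0,0],"jaw": 0},{"delta_pos": [-5,-39,0],"angular": [0,0,0],"jaw": 0},{"delta_pos": [-5,-41,0],"angular": [0,0,0],"jaw": 0},{"delta_pos": [0,0,0],"angular": [0,0,0],"jaw": 0},{"delta_pos": [0,0,0],"angular": [0,0,0],"jaw": 0}]'

```text
time_s: 11.25
eef_pos: [0.4735, 0.1033, 0.2012]
tcp_rot: [3.14, -0.106, -0.002]
contact_force: [-1.1, -1.0, -2.7]
width: 0.0412
gripper_force: 28.4
```

Run:
```python
from h import *
plan(pr(-22,-20),.077,-3.95)
C=cal("wrist"); im=bot.grab_frame("wrist"); cv2.imwrite("pics/w4.png",im)
```

```text
t 11.2 pos [0.4735 0.1033 0.2012] turn [0.    0.001 0.002] shift [ -1.3   0.7 124.2] w 41.2 F [-1.1 -1.  -2.7] gf 28.4
```

View pics/w4.png

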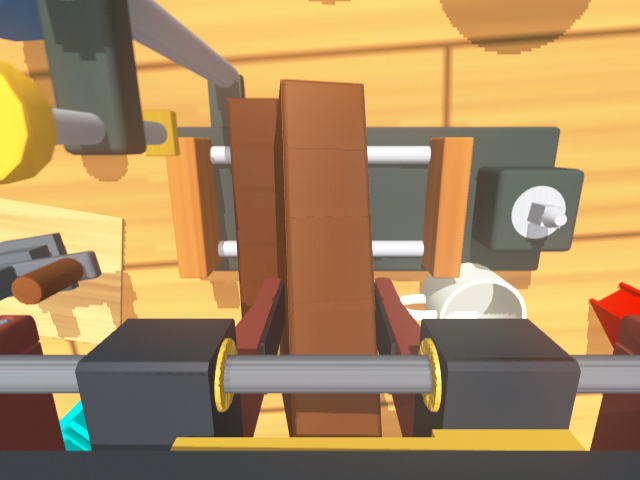

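The grip slackened: the held book_3 now spans (281–380) with its far end pitched down (far end at row 82, width 84 px). Book_1 stands well in the press. I'll lower slowly so the bed levels it.

>>> servo_tool --series '[{"delta_pos": [0,0,0],"angular": [0,0,0],"jaw": 0},{"delta_pos": [0,0,0],"angular": [0,0,0],"jaw": 0},{"delta_pos": [0,0,20],"angular": [0,0,0],"jaw": 0},{"delta_pos": [0,0,20],"angular": [0,0,0],"jaw": 0},{"delta_pos": [0,0,20],"angular": [0,0,0],"jaw": 0},{"delta_pos": [0,0,10],"angular": [0,0,0],"jaw": 0},{"delta_pos": [0,0,0],"angular": [0,0,0],"jaw": 0},{"delta_pos": [0,0,0],"angular": [0,0,0],"jaw": 0}]'

```text
time_s: 12.1
eef_pos: [0.4745, 0.1021, 0.132]
tcp_rot: [-3.139, 0.115, -0.001]
contact_force: [0.4, -0.1, -4.2]
width: 0.0377
gripper_force: 30.0
```

>>> servo_tool --series '[{"delta_pos": [0,0,5],"angular": [0,0,0],"jaw": 0},{"delta_pos": [0,0,5],"angular": [0,0,0],"jaw": 0},{"delta_pos": [0,0,0],"angular": [0,0,0],"jaw": 0}]'

```text
time_s: 12.4
eef_pos: [0.4738, 0.1022, 0.1213]
tcp_rot: [3.139, -0.114, -0.001]
contact_force: [-0.6, 0.1, -3.9]
width: 0.0379
gripper_force: 30.0
```

>>> servo_tool --series '[{"delta_pos": [0,0,5],"angular": [0,0,0],"jaw": 0},{"delta_pos": [0,0,5],"angular": [0,0,0],"jaw": 0},{"delta_pos": [0,0,5],"angular": [0,0,0],"jaw": 0},{"delta_pos": [0,0,0],"angular": [0,0,0],"jaw": 0}]'

```text
time_s: 12.8
eef_pos: [0.4735, 0.1021, 0.1058]
tcp_rot: [3.139, -0.114, -0.002]
contact_force: [-0.1, 0.0, -4.1]
width: 0.038
gripper_force: 30.0
```

>>> servo_tool --series '[{"delta_pos": [0,0,5],"angular": [0,0,0],"jaw": 0},{"delta_pos": [0,0,5],"angular": [0,0,0],"jaw": 0},{"delta_pos": [0,0,0],"angular": [0,0,0],"jaw": 0}]'

```text
time_s: 13.1
eef_pos: [0.4736, 0.1022, 0.0959]
tcp_rot: [3.139, -0.114, -0.002]
contact_force: [-0.7, -0.4, -4.5]
width: 0.0379
gripper_force: 30.0
```

Run:
```python
from h import *
plan(pr(-22,-20),.077,-3.95)
im=bot.grab_frame("wrist"); sc=bot.grab_frame("scene")
cv2.imwrite("pics/w5.png",np.hstack([cv2.resize(im[:,150:450],(375,600)),cv2.resize(sc[210:330,230:315],(425,600))]))
```

```text
t 13.1 pos [0.4736 0.1022 0.0959] turn [ 0.     0.001 -0.004] shift [-1.5 -0.3 18.9] w 37.9 F [-0.7 -0.4 -4.5] gf 30.0
```

View pics/w5.png

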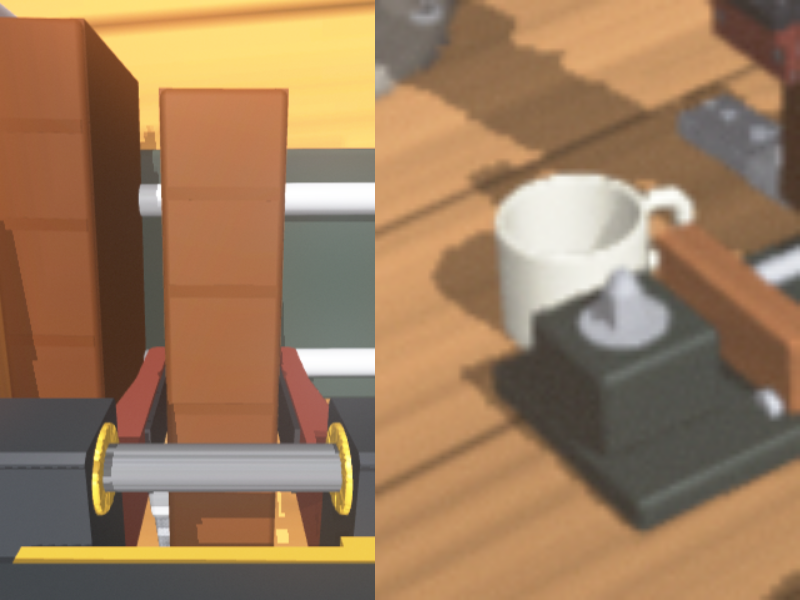

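Book_3 is now square in yaw (wrist half, columns 162–288), just slightly low at the far end (row 90). I'll continue down on force.

>>> servo_tool --series '[{"delta_pos": [0,0,4],"angular": [0,0,0],"jaw": 0},{"delta_pos": [0,0,4],"angular": [0,0,0],"jaw": 0},{"delta_pos": [0,0,0],"angular": [0,0,0],"jaw": 0}]'

```text
time_s: 13.5
eef_pos: [0.4742, 0.1023, 0.0884]
tcp_rot: [3.139, -0.114, 0.0]
contact_force: [-0.3, -0.2, -2.4]
width: 0.0379
gripper_force: 30.0
```

>>> servo_tool --series '[{"delta_pos": [0,0,4],"angular": [0,0,0],"jaw": 0},{"delta_pos": [0,0,0],"angular": [0,0,0],"jaw": 0}]'

```text
time_s: 13.7
eef_pos: [0.4731, 0.1024, 0.0846]
tcp_rot: [3.139, -0.114, -0.003]
contact_force: [-3.6, 0.3, 2.0]
width: 0.0378
gripper_force: 30.0
```

>>> servo_tool --series '[{"delta_pos": [0,0,3],"angular": [0,0,0],"jaw": 0},{"delta_pos": [0,0,0],"angular": [0,0,0],"jaw": 0}]'

```text
time_s: 13.9
eef_pos: [0.4736, 0.1024, 0.0834]
tcp_rot: [3.139, -0.114, -0.001]
contact_force: [-9.5, -1.8, 21.4]
width: 0.0378
gripper_force: 30.0
```

>>> servo_tool --series '[{"delta_pos": [0,0,3],"angular": [0,0,0],"jaw": 0},{"delta_pos": [0,0,0],"angular": [0,0,0],"jaw": 0}]'

```text
time_s: 14.1
eef_pos: [0.4752, 0.1022, 0.0819]
tcp_rot: [3.139, -0.115, 0.004]
contact_force: [-10.4, -4.0, 34.2]
width: 0.038
gripper_force: 30.0
```

>>> servo_tool --series '[{"delta_pos": [0,0,-4],"angular": [0,0,0],"jaw": 0},{"delta_pos": [0,0,0],"angular": [0,0,0],"jaw": 0},{"delta_pos": [0,0,0],"angular": [0,0,0],"jaw": 49},{"delta_pos": [0,0,0],"angular": [0,0,0],"jaw": 49},{"delta_pos": [0,0,0],"angular": [0,0,0],"jaw": 49},{"delta_pos": [0,0,-10],"angular": [0,0,0],"jaw": 49},{"delta_pos": [0,0,-40],"angular": [0,0,0],"jaw": 49},{"delta_pos": [0,0,-40],"angular": [0,0,0],"jaw": 49},{"delta_pos": [0,0,-26],"angular": [0,0,0],"jaw": 49},{"delta_pos": [0,45,0],"angular": [0,0,0],"jaw": 75},{"delta_pos": [0,45,0],"angular": [0,0,0],"jaw": 75},{"delta_pos": [0,45,0],"angular": [0,0,0],"jaw": 75}]'

```text
time_s: 15.3
eef_pos: [0.4643, -0.0336, 0.1998]
tcp_rot: [-3.139, 0.113, -0.003]
contact_force: [1.4, -0.0, 0.0]
width: 0.0634
gripper_force: 0.0
```

>>> servo_tool --series '[{"delta_pos": [7,45,0],"angular": [0,0,0],"jaw": 75},{"delta_pos": [7,45,0],"angular": [0,0,0],"jaw": 75},{"delta_pos": [7,45,0],"angular": [0,0,0],"jaw": 75},{"delta_pos": [7,45,0],"angular": [0,0,0],"jaw": 75},{"delta_pos": [7,45,0],"angular": [0,0,0],"jaw": 75},{"delta_pos": [7,45,0],"angular": [0,0,0],"jaw": 75},{"delta_pos": [7,45,0],"angular": [0,0,-0.1],"jaw": 75},{"delta_pos": [7,45,0],"angular": [0,0,0],"jaw": 75},{"delta_pos": [0,0,0],"angular": [0,0,0],"jaw": 75},{"delta_pos": [0,0,0],"angular": [0,0,0],"jaw": 75}]'

```text
time_s: 16.3
eef_pos: [0.4981, -0.3956, 0.1987]
tcp_rot: [-3.141, -0.039, 0.0]
contact_force: [0.5, 0.6, 0.2]
width: 0.0657
gripper_force: 0.0
```

Run:
```python
from h import *
C=cal("wrist"); im=bot.grab_frame("wrist"); cv2.imwrite("pics/w6.png",im)
s=bot.read_state();print(s["eef_pos"])
hsv=cv2.cvtColor(im,cv2.COLOR_BGR2HSV)
print("pred C",proj("wrist",(.5296,-.3995,.09),C), [proj("wrist",(.5296+a*.08,-.3995+b*.018,.09),C).round() for a,b in((1,1),(1,-1),(-1,-1),(-1,1))])
m=((hsv[...,2]<165)&(hsv[...,0]<22)&(hsv[...,1]>90)).astype(np.uint8); m[300:]=0
n,l,st,ce=cv2.connectedComponentsWithStats(m)
for i in range(1,n):
    if st[i,4]>1500:
        c=max(cv2.findContours((l==i).astype(np.uint8),0,2)[0],key=cv2.contourArea);print(st[i],cv2.approxPolyDP(c,5,True)[:,0].tolist())
a=np.radians(.8);plan(np.array([.5296,-.3995])-.012*np.array([np.cos(a),np.sin(a)]),.0513,.8)
```

```text
[ 0.49851744 -0.39396771  0.19877442]
pred C [334.37084979 200.77248783] [array([312.,  86.]), array([363.,  88.]), array([353., 299.]), array([309., 298.])]
[  298    78   342   221 12367] [[311, 297], [352, 298], [360, 88], [332, 83], [639, 97], [639, 86], [302, 78], [298, 82], [310, 89]]
[  441   152   199   148 17551] [[639, 156], [616, 152], [597, 165], [532, 166], [573, 173], [471, 211], [467, 221], [481, 273], [441, 279], [483, 283], [488, 299], [496, 299], [485, 238], [584, 299], [639, 299]]
t 16.4 pos [ 0.4985 -0.394   0.1988] turn [-0.001 -0.     0.013] shift [ 19.    6.  147.5] w 65.7 F [-0.1  0.7 -0. ] gf 0.0
```

Run:
```python
from h import *
print([onplane("side",p,0).round(3) for p in((365,140),(458,138))])
```

```text
[array([ 0.519, -0.568,  0.   ]), array([ 0.233, -0.663,  0.   ])]
```

>>> servo_tool --series '[{"delta_pos": [19,5,0],"angular": [0,0,0.013],"jaw": 75},{"delta_pos": [0,0,40],"angular": [0,0,0],"jaw": 75},{"delta_pos": [0,0,15],"angular": [0,0,0],"jaw": 75},{"delta_pos": [0,0,0],"angular": [0,0,0],"jaw": 75}]'

```text
time_s: 16.75
eef_pos: [0.5159, -0.3966, 0.1412]
tcp_rot: [-3.138, -0.025, 0.008]
contact_force: [-0.3, -0.1, 0.9]
width: 0.066
gripper_force: 0.0
```

>>> servo_tool --series '[{"delta_pos": [2,2,40],"angular": [0,0,0],"jaw": 75},{"delta_pos": [0,0,40],"angular": [0,0,0],"jaw": 75},{"delta_pos": [0,0,11],"angular": [0,0,0],"jaw": 75},{"delta_pos": [0,0,0],"angular": [0,0,0],"jaw": 75},{"delta_pos": [0,0,0],"angular": [0,0,0],"jaw": 0},{"delta_pos": [0,0,0],"angular": [0,0,0],"jaw": 0},{"delta_pos": [0,0,0],"angular": [0,0,0],"jaw": 0},{"delta_pos": [0,0,0],"angular": [0,0,0],"jaw": 0},{"delta_pos": [0,0,0],"angular": [0,0,0],"jaw": 0},{"delta_pos": [0,0,0],"angular": [0,0,0],"jaw": 0}]'

```text
time_s: 17.75
eef_pos: [0.5202, -0.401, 0.0537]
tcp_rot: [-3.141, -0.023, -0.002]
contact_force: [-2.1, 3.0, 5.9]
width: 0.0362
gripper_force: 29.9
```

>>> servo_tool --series '[{"delta_pos": [0,0,-10],"angular": [0,0,0],"jaw": 0},{"delta_pos": [0,0,-40],"angular": [0,0,0],"jaw": 0},{"delta_pos": [0,0,-40],"angular": [0,0,0],"jaw": 0},{"delta_pos": [0,0,-40],"angular": [0,0,0],"jaw": 0},{"delta_pos": [0,0,-20],"angular": [0,0,0.083],"jaw": 0},{"delta_pos": [0,0,0],"angular": [0,0,0],"jaw": 0},{"delta_pos": [0,0,0],"angular": [0,0,0],"jaw": 0}]'

```text
time_s: 18.45
eef_pos: [0.5189, -0.4009, 0.2018]
tcp_rot: [-3.139, 0.105, 0.002]
contact_force: [-0.9, 0.4, -5.1]
width: 0.0359
gripper_force: 30.0
```

Run:
```python
from h import *
plan(pr(-12,-74),.078,-3.95)
```

```text
t 18.4 pos [ 0.5189 -0.4009  0.2018] turn [-0.     0.001  0.002] shift [ -71.3 -445.1  123.8] w 35.9 F [-0.9  0.4 -5.1] gf 30.0
```

>>> servo_tool --series '[{"delta_pos": [-6,-40,0],"angular": [0,0,0],"jaw": 0},{"delta_pos": [-6,-40,0],"angular": [0,0,0],"jaw": 0},{"delta_pos": [-6,-40,0],"angular": [0,0,0],"jaw": 0},{"delta_pos": [-6,-40,0],"angular": [0,0,0],"jaw": 0},{"delta_pos": [-6,-40,0],"angular": [0,0,0],"jaw": 0},{"delta_pos": [-6,-40,0],"angular": [0,0,0],"jaw": 0},{"delta_pos": [-6,-40,0],"angular": [0,0,0],"jaw": 0},{"delta_pos": [-6,-40,0],"angular": [0,0,0],"jaw": 0},{"delta_pos": [-6,-40,0],"angular": [0,0,0],"jaw": 0},{"delta_pos": [-6,-40,0],"angular": [0,0,0],"jaw": 0},{"delta_pos": [-6,-40,0],"angular": [0,0,0],"jaw": 0},{"delta_pos": [-3,-5,0],"angular": [0,0,0],"jaw": 0}]'

```text
time_s: 19.65
eef_pos: [0.4794, 0.053, 0.2008]
tcp_rot: [-3.138, 0.093, 0.006]
contact_force: [-0.1, -0.4, -4.5]
width: 0.0359
gripper_force: 30.0
```

>>> servo_tool --series '[{"delta_pos": [0,0,0],"angular": [0,0,0],"jaw": 0},{"delta_pos": [0,0,0],"angular": [0,0,0],"jaw": 0}]'

```text
time_s: 19.85
eef_pos: [0.4806, 0.0459, 0.2014]
tcp_rot: [3.138, -0.109, -0.004]
contact_force: [0.4, -0.1, -3.7]
width: 0.0358
gripper_force: 30.0
```

Run:
```python
from h import *
plan(pr(-10,-74),.078,-3.95)
C=cal("wrist"); im=bot.grab_frame("wrist"); cv2.imwrite("pics/w7.png",im)
```

```text
t 19.9 pos [0.4806 0.0459 0.2014] turn [ 0.001  0.002 -0.   ] shift [ -0.3  -2.  123.4] w 35.8 F [ 0.4 -0.1 -3.7] gf 30.0
```

View pics/w7.png

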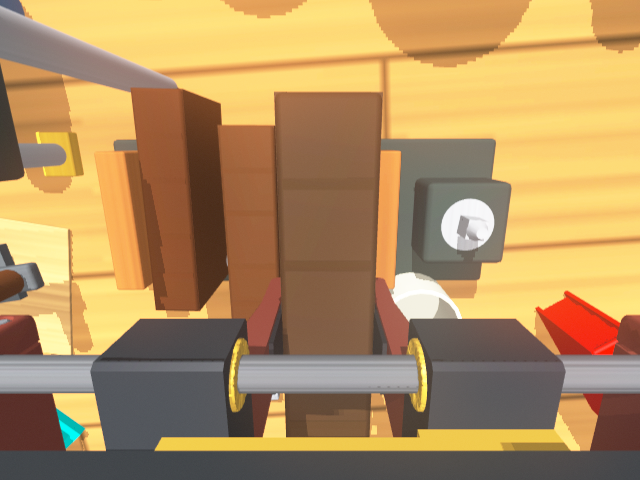

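Book_1 (133–183 wide, far end at row 88) and book_3 (219–276, far end at row 125) are standing. Book_2 is held square over its slot.

Run:
```python
from h import *
C=cal("wrist");M=np.array([[np.cos(TH),np.sin(TH)],[-np.sin(TH),np.cos(TH)]])
P=lambda p,z:(M@(onplane("wrist",p,z,C)[:2]-SH)*1000-[0,195]).round(1)
print("b1",P((133,88),.11),P((183,88),.11),P((154,308),.11),P((198,310),.11));print("b3",P((219,125),.11),P((276,125),.11));print("held end",P((328,93),.24))
```

```text
b1 [99.  51.2] [99.  18.5] [-58.3  58.1] [-60.1  24.3]
b3 [75.8 -3.1] [ 75.8 -41.5]
held end [ 79.1 -75.9]
```

>>> servo_tool --series '[{"delta_pos": [0,-1,40],"angular": [0,0,0],"jaw": 0},{"delta_pos": [0,0,40],"angular": [0,0,0],"jaw": 0},{"delta_pos": [0,0,30],"angular": [0,0,0],"jaw": 0},{"delta_pos": [0,0,11],"angular": [0,0,0],"jaw": 0},{"delta_pos": [0,0,0],"angular": [0,0,0],"jaw": 0},{"delta_pos": [0,0,0],"angular": [0,0,0],"jaw": 0}]'

```text
time_s: 20.5
eef_pos: [0.4825, 0.0479, 0.0827]
tcp_rot: [-3.14, 0.11, -0.002]
contact_force: [0.3, 0.1, -3.4]
width: 0.0363
gripper_force: 30.0
```

>>> servo_tool --series '[{"delta_pos": [0,0,2],"angular": [0,0,0],"jaw": 0},{"delta_pos": [0,0,2],"angular": [0,0,0],"jaw": 0},{"delta_pos": [0,0,0],"angular": [0,0,0],"jaw": 0}]'

```text
time_s: 20.8
eef_pos: [0.4818, 0.0484, 0.0782]
tcp_rot: [-3.14, 0.108, -0.002]
contact_force: [-0.0, 0.3, -4.2]
width: 0.0356
gripper_force: 30.0
```

>>> servo_tool --series '[{"delta_pos": [0,0,2],"angular": [0,0,0],"jaw": 0},{"delta_pos": [0,0,1],"angular": [0,0,0],"jaw": 0},{"delta_pos": [0,0,0],"angular": [0,0,0],"jaw": 0}]'

```text
time_s: 21.1
eef_pos: [0.4813, 0.0484, 0.0745]
tcp_rot: [3.14, -0.108, -0.0]
contact_force: [0.3, -0.9, -3.8]
width: 0.036
gripper_force: 30.0
```

>>> servo_tool --series '[{"delta_pos": [0,0,1],"angular": [0,0,0],"jaw": 0},{"delta_pos": [0,0,0],"angular": [0,0,0],"jaw": 0}]'

```text
time_s: 21.3
eef_pos: [0.4815, 0.0484, 0.0737]
tcp_rot: [3.14, -0.108, 0.0]
contact_force: [-0.4, -0.3, -3.5]
width: 0.0361
gripper_force: 30.0
```

>>> servo_tool --series '[{"delta_pos": [0,0,1],"angular": [0,0,0],"jaw": 0},{"delta_pos": [0,0,0],"angular": [0,0,0],"jaw": 0}]'

```text
time_s: 21.5
eef_pos: [0.4814, 0.0485, 0.0736]
tcp_rot: [3.139, -0.108, 0.0]
contact_force: [-4.8, -0.2, 10.5]
width: 0.0359
gripper_force: 30.0
```

>>> servo_tool --series '[{"delta_pos": [0,0,-1],"angular": [0,0,0],"jaw": 0},{"delta_pos": [0,0,0],"angular": [0,0,0],"jaw": 47},{"delta_pos": [0,0,0],"angular": [0,0,0],"jaw": 47},{"delta_pos": [0,0,0],"angular": [0,0,0],"jaw": 47},{"delta_pos": [0,0,0],"angular": [0,0,0],"jaw": 47},{"delta_pos": [0,0,-15],"angular": [0,0,0],"jaw": 47},{"delta_pos": [0,0,-40],"angular": [0,0,0],"jaw": 47},{"delta_pos": [0,0,-40],"angular": [0,0,0],"jaw": 47},{"delta_pos": [0,0,-30],"angular": [0,0,0],"jaw": 47},{"delta_pos": [-40,0,-20],"angular": [0,0,0],"jaw": 47},{"delta_pos": [0,0,0],"angular": [0,0,0],"jaw": 47},{"delta_pos": [0,0,0],"angular": [0,0,0],"jaw": 47}]'

```text
time_s: 22.7
eef_pos: [0.4416, 0.0511, 0.2191]
tcp_rot: [3.14, -0.108, 0.003]
contact_force: [-0.6, -0.3, 0.1]
width: 0.0412
gripper_force: 0.0
```

Run:
```python
from h import *
C=cal("wrist");M=np.array([[np.cos(TH),np.sin(TH)],[-np.sin(TH),np.cos(TH)]])
im=bot.grab_frame("wrist"); cv2.imwrite("pics/w8.png",im)
hsv=cv2.cvtColor(im,cv2.COLOR_BGR2HSV)
# mask of top faces: brown hue, moderate value; rectify rays onto z=.11 in press frame
xs,ys=np.meshgrid(np.arange(120,-100,-1.),np.arange(110,-130,-1.)) # rows=y
c,s=np.cos(TH),np.sin(TH)
W=np.stack([SH[0]+(c*xs-s*(ys+195))/1000,SH[1]+(s*xs+c*(ys+195))/1000,np.full_like(xs,.11)],-1)
K,Rm,t=C; q=(W@Rm.T+t)@K.T; mp=(q[...,:2]/q[...,2:]).astype(np.float32)
cv2.imwrite("pics/r8.png",cv2.resize(cv2.rotate(cv2.remap(im,mp[...,0],mp[...,1],1),cv2.ROTATE_90_CLOCKWISE),None,fx=2.5,fy=2.5))
print(bot.read_state()["eef_pos"])
```

```text
[0.44178128 0.0510128  0.21851844]
```

View pics/r8.png

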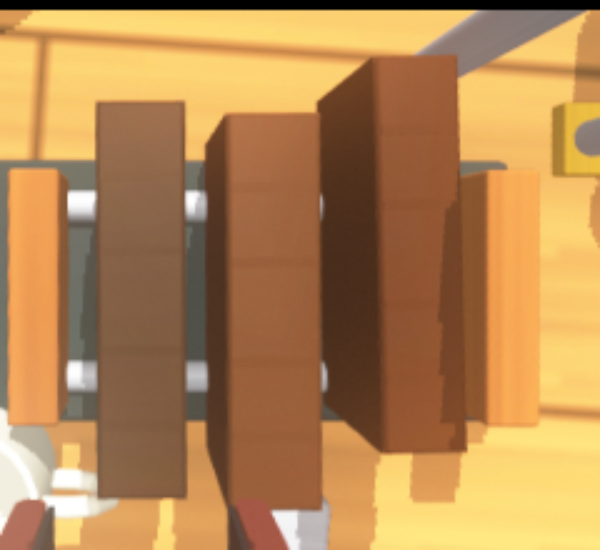

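Rectified press view: book_2 is at y −90..−55, x ±80; book_3 at y −38..−1, x −83..75; book_1 at y 21..57 but x −61..97. I'll regrasp book_1 and shift it 18 mm in −x.

Run:
```python
from h import *
plan(pr(-4,39),.075,-3.95)
```

```text
t 22.8 pos [0.4418 0.051  0.2185] turn [ 0.    -0.001  0.   ] shift [  44.7 -112.6  143.5] w 41.0 F [-0.1  1.  -0.2] gf 0.0
```

>>> servo_tool --series '[{"delta_pos": [15,-38,0],"angular": [0,0,0],"jaw": 48},{"delta_pos": [15,-38,0],"angular": [0,0,0],"jaw": 48},{"delta_pos": [15,-37,0],"angular": [0,0,0],"jaw": 48},{"delta_pos": [0,0,0],"angular": [0,0,0],"jaw": 48},{"delta_pos": [0,0,40],"angular": [0,0,0],"jaw": 48},{"delta_pos": [0,0,35],"angular": [0,0,0],"jaw": 48},{"delta_pos": [0,0,0],"angular": [0,0,0],"jaw": 48},{"delta_pos": [0,0,0],"angular": [0,0,0],"jaw": 48}]'

```text
time_s: 23.55
eef_pos: [0.494, 0.1602, 0.1431]
tcp_rot: [3.139, -0.109, -0.003]
contact_force: [-0.1, -0.2, 0.6]
width: 0.0424
gripper_force: 0.0
```

Run:
```python
from h import *
plan(pr(-4,39),.075,-3.95)
```

```text
t 23.6 pos [0.494  0.1602 0.1431] turn [ 0.001  0.002 -0.   ] shift [ 0.1 -0.  68.1] w 42.4 F [-0.1 -0.2  0.6] gf 0.0
```

>>> servo_tool --series '[{"delta_pos": [0,0,25],"angular": [0,0,0],"jaw": 48},{"delta_pos": [0,0,20],"angular": [0,0,0],"jaw": 48},{"delta_pos": [0,0,15],"angular": [0,0,0],"jaw": 48},{"delta_pos": [0,0,8],"angular": [0,0,0],"jaw": 48},{"delta_pos": [0,0,0],"angular": [0,0,0],"jaw": 48},{"delta_pos": [0,0,0],"angular": [0,0,0],"jaw": 0},{"delta_pos": [0,0,0],"angular": [0,0,0],"jaw": 0},{"delta_pos": [0,0,0],"angular": [0,0,0],"jaw": 0},{"delta_pos": [0,0,0],"angular": [0,0,0],"jaw": 0}]'

```text
time_s: 24.45
eef_pos: [0.4951, 0.161, 0.0769]
tcp_rot: [-3.139, 0.109, -0.003]
contact_force: [-0.3, -1.5, 6.5]
width: 0.0335
gripper_force: 29.8
```

>>> servo_tool --series '[{"delta_pos": [0,0,-4],"angular": [0,0,0],"jaw": 0},{"delta_pos": [0,0,0],"angular": [0,0,0],"jaw": 0},{"delta_pos": [-6,1,0],"angular": [0,0,0],"jaw": 0},{"delta_pos": [-6,1,0],"angular": [0,0,0],"jaw": 0},{"delta_pos": [-6,1,0],"angular": [0,0,0],"jaw": 0},{"delta_pos": [0,0,0],"angular": [0,0,0],"jaw": 0},{"delta_pos": [0,0,2],"angular": [0,0,0],"jaw": 0},{"delta_pos": [0,0,0],"angular": [0,0,0],"jaw": 0}]'

```text
time_s: 25.25
eef_pos: [0.4761, 0.159, 0.0775]
tcp_rot: [3.14, -0.108, 0.0]
contact_force: [-0.2, -0.4, -3.3]
width: 0.034
gripper_force: 29.8
```

>>> servo_tool --series '[{"delta_pos": [0,0,1],"angular": [0,0,0],"jaw": 0},{"delta_pos": [0,0,0],"angular": [0,0,0],"jaw": 0}]'

```text
time_s: 25.45
eef_pos: [0.4763, 0.159, 0.0769]
tcp_rot: [3.14, -0.109, 0.0]
contact_force: [-1.0, 0.2, 0.8]
width: 0.0341
gripper_force: 29.9
```

>>> servo_tool --series '[{"delta_pos": [0,0,0],"angular": [0,0,0],"jaw": 46},{"delta_pos": [0,0,0],"angular": [0,0,0],"jaw": 46},{"delta_pos": [0,0,0],"angular": [0,0,0],"jaw": 46},{"delta_pos": [0,0,0],"angular": [0,0,0],"jaw": 46},{"delta_pos": [0,0,-15],"angular": [0,0,0],"jaw": 46},{"delta_pos": [0,0,-40],"angular": [0,0,0],"jaw": 46},{"delta_pos": [0,0,-40],"angular": [0,0,0],"jaw": 46},{"delta_pos": [0,0,-30],"angular": [0,0,0],"jaw": 46},{"delta_pos": [-20,0,-20],"angular": [0,0,0],"jaw": 46},{"delta_pos": [-20,0,0],"angular": [0,0,0],"jaw": 46},{"delta_pos": [0,0,0],"angular": [0,0,0],"jaw": 46},{"delta_pos": [0,0,0],"angular": [0,0,0],"jaw": 46}]'

```text
time_s: 26.65
eef_pos: [0.4363, 0.1616, 0.2217]
tcp_rot: [3.14, -0.108, 0.001]
contact_force: [0.0, 0.4, 0.4]
width: 0.0404
gripper_force: 0.0
```

```bash
cat >> h.py <<'E'
def rect(im,C,z,x0,x1,y0,y1,press=True,mm=1.):
    """rectify plane z; returns image rows x from x1 down to x0, cols y from y0 up to y1 (mm)"""
    xs,ys=np.meshgrid(np.arange(x1,x0,-mm),np.arange(y0,y1,mm),indexing="ij")
    if press:
        c,s=np.cos(TH),np.sin(TH); X=SH[0]+(c*xs-s*(ys+195))/1000; Y=SH[1]+(s*xs+c*(ys+195))/1000
    else: X,Y=xs/1000,ys/1000
    K,Rm,t=C; q=(np.stack([X,Y,np.full_like(X,z)],-1)@Rm.T+t)@K.T; mp=(q[...,:2]/q[...,2:]).astype(np.float32)
    return cv2.remap(im,mp[...,0],mp[...,1],1)
E
python3 - <<'E'
from h import *
C=cal("wrist"); im=bot.grab_frame("wrist"); cv2.imwrite("pics/w9.png",im); print(bot.read_state()["eef_pos"])
r=rect(im,C,.11,-100,110,-120,100)
for y in(-73,-20,36):
    l=r[:,y+120].astype(int).sum(1); d=np.abs(l[4:]-l[:-4]); print(y,[(110-2-i,int(d[i])) for i in np.argsort(-d)[:14]])
for x in(60,0,-40):
    l=r[110-x].astype(int).sum(1); d=np.abs(l[3:]-l[:-3]); print("x",x,[(i+1-120,int(d[i])) for i in range(1,len(d)-1) if d[i]>70 and d[i]>=d[i-1] and d[i]>d[i+1]])
for n in("scene","side"): cv2.imwrite(f"pics/{n}1.png",bot.grab_frame(n))
E
```

```text
[0.43661593 0.16158047 0.22151377]
-73 [(np.int64(103), 423), (np.int64(106), 418), (np.int64(104), 366), (np.int64(105), 362), (np.int64(-80), 359), (np.int64(-81), 343), (np.int64(81), 297), (np.int64(-79), 292), (np.int64(80), 290), (np.int64(79), 286), (np.int64(-82), 203), (np.int64(100), 188), (np.int64(-78), 181), (np.int64(101), 166)]
-20 [(np.int64(105), 563), (np.int64(106), 539), (np.int64(104), 520), (np.int64(103), 471), (np.int64(76), 232), (np.int64(75), 220), (np.int64(74), 204), (np.int64(101), 202), (np.int64(97), 183), (np.int64(-85), 171), (np.int64(96), 166), (np.int64(77), 154), (np.int64(-84), 152), (np.int64(-86), 130)]
36 [(np.int64(105), 568), (np.int64(103), 568), (np.int64(104), 566), (np.int64(106), 496), (np.int64(81), 231), (np.int64(80), 231), (np.int64(79), 223), (np.int64(-80), 180), (np.int64(97), 179), (np.int64(93), 175), (np.int64(98), 163), (np.int64(-79), 162), (np.int64(78), 161), (np.int64(-81), 149)]
x 60 [(-92, 314), (-56, 92), (-39, 149), (-2, 118), (8, 349), (18, 264), (68, 82), (73, 158), (91, 73)]
x 0 [(-111, 306), (-92, 212), (-56, 95), (-39, 126), (-2, 118), (8, 131), (11, 74), (59, 74), (81, 205)]
x -40 [(-112, 225), (-92, 194), (-56, 81), (-38, 120), (-2, 107), (8, 89), (81, 194)]
```

Run:
```python
from h import *
plan((.365,.40),.24,5.5); print(bot.read_state()["qpos"].round(2))
```

```text
t 26.8 pos [0.4367 0.1616 0.2213] turn [ 0.     0.    -0.165] shift [ -48.5 -244.2  -18.7] w 40.5 F [ 0.  -0.2 -0.2] gf 0.0
[-0.19  0.15 -0.32  2.02  0.06  0.98 -2.19]
```

>>> servo_tool --series '[{"delta_pos": [0,0,-10],"angular": [0,0,-0.145],"jaw": 50},{"delta_pos": [0,0,-9],"angular": [0,0,-0.02],"jaw": 50},{"delta_pos": [-8,-41,0],"angular": [0,0,0],"jaw": 50},{"delta_pos": [-8,-41,0],"angular": [0,0,0],"jaw": 50},{"delta_pos": [-8,-41,0],"angular": [0,0,0],"jaw": 50},{"delta_pos": [-8,-41,0],"angular": [0,0,0],"jaw": 50},{"delta_pos": [-8,-41,0],"angular": [0,0,0],"jaw": 50},{"delta_pos": [-8,-39,0],"angular": [0,0,0],"jaw": 50},{"delta_pos": [0,0,0],"angular": [0,0,0],"jaw": 50},{"delta_pos": [0,0,0],"angular": [0,0,0],"jaw": 50}]'

```text
time_s: 27.8
eef_pos: [0.3648, 0.4006, 0.2404]
tcp_rot: [3.138, 0.15, -0.001]
contact_force: [1.2, -0.1, 0.5]
width: 0.0437
gripper_force: 0.0
```

Run:
```python
from h import *
C=cal("wrist"); im=bot.grab_frame("wrist"); cv2.imwrite("pics/w10.png",im); print(bot.read_state()["eef_pos"],bot.read_state()["qpos"].round(2))
hsv=cv2.cvtColor(im,cv2.COLOR_BGR2HSV); 
print("pred boss",proj("wrist",(.4454,.402,.084),C),"grip",proj("wrist",(.451,.341,.102),C))
m=((hsv[...,1]<70)&(hsv[...,2]<190)).astype(np.uint8); m[310:]=0
n,l,st,ce=cv2.connectedComponentsWithStats(m)
for i in range(1,n):
    if st[i,4]>300:
        c=max(cv2.findContours((l==i).astype(np.uint8),0,2)[0],key=cv2.contourArea);print(st[i],cv2.approxPolyDP(c,4,True)[:,0].tolist())
        sel=hsv[...,2][l==i]; print(np.histogram(sel,bins=range(0,200,12)))
```

```text
[0.36551764 0.39932971 0.24030566] [-0.54  0.28 -0.49  1.83  0.15  1.07 -2.56]
pred boss [335.194978   134.96358322] grip [412.01048906 134.65698002]
[   0    0  150   91 6427] [[0, 42], [0, 61], [10, 65], [0, 70], [43, 75], [54, 66], [149, 89], [147, 28], [111, 4], [122, 16], [119, 19], [79, 0], [71, 42], [49, 59], [21, 57]]
(array([   0,    0,    0,    0,    0,    0,    0,    0,    0,    0,    0,
         13, 3526, 2064,  573,  251]), array([  0,  12,  24,  36,  48,  60,  72,  84,  96, 108, 120, 132, 144,
       156, 168, 180, 192]))
[546   0  42  18 552] [[546, 17], [556, 12], [582, 16], [587, 0], [551, 0]]
(array([  0,   0,   0,  16,  65, 323,  26,  20, 101,   1,   0,   0,   0,
         0,   0,   0]), array([  0,  12,  24,  36,  48,  60,  72,  84,  96, 108, 120, 132, 144,
       156, 168, 180, 192]))
[ 481   18  112  158 4180] [[522, 18], [511, 28], [481, 161], [543, 175], [557, 152], [554, 142], [579, 67], [589, 57], [592, 31], [581, 31], [541, 161], [499, 160], [492, 156], [528, 29], [540, 21]]
(array([   0,    0,    0,    5,  365, 1063,  431,  463, 1413,   39,   44,
         4
[... 197 characters left out ...]
9, 148], [391, 148], [386, 132], [394, 122], [359, 122], [355, 106]]
(array([   0,    0,    0,    0,    0,    0,    0,    0,    0,   23,  570,
        380, 1792, 1307,   78,   45]), array([  0,  12,  24,  36,  48,  60,  72,  84,  96, 108, 120, 132, 144,
       156, 168, 180, 192]))
[ 526  218   62   91 1780] [[579, 220], [584, 223], [580, 252], [563, 255], [571, 223], [544, 219], [526, 300], [531, 306], [554, 308], [540, 307], [534, 299], [540, 269], [567, 255], [576, 258], [573, 273], [587, 229]]
(array([  0,   0,   0,   0,   0,   0,   0,   0,  17, 410, 178, 137, 163,
       342, 431, 102]), array([  0,  12,  24,  36,  48,  60,  72,  84,  96, 108, 120, 132, 144,
       156, 168, 180, 192]))
```

Run:
```python
from h import *
C=cal("wrist"); im=cv2.imread("pics/w10.png"); v=cv2.cvtColor(im,cv2.COLOR_BGR2HSV)[...,2].astype(int)
q=[onplane("wrist",p,.014,C)[:2] for p in((301,106),(301,165),(356,106),(357,165))]; print(np.round(q,4),np.mean(q,0))
print("row135",[(c,v[135,c]) for c in range(296,440,3)]);print("col329",[(r,v[r,329]) for r in range(98,172,3)])
m=(im[...,2].astype(int)-im[...,0]>40)&(v<175); m[:90]=0;m[190:]=0;m[:,:380]=0;m[:,460:]=0
n,l,st,ce=cv2.connectedComponentsWithStats(m.astype(np.uint8)); i=1+np.argmax(st[1:,4]); print(st[i],ce[i])
c=max(cv2.findContours((l==i).astype(np.uint8),0,2)[0],key=cv2.contourArea);print(cv2.approxPolyDP(c,3,True)[:,0].tolist())
```

```text
[[0.4729 0.4364]
 [0.4144 0.4321]
 [0.4781 0.3808]
 [0.4199 0.373 ]] [0.44633924 0.40555997]
row135 [(296, np.int64(254)), (299, np.int64(254)), (302, np.int64(162)), (305, np.int64(160)), (308, np.int64(140)), (311, np.int64(158)), (314, np.int64(154)), (317, np.int64(157)), (320, np.int64(159)), (323, np.int64(157)), (326, np.int64(156)), (329, np.int64(157)), (332, np.int64(155)), (335, np.int64(153)), (338, np.int64(150)), (341, np.int64(154)), (344, np.int64(142)), (347, np.int64(150)), (350, np.int64(151)), (353, np.int64(150)), (356, np.int64(148)), (359, np.int64(148)), (362, np.int64(148)), (365, np.int64(150)), (368, np.int64(149)), (371, np.int64(148)), (374, np.int64(149)), (377, np.int64(149)), (380, np.int64(149)), (383, np.int64(149)), (386, np.int64(145)), (389, np.int64(116)), (392, np.int64(115)), (395, np.int64(117)), (398, np.int64(176)), (401, np.int64(174)), (404, np.int64(173)), (407, np.int64(172)), (410, np.int64(173)), (413, np.int64(172)), (416, np.int64(172)), (419, np.int64(169)), (422, np.int64(172)), (425, np.int64(174)), (428, np.int64(245)), (431, np.int64(245)), (434, np.int64(245)), (437, np.int64(245))]
col329 [(98, np.int64(247)), (101, np.int64(250)), (104, np.int64(252)), (107, np.int64(159)), (110, np.int64(157)), (113, np.int64(159)), (116, np.int64(157)), (119, np.int64(156)), (122, np.int64(157)), (125, np.int64(157)), (128, np.int64(153)), (131, np.int64(156)), (134, np.int64(156)), (137, np.int64(155)), (140, np.int64(156)), (143, np.int64(154)), (146, np.int64(153)), (149, np.int64(132)), (152, np.int64(130)), (155, np.int64(130)), (158, np.int64(132)), (161, np.int64(131)), (164, np.int64(131)), (167, np.int64(223)), (170, np.int64(211))]
[387 120  39  31 682] [405.51173021 137.03812317]
[[422, 125], [417, 123], [419, 127], [415, 131], [410, 128], [411, 133], [406, 135], [398, 130], [406, 120], [395, 123], [388, 130], [388, 143], [394, 149], [416, 149], [424, 140]]
```

Run:
```python
from h import *
C=cal("wrist"); P=lambda p,z:onplane("wrist",p,z,C)[:2]
l,r,b=P((309,131),.084),P((344.5,131),.084),P((327,148.5),.084)
print(l,r,b,np.linalg.norm(l-r)); bo=(l+r)/2; bo[0]=b[0]+.013; g=P((411.5,135),.102); print("boss",bo,"grip",g,np.linalg.norm(g-bo),np.degrees(np.arctan2(*(g-bo)[::-1])))
plan(bo,.12,5.5); plan(g-.065*(g-bo)/np.linalg.norm(g-bo),.0533,5.5)
```

```text
[0.44731166 0.42295044] [0.45011742 0.39297596] [0.43445089 0.40642375] 0.030105508159460427
boss [0.44745089 0.4079632 ] grip [0.45136747 0.33987758] 0.06819818085016276 -86.70772611616692
t 27.9 pos [0.3655 0.3993 0.2403] turn [ 0.001  0.    -0.002] shift [ 82.4  -0.7 120.3] w 44.3 F [-0.6 -0.4  0.3] gf 0.0
t 27.9 pos [0.3655 0.3993 0.2403] turn [ 0.001  0.    -0.002] shift [ 82.3   2.5 187. ] w 44.3 F [-0.6 -0.4  0.3] gf 0.0
```

>>> servo_tool --series '[{"delta_pos": [41,1,0],"angular": [0,0,0.005],"jaw": 50},{"delta_pos": [41,0,0],"angular": [0,0,0],"jaw": 50},{"delta_pos": [0,0,40],"angular": [0,0,0],"jaw": 50},{"delta_pos": [0,0,40],"angular": [0,0,0],"jaw": 50},{"delta_pos": [0,0,30],"angular": [0,0,0],"jaw": 50},{"delta_pos": [0,0,0],"angular": [0,0,0],"jaw": 50},{"delta_pos": [0,0,0],"angular": [0,0,0],"jaw": 50}]'

```text
time_s: 28.55
eef_pos: [0.4476, 0.4056, 0.1312]
tcp_rot: [3.138, 0.139, 0.0]
contact_force: [0.6, -0.2, -0.6]
width: 0.044
gripper_force: 0.0
```

Run:
```python
from h import *
plan((.447,.405),.0535,5.3); print("crate",onplane("side",(205,460),.1),onplane("side",(205,460),.05))
```

```text
t 28.6 pos [0.4476 0.4056 0.1312] turn [ 0.001  0.    -0.004] shift [-0.6  0.5 77.7] w 44.0 F [ 0.6 -0.2 -0.6] gf 0.0
crate [0.55687573 0.53819198 0.1       ] [0.5720262 0.5251725 0.05     ]
```

>>> servo_tool --series '[{"delta_pos": [0,0,35],"angular": [0,0,0],"jaw": 50},{"delta_pos": [0,0,30],"angular": [0,0,0],"jaw": 50},{"delta_pos": [0,0,12],"angular": [0,0,0],"jaw": 50},{"delta_pos": [0,0,0],"angular": [0,0,0],"jaw": 50},{"delta_pos": [0,0,0],"angular": [0,0,0],"jaw": 0},{"delta_pos": [0,0,0],"angular": [0,0,0],"jaw": 0},{"delta_pos": [0,0,0],"angular": [0,0,0],"jaw": 0},{"delta_pos": [0,0,0],"angular": [0,0,0],"jaw": 0},{"delta_pos": [0,0,0],"angular": [0,0,0],"jaw": 0}]'

```text
time_s: 29.45
eef_pos: [0.4476, 0.4071, 0.0553]
tcp_rot: [-3.137, -0.142, -0.003]
contact_force: [-0.3, -3.0, 6.6]
width: 0.0257
gripper_force: 30.0
```

>>> servo_tool --series '[{"delta_pos": [0,0,-10],"angular": [0,0,0],"jaw": 0},{"delta_pos": [0,0,-40],"angular": [0,0,0],"jaw": 0},{"delta_pos": [0,0,-40],"angular": [0,0,0],"jaw": 0},{"delta_pos": [0,0,-40],"angular": [0,0,0],"jaw": 0},{"delta_pos": [0,0,-40],"angular": [0,0,0],"jaw": 0},{"delta_pos": [0,0,0],"angular": [0,0,0],"jaw": 0},{"delta_pos": [0,0,0],"angular": [0,0,0],"jaw": 0}]'

```text
time_s: 30.15
eef_pos: [0.4464, 0.4065, 0.224]
tcp_rot: [-3.138, -0.143, -0.001]
contact_force: [-1.1, 0.1, -5.5]
width: 0.026
gripper_force: 30.0
```

Run:
```python
from h import *
plan((.447,.405),.0535,5.3)
C=cal("wrist"); im=bot.grab_frame("wrist"); cv2.imwrite("pics/w11.png",im)
s=bot.read_state();M=R.from_rotvec(s["tcp_rot"]).as_matrix()
v=cv2.cvtColor(im,cv2.COLOR_BGR2HSV)
m=((im[...,2].astype(int)-im[...,0]>40)&(v[...,2]<190)).astype(np.uint8);m[330:]=0
n,l,st,ce=cv2.connectedComponentsWithStats(m)
for i in range(1,n):
    if st[i,4]>250:print("red",st[i],ce[i])
print("pred gripknob top at crank x=65:",proj("wrist",s["eef_pos"]+M@np.array([0,.065,-(.098-.0495)]),C))
```

```text
t 30.1 pos [0.4464 0.4065 0.224 ] turn [-0.    -0.001 -0.001] shift [  0.5   1.6 170.5] w 26.0 F [-1.1  0.1 -5.5] gf 30.0
red [  34    0  541  122 7280] [402.37472527  62.09024725]
red [ 387    0   90   25 1153] [433.4839549   13.15437988]
red [   0   67  148   52 2907] [69.99449604 86.7131063 ]
red [  151    67   100   263 11559] [189.67938403 195.20840903]
red [ 424  115  216  187 7414] [561.12017804 223.9495549 ]
red [  43  167  110   65 1574] [125.87738247 195.63341804]
red [   0  205  156  125 6530] [ 55.90306279 267.91179173]
red [ 263  277   35   53 1045] [281.85454545 304.90239234]
red [ 359  278   33   52 1018] [373.40373281 304.99017682]
red [ 435  278   98   52 2448] [472.16380719 303.93504902]
red [618 314  22  16 309] [629.72168285 321.99029126]
pred gripknob top at crank x=65: [509.46593594 351.30449815]
```

>>> servo_tool --series '[{"delta_pos": [-2,46,0],"angular": [0,0,0],"jaw": 0},{"delta_pos": [-2,46,0],"angular": [0,0,0],"jaw": 0},{"delta_pos": [-2,46,0],"angular": [0,0,0],"jaw": 0},{"delta_pos": [-2,46,0],"angular": [0,0,0],"jaw": 0},{"delta_pos": [-2,46,0],"angular": [0,0,0],"jaw": 0},{"delta_pos": [-2,46,0],"angular": [0,0,0],"jaw": 0},{"delta_pos": [-2,46,0],"angular": [0,0,0],"jaw": 0},{"delta_pos": [-2,46,0],"angular": [0,0,0],"jaw": 0},{"delta_pos": [-10,47,0],"angular": [0,0,0],"jaw": 0},{"delta_pos": [-10,47,0],"angular": [0,0,0],"jaw": 0},{"delta_pos": [-10,47,0],"angular": [0,0,0],"jaw": 0},{"delta_pos": [-10,47,0],"angular": [0,0,0],"jaw": 0}]'

```text
time_s: 31.4
eef_pos: [0.4392, -0.1536, 0.2216]
tcp_rot: [-3.137, -0.143, 0.006]
contact_force: [1.5, -0.1, -5.4]
width: 0.0259
gripper_force: 30.0
```

>>> servo_tool --series '[{"delta_pos": [0,0,0],"angular": [0,0,-0.13],"jaw": 0},{"delta_pos": [0,0,0],"angular": [0,0,-0.13],"jaw": 0},{"delta_pos": [0,0,0],"angular": [0,0,-0.13],"jaw": 0},{"delta_pos": [0,0,0],"angular": [0,0,-0.13],"jaw": 0},{"delta_pos": [0,0,0],"angular": [0,0,-0.13],"jaw": 0},{"delta_pos": [0,0,0],"angular": [0,0,-0.13],"jaw": 0},{"delta_pos": [0,0,0],"angular": [0,0,-0.14],"jaw": 0},{"delta_pos": [0,0,0],"angular": [0,0,0],"jaw": 0},{"delta_pos": [0,0,0],"angular": [0,0,0],"jaw": 0}]'

```text
time_s: 32.3
eef_pos: [0.4403, -0.1519, 0.2222]
tcp_rot: [-2.749, -1.515, 0.004]
contact_force: [-0.1, -0.3, -5.6]
width: 0.0257
gripper_force: 30.0
```

Run:
```python
from h import *
plan((.429,-.158),.224,58)
C=cal("wrist"); im=bot.grab_frame("wrist"); cv2.imwrite("pics/w12.png",im)
print("pred shaft",proj("wrist",(*SH,.1),C),"disc",proj("wrist",(*SH,.07),C))
hsv=cv2.cvtColor(im,cv2.COLOR_BGR2HSV)
u,v=proj("wrist",(*SH,.08),C).astype(int); u0,v0=max(u-80,0),max(v-80,0)
c=im[v0:v+80,u0:u+80]; cv2.imwrite("pics/w12c.png",np.hstack([cv2.resize(c,(560,560),interpolation=cv2.INTER_CUBIC),cv2.resize(im,(240,180))[:0].reshape(0,240,3) if 0 else np.vstack([cv2.resize(im,(240,180)),np.zeros((380,240,3),np.uint8)])]))
print(u0,v0,c.shape)
m=((hsv[...,1]<40)&(hsv[...,2]>190)).astype(np.uint8)
n,l,st,ce=cv2.connectedComponentsWithStats(m)
for i in range(1,n):
    if st[i,4]>150:print(st[i],ce[i])
```

```text
t 32.3 pos [ 0.4403 -0.1519  0.2222] turn [-0.003  0.001 -0.005] shift [-11.2  -6.4  -1.8] w 25.7 F [-0.1 -0.3 -5.6] gf 30.0
pred shaft [319.64356424 123.05905717] disc [320.46555536 125.07853491]
240 44 (160, 160, 3)
[   1    0   77   69 2792] [38.19770774 31.30050143]
[ 65   0  34  23 433] [80.20092379  7.26327945]
[ 151   70  101  124 7037] [200.35668609 144.11993747]
[ 291   95   53   56 1781] [319.70915216 119.58787198]
[   0  249   33   67 1303] [ 11.8534152  289.89639294]
[538 368 102   2 191] [591.48691099 368.46596859]
[539 372 101   2 202] [589.  372.5]
```

View pics/w12c.png

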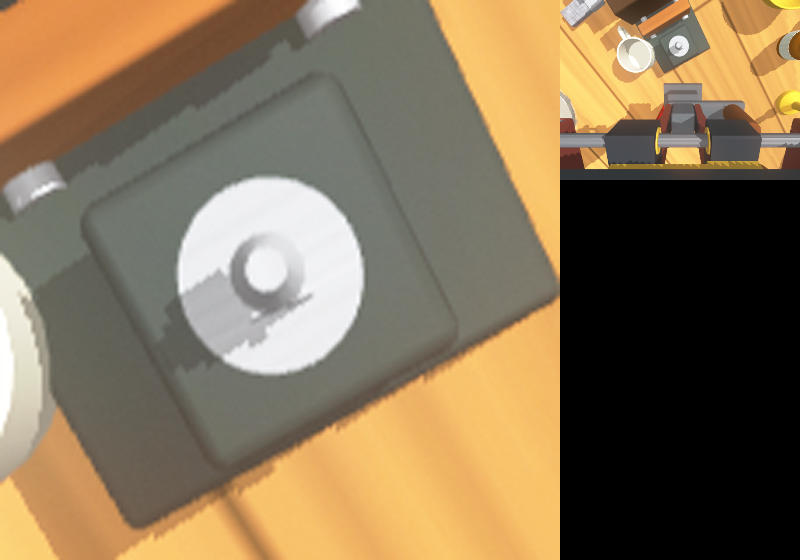

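The disc centre is at crop (270,276), the cone tip at (266,268), and the shaft's lower flat edge runs (250,320)–(312,296). I'll turn these into world positions.

Run:
```python
from h import *
C=cal("wrist"); im=cv2.imread("pics/w12.png")
f=lambda p:(240+p[0]/3.5-.36,44+p[1]/3.5-.36)
P=lambda p,z:onplane("wrist",f(p),z,C)[:2]
print("disc c",P((270.5,276),.071),"tip",P((266,268),.1))
for a,b,z in(((250,320),(312,296),.088),((220,468),(455,330),.07)):
    d=P(b,z)-P(a,z);print(np.degrees(np.arctan2(d[1],d[0])),np.linalg.norm(d))
g=im[...,1].astype(int)
for r in range(124,140): print(r,g[r,306:334].tolist())
```

```text
disc c [ 0.48098187 -0.07031527] tip [ 0.48090633 -0.07021914]
-12.054936924251736 0.014958341254427871
-2.467200174196888 0.0658778524713034
124 [137, 134, 135, 130, 139, 224, 242, 242, 243, 244, 244, 243, 242, 241, 225, 180, 182, 191, 195, 199, 213, 238, 240, 241, 243, 243, 243, 243]
125 [150, 132, 132, 130, 130, 165, 223, 242, 243, 244, 243, 243, 241, 225, 178, 162, 177, 187, 191, 198, 226, 241, 242, 243, 243, 242, 242, 242]
126 [171, 129, 131, 131, 127, 128, 161, 205, 226, 235, 226, 225, 214, 172, 153, 159, 169, 179, 187, 195, 240, 243, 243, 243, 242, 241, 241, 241]
127 [180, 143, 130, 129, 128, 126, 126, 126, 162, 181, 161, 161, 146, 142, 153, 160, 165, 173, 183, 201, 243, 242, 232, 233, 241, 241, 240, 241]
128 [181, 169, 141, 127, 129, 127, 126, 123, 124, 123, 123, 124, 128, 139, 149, 157, 161, 169, 178, 222, 222, 210, 178, 221, 240, 240, 240, 240]
129 [182, 183, 169, 134, 127, 127, 126, 123, 123, 124, 123, 124, 129, 133, 145, 151, 157, 175, 179, 188, 185, 172, 207, 232, 240, 240, 239, 239]
130 [184, 184, 184, 155, 134, 127, 125, 124, 124, 123, 123, 127, 129, 132, 141, 147, 142
[... 661 characters left out ...]
 185, 178, 168, 160, 171, 186, 184, 184, 186, 223, 224, 239, 239, 239, 238, 237, 237, 237, 239, 239, 239, 239, 239, 239]
136 [184, 183, 184, 187, 188, 179, 170, 185, 184, 185, 184, 187, 223, 239, 238, 238, 239, 237, 236, 237, 238, 238, 239, 239, 239, 240, 240, 239]
137 [184, 186, 187, 188, 187, 185, 185, 183, 181, 185, 223, 223, 238, 239, 238, 238, 237, 238, 238, 238, 240, 239, 239, 240, 240, 240, 239, 239]
138 [188, 187, 188, 186, 184, 183, 183, 182, 182, 188, 239, 239, 238, 238, 237, 238, 237, 238, 239, 238, 239, 240, 240, 240, 240, 239, 238, 239]
139 [187, 185, 185, 185, 183, 183, 184, 184, 182, 184, 219, 238, 237, 237, 237, 239, 238, 238, 239, 239, 240, 239, 239, 239, 239, 238, 239, 239]
```

```bash
sed -i 's/SH=np.array(\[.482,-.0735\])/SH=np.array([.481,-.0703])/' h.py
python3 - <<'E'
from h import *
plan((.4812,-.0693),.170,77)
E
```

```text
t 32.4 pos [ 0.4407 -0.1519  0.2226] turn [-0.002  0.    -0.336] shift [89.6 20.9 52.6] w 25.9 F [-0.3 -0.3 -4.5] gf 30.0
```

>>> servo_tool --series '[{"delta_pos": [0,0,0],"angular": [0,0,-0.113],"jaw": 0},{"delta_pos": [0,0,0],"angular": [0,0,-0.113],"jaw": 0},{"delta_pos": [0,0,0],"angular": [0,0,-0.113],"jaw": 0},{"delta_pos": [30,7,0],"angular": [0,0,0],"jaw": 0},{"delta_pos": [30,7,0],"angular": [0,0,0],"jaw": 0},{"delta_pos": [27,7,0],"angular": [0,0,0],"jaw": 0},{"delta_pos": [0,0,20],"angular": [0,0,0],"jaw": 0},{"delta_pos": [0,0,15],"angular": [0,0,0],"jaw": 0},{"delta_pos": [0,0,10],"angular": [0,0,0],"jaw": 0},{"delta_pos": [0,0,0],"angular": [0,0,0],"jaw": 0},{"delta_pos": [0,0,0],"angular": [0,0,0],"jaw": 0}]'

```text
time_s: 33.45
eef_pos: [0.4811, -0.0719, 0.1788]
tcp_rot: [-2.454, -1.962, 0.0]
contact_force: [0.5, 0.6, -4.8]
width: 0.026
gripper_force: 30.0
```

Run:
```python
from h import *
plan((.4812,-.0693),.1213,77)
```

```text
t 33.5 pos [ 0.4811 -0.0719  0.1788] turn [-0.    -0.     0.005] shift [ 2.6 -0.5 57.5] w 26.0 F [ 0.5  0.6 -4.8] gf 30.0
```

>>> servo_tool --series '[{"delta_pos": [2.5,-0.5,10],"angular": [0,0,0.005],"jaw": 0},{"delta_pos": [0,0,10],"angular": [0,0,0],"jaw": 0},{"delta_pos": [0,0,5],"angular": [0,0,0],"jaw": 0},{"delta_pos": [0,0,5],"angular": [0,0,0],"jaw": 0},{"delta_pos": [0,0,0],"angular": [0,0,0],"jaw": 0}]'

```text
time_s: 33.95
eef_pos: [0.4806, -0.0692, 0.1479]
tcp_rot: [-2.457, -1.957, 0.002]
contact_force: [0.5, -0.3, -4.3]
width: 0.0261
gripper_force: 30.0
```

>>> servo_tool --series '[{"delta_pos": [0,0,3],"angular": [0,0,0],"jaw": 0},{"delta_pos": [0,0,3],"angular": [0,0,0],"jaw": 0},{"delta_pos": [0,0,0],"angular": [0,0,0],"jaw": 0}]'

```text
time_s: 34.25
eef_pos: [0.4809, -0.0692, 0.1424]
tcp_rot: [-2.457, -1.957, 0.0]
contact_force: [0.2, 0.1, -5.2]
width: 0.0263
gripper_force: 30.0
```

>>> servo_tool --series '[{"delta_pos": [0,0,2],"angular": [0,0,0],"jaw": 0},{"delta_pos": [0,0,2],"angular": [0,0,0],"jaw": 0},{"delta_pos": [0,0,0],"angular": [0,0,0],"jaw": 0}]'

```text
time_s: 34.55
eef_pos: [0.4809, -0.0692, 0.1384]
tcp_rot: [-2.457, -1.957, 0.0]
contact_force: [0.2, -0.5, -4.6]
width: 0.0261
gripper_force: 30.0
```

>>> servo_tool --series '[{"delta_pos": [0,0,3],"angular": [0,0,0],"jaw": 0},{"delta_pos": [0,0,3],"angular": [0,0,0],"jaw": 0},{"delta_pos": [0,0,0],"angular": [0,0,0],"jaw": 0}]'

```text
time_s: 34.85
eef_pos: [0.4807, -0.0692, 0.1322]
tcp_rot: [-2.457, -1.957, 0.001]
contact_force: [-0.4, -0.6, -5.5]
width: 0.0258
gripper_force: 30.0
```

Sliding on freely.

>>> servo_tool --series '[{"delta_pos": [0,0,3],"angular": [0,0,0],"jaw": 0},{"delta_pos": [0,0,3],"angular": [0,0,0],"jaw": 0},{"delta_pos": [0,0,0],"angular": [0,0,0],"jaw": 0}]'

```text
time_s: 35.15
eef_pos: [0.4807, -0.0692, 0.1262]
tcp_rot: [-2.457, -1.957, 0.001]
contact_force: [-0.5, 0.3, -5.4]
width: 0.0257
gripper_force: 30.0
```

>>> servo_tool --series '[{"delta_pos": [0,0,2],"angular": [0,0,0],"jaw": 0},{"delta_pos": [0,0,2],"angular": [0,0,0],"jaw": 0},{"delta_pos": [0,0,0],"angular": [0,0,0],"jaw": 0}]'

```text
time_s: 35.45
eef_pos: [0.4809, -0.0692, 0.1224]
tcp_rot: [-2.457, -1.957, 0.001]
contact_force: [0.3, 0.3, -4.8]
width: 0.026
gripper_force: 30.0
```

>>> servo_tool --series '[{"delta_pos": [0,0,1],"angular": [0,0,0],"jaw": 0},{"delta_pos": [0,0,0],"angular": [0,0,0],"jaw": 0}]'

```text
time_s: 35.65
eef_pos: [0.4811, -0.0692, 0.1216]
tcp_rot: [-2.457, -1.957, 0.0]
contact_force: [-0.1, 0.1, -5.2]
width: 0.0257
gripper_force: 30.0
```

>>> servo_tool --series '[{"delta_pos": [0,0,1],"angular": [0,0,0],"jaw": 0},{"delta_pos": [0,0,1],"angular": [0,0,0],"jaw": 0},{"delta_pos": [0,0,0],"angular": [0,0,0],"jaw": 0}]'

```text
time_s: 35.95
eef_pos: [0.4812, -0.0693, 0.1214]
tcp_rot: [2.457, 1.956, -0.001]
contact_force: [-7.0, 0.1, 14.8]
width: 0.0258
gripper_force: 30.0
```

>>> servo_tool --series '[{"delta_pos": [0,0,-1],"angular": [0,0,0],"jaw": 50},{"delta_pos": [0,0,0],"angular": [0,0,0],"jaw": 50},{"delta_pos": [0,0,0],"angular": [0,0,0],"jaw": 50},{"delta_pos": [0,0,-30],"angular": [0,0,0],"jaw": 50},{"delta_pos": [0,0,-40],"angular": [0,0,0],"jaw": 50},{"delta_pos": [0,0,-20],"angular": [0,0,0.138],"jaw": 50},{"delta_pos": [0,0,0],"angular": [0,0,0.138],"jaw": 50},{"delta_pos": [0,0,0],"angular": [0,0,0.138],"jaw": 50},{"delta_pos": [0,0,0],"angular": [0,0,0.138],"jaw": 50},{"delta_pos": [0,0,0],"angular": [0,0,0.138],"jaw": 50},{"delta_pos": [0,0,0],"angular": [0,0,0.138],"jaw": 50},{"delta_pos": [0,0,0],"angular": [0,0,0.138],"jaw": 50}]'

```text
time_s: 37.15
eef_pos: [0.4812, -0.0692, 0.2106]
tcp_rot: [3.087, 0.583, 0.0]
contact_force: [-0.1, -0.2, 0.4]
width: 0.044
gripper_force: 0.0
```

>>> servo_tool --series '[{"delta_pos": [0,0,0],"angular": [0,0,0.138],"jaw": 50},{"delta_pos": [0,0,0],"angular": [0,0,0.138],"jaw": 50},{"delta_pos": [0,0,0],"angular": [0,0,0.138],"jaw": 50},{"delta_pos": [0,0,0],"angular": [0,0,0.138],"jaw": 50},{"delta_pos": [0,0,0],"angular": [0,-0.07,0],"jaw": 50},{"delta_pos": [0,0,0],"angular": [0,-0.07,0],"jaw": 50},{"delta_pos": [0,0,0],"angular": [0,-0.07,0],"jaw": 50},{"delta_pos": [0,0,0],"angular": [0,0,0],"jaw": 50},{"delta_pos": [0,0,0],"angular": [0,0,0],"jaw": 50}]'

```text
time_s: 38.05
eef_pos: [0.4812, -0.0692, 0.2102]
tcp_rot: [-3.095, 0.268, 0.325]
contact_force: [0.3, 0.5, -0.4]
width: 0.044
gripper_force: 0.0
```

```bash
cat >> h.py <<'E'
def wind(phis,r=.065,zg=.150,gp=None):
    """shifts (tool axes, mm) taking the grasp point along the crank circle, phis in rad"""
    s=bot.read_state(); M=R.from_rotvec(s["tcp_rot"]).as_matrix(); g=s["eef_pos"]+M[:,2]*bot.grip_depth
    rel=g-[*SH,0]; print("t",round(s["time_s"],2),"grasp",g.round(4),"r",round(np.hypot(*rel[:2]),4),"phi",round(np.arctan2(rel[1],rel[0]),3),"F",s["contact_force"].round(1),"w",round(s["width"]*1e3,1),"z_t",M[:,2].round(2),"q",s["qpos"].round(2))
    t=np.array([np.sin(np.arctan2(rel[1],rel[0])),-np.cos(np.arctan2(rel[1],rel[0])),0]); print("tangential load",round(-(s["contact_force"]@t),1))
    p=g
    for f in phis:
        q=np.array([SH[0]+r*np.cos(f),SH[1]+r*np.sin(f),zg]); print((M.T@(q-p)*1000).round(1).tolist()); p=q
E
python3 - <<'E'
from h import *
wind([np.radians(-13)],zg=.19); wind([np.radians(-13)])
C=cal("wrist"); im=bot.grab_frame("wrist"); cv2.imwrite("pics/w13.png",im)
u,v=proj("wrist",(.5443,-.0849,.168),C); print(u,v)
m=((im[...,2].astype(int)-im[...,0]>40)&(im[...,2]<190)).astype(np.uint8);m[330:]=0
n,l,st,ce=cv2.connectedComponentsWithStats(m)
for i in range(1,n):
    if st[i,4]>250:print("red",st[i],ce[i])
E
```

```text
t 38.05 grasp [ 0.485  -0.0699  0.2285] r 0.004 phi 0.102 F [ 0.3  0.5 -0.4] w 44.0 z_t [-0.2   0.04 -0.98] q [ 0.13  0.31 -0.12  1.86  0.    1.18 -1.73]
tangential load 0.4
[67.7, 4.6, 25.0]
t 38.05 grasp [ 0.485  -0.0699  0.2285] r 0.004 phi 0.102 F [ 0.3  0.5 -0.4] w 44.0 z_t [-0.2   0.04 -0.98] q [ 0.13  0.31 -0.12  1.86  0.    1.18 -1.73]
tangential load 0.4
[76.0, 4.6, 64.1]
337.62547840156395 144.21629359743
red [255   0  94  18 762] [296.65879265   6.52099738]
red [    0    80   248   248 38056] [108.02112676 213.49011982]
red [ 315  108   48   61 1925] [337.00467532 139.97298701]
red [ 250  123   31  141 1270] [265.30551181 188.79212598]
red [  0 279  37  51 512] [ 17.55078125 318.8125    ]
red [ 230  278   48   52 1138] [257.28119508 306.95957821]
red [ 372  278  173   52 2941] [429.6399184  314.80890853]
red [619 314  21  16 292] [630.02739726 322.15753425]
```

>>> servo_tool --series '[{"delta_pos": [34,2.3,10],"angular": [0,0,0],"jaw": 50},{"delta_pos": [33.7,2.3,15],"angular": [0,0,0],"jaw": 50},{"delta_pos": [0,0,0],"angular": [0,0,0],"jaw": 50},{"delta_pos": [4.2,0,19.5],"angular": [0,0,0],"jaw": 50},{"delta_pos": [4.1,0,19.5],"angular": [0,0,0],"jaw": 50},{"delta_pos": [0,0,0],"angular": [0,0,0],"jaw": 50},{"delta_pos": [0,0,0],"angular": [0,0,0],"jaw": 0},{"delta_pos": [0,0,0],"angular": [0,0,0],"jaw": 0},{"delta_pos": [0,0,0],"angular": [0,0,0],"jaw": 0},{"delta_pos": [0,0,0],"angular": [0,0,0],"jaw": 0}]'

```text
time_s: 39.1
eef_pos: [0.5411, -0.0844, 0.1335]
tcp_rot: [-3.095, 0.268, 0.323]
contact_force: [0.6, -0.7, 5.2]
width: 0.025
gripper_force: 30.0
```

Run:
```python
from h import *
wind(np.radians(-13)-.24*np.arange(1,11))
```

```text
t 39.1 grasp [ 0.5449 -0.0851  0.1518] r 0.0656 phi -0.228 F [ 0.6 -0.7  5.2] w 25.0 z_t [-0.2   0.04 -0.98] q [ 0.13  0.49 -0.1   1.78  0.02  1.08 -1.72]
tangential load -0.5
[-2.8, 15.3, 2.4]
[-6.1, 14.2, 1.3]
[-9.3, 12.4, 2.0]
[-11.9, 9.7, 2.5]
[-13.8, 6.6, 2.9]
[-14.9, 3.0, 3.2]
[-15.2, -0.7, 3.2]
[-14.6, -4.3, 3.1]
[-13.2, -7.8, 2.8]
[-11.0, -10.8, 2.3]
```

>>> servo_tool --series '[{"delta_pos": [-2.8,15.3,0.6],"angular": [0,0,0],"jaw": 0},{"delta_pos": [-6.1,14.2,1.3],"angular": [0,0,0],"jaw": 0},{"delta_pos": [-9.3,12.4,2.0],"angular": [0,0,0],"jaw": 0},{"delta_pos": [-11.9,9.7,2.5],"angular": [0,0,0],"jaw": 0},{"delta_pos": [0,0,0],"angular": [0,0,0],"jaw": 0}]'

```text
time_s: 39.6
eef_pos: [0.5037, -0.1296, 0.1337]
tcp_rot: [-3.094, 0.269, 0.315]
contact_force: [5.4, 0.9, 2.0]
width: 0.0245
gripper_force: 30.0
```

Run:
```python
from h import *
wind(np.radians(-13)-.24*np.arange(5,16),zg=.1515)
```

```text
t 39.6 grasp [ 0.5074 -0.1303  0.152 ] r 0.0655 phi -1.156 F [5.4 0.9 2. ] w 24.5 z_t [-0.2   0.04 -0.98] q [ 0.21  0.44 -0.09  1.85  0.03  1.05 -1.64]
tangential load 5.3
[-15.6, 7.2, 3.7]
[-14.9, 3.1, 3.1]
[-15.2, -0.7, 3.1]
[-14.6, -4.3, 3.0]
[-13.2, -7.8, 2.7]
[-11.0, -10.8, 2.3]
[-8.2, -13.1, 1.7]
[-4.9, -14.7, 1.0]
[-1.3, -15.5, 0.3]
[2.3, -15.4, -0.4]
[5.8, -14.4, -1.2]
```

>>> servo_tool --series '[{"delta_pos": [-13.8,6.6,2.9],"angular": [0,0,0],"jaw": 0},{"delta_pos": [-14.9,3.1,3.1],"angular": [0,0,0],"jaw": 0},{"delta_pos": [-15.2,-0.7,3.1],"angular": [0,0,0],"jaw": 0},{"delta_pos": [-14.6,-4.3,3.0],"angular": [0,0,0],"jaw": 0},{"delta_pos": [-13.2,-7.8,2.7],"angular": [0,0,0],"jaw": 0},{"delta_pos": [-11.0,-10.8,2.3],"angular": [0,0,0],"jaw": 0},{"delta_pos": [0,0,0],"angular": [0,0,0],"jaw": 0}]'

```text
time_s: 40.3
eef_pos: [0.421, -0.1028, 0.1337]
tcp_rot: [-3.098, 0.268, 0.321]
contact_force: [0.8, -4.3, 1.2]
width: 0.0246
gripper_force: 30.0
```

Run:
```python
from h import *
wind(np.radians(-13)-.24*np.arange(11,23),zg=.1515)
```

```text
t 40.3 grasp [ 0.4247 -0.1034  0.152 ] r 0.0653 phi -2.609 F [ 0.8 -4.3  1.2] w 24.6 z_t [-0.2   0.03 -0.98] q [ 0.2   0.32 -0.11  2.05  0.02  0.98 -1.67]
tangential load 4.1
[-8.6, -14.2, 2.2]
[-4.9, -14.7, 1.0]
[-1.3, -15.5, 0.2]
[2.3, -15.4, -0.5]
[5.8, -14.4, -1.2]
[9.0, -12.6, -1.9]
[11.7, -10.0, -2.5]
[13.7, -6.9, -2.9]
[14.9, -3.4, -3.1]
[15.2, 0.3, -3.2]
[14.7, 4.0, -3.1]
[13.4, 7.5, -2.8]
```

>>> servo_tool --series '[{"delta_pos": [-8.2,-13.1,1.7],"angular": [0,0,0],"jaw": 0},{"delta_pos": [-4.9,-14.7,1.0],"angular": [0,0,0],"jaw": 0},{"delta_pos": [-1.3,-15.5,0.2],"angular": [0,0,0],"jaw": 0},{"delta_pos": [2.3,-15.4,-0.5],"angular": [0,0,0],"jaw": 0},{"delta_pos": [5.8,-14.4,-1.2],"angular": [0,0,0],"jaw": 0},{"delta_pos": [9.0,-12.6,-1.9],"angular": [0,0,0],"jaw": 0},{"delta_pos": [11.7,-10.0,-2.5],"angular": [0,0,0],"jaw": 0},{"delta_pos": [13.7,-6.9,-2.9],"angular": [0,0,0],"jaw": 0},{"delta_pos": [14.9,-3.4,-3.1],"angular": [0,0,0],"jaw": 0},{"delta_pos": [15.2,0.3,-3.2],"angular": [0,0,0],"jaw": 0},{"delta_pos": [14.7,4.0,-3.1],"angular": [0,0,0],"jaw": 0},{"delta_pos": [13.4,7.5,-2.8],"angular": [0,0,0],"jaw": 0}]'

```text
time_s: 41.5
eef_pos: [0.5178, -0.0187, 0.1335]
tcp_rot: [-3.088, 0.261, 0.347]
contact_force: [-15.9, 11.4, 16.1]
width: 0.0242
gripper_force: 30.0
```

Run:
```python
from h import *
wind(np.radians(-13)-.24*np.arange(22,60),zg=.1518)
```

```text
t 41.5 grasp [ 0.5219 -0.0194  0.1517] r 0.0653 phi 0.893 F [-15.9  11.4  16.1] w 24.2 z_t [-0.22  0.04 -0.97] q [ 0.07  0.46 -0.15  1.84  0.01  1.07 -1.82]
tangential load 19.5
[6.1, 4.3, -1.5]
[11.1, 10.6, -2.6]
[8.4, 13.0, -2.0]
[5.1, 14.6, -1.2]
[1.6, 15.5, -0.4]
[-2.0, 15.4, 0.4]
[-5.6, 14.5, 1.2]
[-8.8, 12.7, 1.9]
[-11.5, 10.2, 2.6]
[-13.5, 7.1, 3.0]
[-14.8, 3.6, 3.3]
[-15.2, -0.1, 3.5]
[-14.7, -3.8, 3.4]
[-13.4, -7.2, 3.1]
[-11.4, -10.3, 2.6]
[-8.6, -12.8, 2.0]
[-5.4, -14.5, 1.3]
[-1.9, -15.4, 0.5]
[1.7, -15.5, -0.3]
[5.3, -14.6, -1.1]
[8.5, -12.9, -1.9]
[11.2, -10.5, -2.5]
[13.3, -7.4, -3.0]
[14.7, -4.0, -3.3]
[15.2, -0.3, -3.5]
[14.8, 3.4, -3.4]
[13.6, 6.9, -3.1]
[11.6, 10.0, -2.7]
[8.9, 12.6, -2.1]
[5.7, 14.4, -1.4]
[2.2, 15.4, -0.6]
[-1.4, 15.5, 0.3]
[-4.9, 14.7, 1.1]
[-8.2, 13.1, 1.8]
[-11.0, 10.7, 2.5]
[-13.2, 7.7, 3.0]
[-14.6, 4.3, 3.3]
[-15.2, 0.6, 3.5]
```

>>> servo_tool --series '[{"delta_pos": [0,0,0],"angular": [0,0,0],"jaw": 0},{"delta_pos": [0,0,0],"angular": [0,0,0],"jaw": 0}]'

```text
time_s: 41.7
eef_pos: [0.5204, -0.0208, 0.1334]
tcp_rot: [-3.091, 0.265, 0.337]
contact_force: [-9.2, 6.7, 11.5]
width: 0.0243
gripper_force: 30.0
```

Run:
```python
from h import *
wind([])
im=bot.grab_frame("side"); cv2.imwrite("pics/side2.png",im)
# jaw/book tops along press y at x=-30 via side view, z=.11 plane and .065
C=cal("side")
for z in(.11,.065):
    r=rect(im,C,z,-100,110,-140,110)
    for x in(40,-55):
        l=r[110-x].astype(int).sum(1); d=np.abs(l[3:]-l[:-3]); print(z,"x",x,[(i+1-140,int(d[i])) for i in range(1,len(d)-1) if d[i]>60 and d[i]>=d[i-1] and d[i]>d[i+1]])
```

```text
t 41.7 grasp [ 0.5244 -0.0216  0.1516] r 0.0652 phi 0.844 F [-9.2  6.7 11.5] w 24.3 z_t [-0.21  0.04 -0.98] q [ 0.07  0.46 -0.15  1.84  0.01  1.06 -1.82]
tangential load 11.3
0.11 x 40 [(-89, 82), (97, 105)]
0.11 x -55 []
0.065 x 40 [(84, 67)]
0.065 x -55 [(69, 126), (84, 72)]
```

>>> servo_tool --series '[{"delta_pos": [0,0,-1],"angular": [0,0,0],"jaw": 0},{"delta_pos": [0,0,0],"angular": [0,0,0],"jaw": 0},{"delta_pos": [0,0,0],"angular": [0,0,0],"jaw": 0}]'

```text
time_s: 42.05
eef_pos: [0.5208, -0.0215, 0.1337]
tcp_rot: [-3.092, 0.265, 0.336]
contact_force: [-6.5, 4.8, 5.2]
width: 0.0247
gripper_force: 30.0
```

Run:
```python
from h import *
wind(.776-.2*np.arange(0,12),zg=.152)
```

```text
t 42.05 grasp [ 0.5247 -0.0222  0.1519] r 0.065 phi 0.833 F [-6.5  4.8  5.2] w 24.7 z_t [-0.21  0.04 -0.98] q [ 0.07  0.46 -0.15  1.84  0.01  1.06 -1.82]
tangential load 8.0
[3.0, 2.1, -0.7]
[9.5, 8.6, -2.1]
[7.6, 10.4, -1.7]
[5.5, 11.7, -1.2]
[3.1, 12.6, -0.7]
[0.6, 13.0, -0.2]
[-1.9, 12.8, 0.4]
[-4.4, 12.2, 0.9]
[-6.7, 11.0, 1.4]
[-8.7, 9.5, 1.9]
[-10.3, 7.5, 2.3]
[-11.6, 5.3, 2.5]
```

>>> servo_tool --series '[{"delta_pos": [9.5,8.6,-2.1],"angular": [0,0,0],"jaw": 0},{"delta_pos": [7.6,10.4,-1.7],"angular": [0,0,0],"jaw": 0},{"delta_pos": [5.5,11.7,-1.2],"angular": [0,0,0],"jaw": 0},{"delta_pos": [3.1,12.6,-0.7],"angular": [0,0,0],"jaw": 0},{"delta_pos": [0.6,13.0,-0.2],"angular": [0,0,0],"jaw": 0},{"delta_pos": [-1.9,12.8,0.4],"angular": [0,0,0],"jaw": 0},{"delta_pos": [-4.4,12.2,0.9],"angular": [0,0,0],"jaw": 0},{"delta_pos": [-6.7,11.0,1.4],"angular": [0,0,0],"jaw": 0},{"delta_pos": [-8.7,9.5,1.9],"angular": [0,0,0],"jaw": 0},{"delta_pos": [0,0,0],"angular": [0,0,0],"jaw": 0},{"delta_pos": [0,0,0],"angular": [0,0,0],"jaw": 0}]'

```text
time_s: 43.15
eef_pos: [0.5128, -0.1243, 0.1342]
tcp_rot: [-3.094, 0.267, 0.319]
contact_force: [4.9, 2.0, -2.7]
width: 0.0249
gripper_force: 30.0
```

Run:
```python
from h import *
wind(.776-.22*np.arange(9,23)+.18*.22,zg=.152)
```

```text
t 43.15 grasp [ 0.5166 -0.1249  0.1526] r 0.0652 phi -0.994 F [ 4.9  2.  -2.7] w 24.9 z_t [-0.2   0.04 -0.98] q [ 0.21  0.46 -0.1   1.83  0.04  1.06 -1.66]
tangential load 5.1
[-8.6, 6.7, 2.3]
[-12.5, 6.4, 2.6]
[-13.5, 3.5, 2.8]
[-14.0, 0.4, 2.9]
[-13.7, -2.7, 2.9]
[-12.8, -5.7, 2.7]
[-11.3, -8.4, 2.4]
[-9.2, -10.7, 1.9]
[-6.7, -12.5, 1.4]
[-3.9, -13.7, 0.8]
[-0.8, -14.2, 0.2]
[2.2, -14.1, -0.4]
[5.2, -13.3, -1.1]
[7.9, -11.8, -1.6]
```

>>> servo_tool --series '[{"delta_pos": [-8.6,6.7,2.3],"angular": [0,0,0],"jaw": 0},{"delta_pos": [-12.5,6.4,2.6],"angular": [0,0,0],"jaw": 0},{"delta_pos": [-13.5,3.5,2.8],"angular": [0,0,0],"jaw": 0},{"delta_pos": [-14.0,0.4,2.9],"angular": [0,0,0],"jaw": 0},{"delta_pos": [-13.7,-2.7,2.9],"angular": [0,0,0],"jaw": 0},{"delta_pos": [-12.8,-5.7,2.7],"angular": [0,0,0],"jaw": 0},{"delta_pos": [-11.3,-8.4,2.4],"angular": [0,0,0],"jaw": 0},{"delta_pos": [-9.2,-10.7,1.9],"angular": [0,0,0],"jaw": 0},{"delta_pos": [-6.7,-12.5,1.4],"angular": [0,0,0],"jaw": 0},{"delta_pos": [-3.9,-13.7,0.8],"angular": [0,0,0],"jaw": 0},{"delta_pos": [0,0,0],"angular": [0,0,0],"jaw": 0},{"delta_pos": [0,0,0],"angular": [0,0,0],"jaw": 0}]'

```text
time_s: 44.35
eef_pos: [0.4121, -0.0707, 0.134]
tcp_rot: [-3.096, 0.268, 0.319]
contact_force: [4.1, -1.5, -6.0]
width: 0.0242
gripper_force: 30.0
```

Run:
```python
from h import *
wind(-3.144-.22*np.arange(1,12),zg=.152)
```

```text
t 44.35 grasp [ 0.4159 -0.0714  0.1523] r 0.0652 phi -3.125 F [ 4.1 -1.5 -6. ] w 24.2 z_t [-0.2   0.03 -0.98] q [ 0.17  0.3  -0.15  2.08  0.02  0.97 -1.73]
tangential load 1.5
[-0.9, -15.5, 0.5]
[2.2, -14.1, -0.5]
[5.2, -13.3, -1.1]
[7.9, -11.8, -1.6]
[10.2, -9.7, -2.1]
[12.0, -7.2, -2.5]
[13.3, -4.4, -2.8]
[13.9, -1.3, -2.9]
[13.9, 1.8, -2.9]
[13.1, 4.9, -2.7]
[11.8, 7.7, -2.5]
```

>>> servo_tool --series '[{"delta_pos": [-0.9,-14.5,0.8],"angular": [0,0,0],"jaw": 0},{"delta_pos": [2.2,-14.1,-0.2],"angular": [0,0,0],"jaw": 0},{"delta_pos": [5.2,-13.3,-1.1],"angular": [0,0,0],"jaw": 0},{"delta_pos": [7.9,-11.8,-1.6],"angular": [0,0,0],"jaw": 0},{"delta_pos": [10.2,-9.7,-2.1],"angular": [0,0,0],"jaw": 0},{"delta_pos": [12.0,-7.2,-2.5],"angular": [0,0,0],"jaw": 0},{"delta_pos": [13.3,-4.4,-2.8],"angular": [0,0,0],"jaw": 0},{"delta_pos": [13.9,-1.3,-2.9],"angular": [0,0,0],"jaw": 0},{"delta_pos": [13.9,1.8,-2.9],"angular": [0,0,0],"jaw": 0},{"delta_pos": [13.1,4.9,-2.7],"angular": [0,0,0],"jaw": 0},{"delta_pos": [0,0,0],"angular": [0,0,0],"jaw": 0},{"delta_pos": [0,0,0],"angular": [0,0,0],"jaw": 0}]'

```text
time_s: 45.55
eef_pos: [0.5109, -0.0142, 0.1335]
tcp_rot: [-3.091, 0.264, 0.335]
contact_force: [-8.2, 8.0, 12.5]
width: 0.0247
gripper_force: 30.0
```

Run:
```python
from h import *
wind(-5.344-.22*np.arange(1,12),zg=.152)
```

```text
t 45.55 grasp [ 0.5148 -0.015   0.1518] r 0.0649 phi 1.022 F [-8.2  8.  12.5] w 24.7 z_t [-0.21  0.04 -0.98] q [ 0.07  0.44 -0.17  1.86  0.01  1.05 -1.84]
tangential load 11.1
[16.5, 9.8, -3.9]
[9.8, 10.1, -2.2]
[7.4, 12.1, -1.7]
[4.6, 13.5, -1.1]
[1.7, 14.2, -0.4]
[-1.4, 14.2, 0.3]
[-4.4, 13.5, 0.9]
[-7.2, 12.2, 1.5]
[-9.6, 10.3, 2.1]
[-11.6, 8.0, 2.5]
[-13.0, 5.2, 2.8]
```

>>> servo_tool --series '[{"delta_pos": [12.0,8.0,-3.5],"angular": [0,0,0],"jaw": 0},{"delta_pos": [9.8,10.1,-2.2],"angular": [0,0,0],"jaw": 0},{"delta_pos": [7.4,12.1,-1.7],"angular": [0,0,0],"jaw": 0},{"delta_pos": [4.6,13.5,-1.1],"angular": [0,0,0],"jaw": 0},{"delta_pos": [1.7,14.2,-0.4],"angular": [0,0,0],"jaw": 0},{"delta_pos": [-1.4,14.2,0.3],"angular": [0,0,0],"jaw": 0},{"delta_pos": [-4.4,13.5,0.9],"angular": [0,0,0],"jaw": 0},{"delta_pos": [-7.2,12.2,1.5],"angular": [0,0,0],"jaw": 0},{"delta_pos": [-9.6,10.3,2.1],"angular": [0,0,0],"jaw": 0},{"delta_pos": [-11.6,8.0,2.5],"angular": [0,0,0],"jaw": 0},{"delta_pos": [0,0,0],"angular": [0,0,0],"jaw": 0},{"delta_pos": [0,0,0],"angular": [0,0,0],"jaw": 0}]'

```text
time_s: 46.75
eef_pos: [0.4973, -0.1318, 0.1342]
tcp_rot: [-3.095, 0.267, 0.317]
contact_force: [5.4, 1.7, -4.0]
width: 0.0247
gripper_force: 30.0
```

Run:
```python
from h import *
wind(-7.544-.22*np.arange(1,12),zg=.152)
```

```text
t 46.75 grasp [ 0.5011 -0.1324  0.1526] r 0.0653 phi -1.258 F [ 5.4  1.7 -4. ] w 24.7 z_t [-0.2   0.04 -0.98] q [ 0.23  0.44 -0.12  1.86  0.04  1.05 -1.65]
tangential load 5.6
[-13.2, 5.0, 3.3]
[-13.8, 2.2, 2.9]
[-13.9, -1.0, 2.9]
[-13.4, -4.0, 2.8]
[-12.2, -6.9, 2.5]
[-10.4, -9.5, 2.2]
[-8.2, -11.6, 1.7]
[-5.5, -13.1, 1.2]
[-2.5, -14.0, 0.5]
[0.5, -14.3, -0.1]
[3.6, -13.8, -0.7]
```

>>> servo_tool --series '[{"delta_pos": [-13.2,5.0,3.3],"angular": [0,0,0],"jaw": 0},{"delta_pos": [-13.8,2.2,2.9],"angular": [0,0,0],"jaw": 0},{"delta_pos": [-13.9,-1.0,2.9],"angular": [0,0,0],"jaw": 0},{"delta_pos": [-13.4,-4.0,2.8],"angular": [0,0,0],"jaw": 0},{"delta_pos": [-12.2,-6.9,2.5],"angular": [0,0,0],"jaw": 0},{"delta_pos": [-10.4,-9.5,2.2],"angular": [0,0,0],"jaw": 0},{"delta_pos": [-8.2,-11.6,1.7],"angular": [0,0,0],"jaw": 0},{"delta_pos": [-5.5,-13.1,1.2],"angular": [0,0,0],"jaw": 0},{"delta_pos": [-2.5,-14.0,0.5],"angular": [0,0,0],"jaw": 0},{"delta_pos": [0.5,-14.3,-0.1],"angular": [0,0,0],"jaw": 0},{"delta_pos": [0,0,0],"angular": [0,0,0],"jaw": 0},{"delta_pos": [0,0,0],"angular": [0,0,0],"jaw": 0}]'

```text
time_s: 47.95
eef_pos: [0.4149, -0.0508, 0.1338]
tcp_rot: [-3.097, 0.268, 0.32]
contact_force: [4.4, -3.1, -4.4]
width: 0.0242
gripper_force: 30.0
```

Run:
```python
from h import *
wind(-9.744-.15*np.arange(1,16),zg=.152)
```

```text
t 47.95 grasp [ 0.4187 -0.0514  0.1521] r 0.0651 phi 2.847 F [ 4.4 -3.1 -4.4] w 24.2 z_t [-0.2   0.03 -0.98] q [ 0.15  0.3  -0.17  2.08  0.02  0.97 -1.78]
tangential load 1.7
[2.5, -11.1, -0.4]
[3.5, -9.1, -0.7]
[4.7, -8.4, -1.0]
[5.9, -7.6, -1.2]
[7.0, -6.6, -1.5]
[7.9, -5.5, -1.6]
[8.6, -4.2, -1.8]
[9.1, -2.9, -1.9]
[9.4, -1.4, -2.0]
[9.5, 0.0, -2.0]
[9.4, 1.5, -2.0]
[9.1, 2.9, -1.9]
[8.6, 4.2, -1.8]
[7.9, 5.5, -1.6]
[7.0, 6.6, -1.5]
```

>>> servo_tool --series '[{"delta_pos": [2.5,-11.1,-0.2],"angular": [0,0,0],"jaw": 0},{"delta_pos": [3.5,-9.1,-0.7],"angular": [0,0,0],"jaw": 0},{"delta_pos": [4.7,-8.4,-1.0],"angular": [0,0,0],"jaw": 0},{"delta_pos": [5.9,-7.6,-1.2],"angular": [0,0,0],"jaw": 0},{"delta_pos": [7.0,-6.6,-1.5],"angular": [0,0,0],"jaw": 0},{"delta_pos": [7.9,-5.5,-1.6],"angular": [0,0,0],"jaw": 0},{"delta_pos": [8.6,-4.2,-1.8],"angular": [0,0,0],"jaw": 0},{"delta_pos": [9.1,-2.9,-1.9],"angular": [0,0,0],"jaw": 0},{"delta_pos": [0,0,0],"angular": [0,0,0],"jaw": 0},{"delta_pos": [0,0,0],"angular": [0,0,0],"jaw": 0}]'

```text
time_s: 48.95
eef_pos: [0.467, -0.0055, 0.1335]
tcp_rot: [-3.096, 0.269, 0.344]
contact_force: [-13.0, -3.2, 16.0]
width: 0.0244
gripper_force: 30.0
```

Run:
```python
from h import *
wind(-10.944-.08*np.arange(1,13),zg=.152)
```

```text
t 48.95 grasp [ 0.4711 -0.0062  0.1517] r 0.0649 phi 1.725 F [-13.   -3.2  16. ] w 24.4 z_t [-0.22  0.03 -0.98] q [ 0.07  0.38 -0.19  1.96  0.02  1.02 -1.87]
tangential load 13.3
[11.1, -2.8, -2.8]
[5.0, -0.5, -1.1]
[5.1, -0.1, -1.1]
[5.1, 0.3, -1.1]
[5.0, 0.7, -1.1]
[5.0, 1.1, -1.1]
[4.9, 1.5, -1.1]
[4.7, 1.9, -1.1]
[4.6, 2.3, -1.0]
[4.4, 2.7, -1.0]
[4.1, 3.0, -0.9]
[3.9, 3.3, -0.9]
```

>>> servo_tool --series '[{"delta_pos": [0,0,-1],"angular": [0,0,0],"jaw": 0},{"delta_pos": [0,0,0],"angular": [0,0,0],"jaw": 0},{"delta_pos": [0,0,0],"angular": [0,0,0],"jaw": 0},{"delta_pos": [0,0,0],"angular": [0,0,0],"jaw": 0}]'

```text
time_s: 49.35
eef_pos: [0.4678, -0.0056, 0.1337]
tcp_rot: [-3.096, 0.27, 0.341]
contact_force: [-9.9, -2.8, 5.5]
width: 0.0244
gripper_force: 30.0
```

Run:
```python
from h import *
wind([])
```

```text
t 49.35 grasp [ 0.4718 -0.0063  0.152 ] r 0.0647 phi 1.714 F [-9.9 -2.8  5.5] w 24.4 z_t [-0.21  0.03 -0.98] q [ 0.07  0.38 -0.19  1.96  0.02  1.02 -1.87]
tangential load 10.2
```

>>> servo_tool --series '[{"delta_pos": [5,-0.5,-1.1],"angular": [0,0,0],"jaw": 0},{"delta_pos": [5.1,-0.1,-1.1],"angular": [0,0,0],"jaw": 0},{"delta_pos": [5.1,0.3,-1.1],"angular": [0,0,0],"jaw": 0},{"delta_pos": [0,0,0],"angular": [0,0,0],"jaw": 0},{"delta_pos": [0,0,0],"angular": [0,0,0],"jaw": 0}]'

```text
time_s: 49.85
eef_pos: [0.4837, -0.0055, 0.1338]
tcp_rot: [-3.093, 0.267, 0.34]
contact_force: [-9.3, 2.6, 4.3]
width: 0.0241
gripper_force: 30.0
```

Run:
```python
from h import *
wind(-10.944-.08*np.arange(4,15),zg=.152)
```

```text
t 49.85 grasp [ 0.4877 -0.0061  0.1521] r 0.0645 phi 1.467 F [-9.3  2.6  4.3] w 24.1 z_t [-0.21  0.04 -0.98] q [ 0.07  0.4  -0.19  1.92  0.02  1.03 -1.86]
tangential load 9.5
[10.4, -0.3, -2.2]
[5.0, 0.7, -1.1]
[5.0, 1.1, -1.1]
[4.9, 1.5, -1.1]
[4.7, 1.9, -1.0]
[4.6, 2.3, -1.0]
[4.4, 2.7, -1.0]
[4.1, 3.0, -0.9]
[3.9, 3.3, -0.9]
[3.6, 3.6, -0.8]
[3.3, 3.9, -0.7]
```

>>> servo_tool --series '[{"delta_pos": [5.0,0.5,-1.1],"angular": [0,0,0],"jaw": 0},{"delta_pos": [5.0,0.7,-1.1],"angular": [0,0,0],"jaw": 0},{"delta_pos": [5.0,1.1,-1.1],"angular": [0,0,0],"jaw": 0},{"delta_pos": [4.9,1.5,-1.1],"angular": [0,0,0],"jaw": 0},{"delta_pos": [0,0,0],"angular": [0,0,0],"jaw": 0}]'

```text
time_s: 50.35
eef_pos: [0.5045, -0.0112, 0.1339]
tcp_rot: [-3.092, 0.265, 0.336]
contact_force: [-5.4, 5.7, 2.4]
width: 0.0246
gripper_force: 30.0
```

>>> servo_tool --series '[{"delta_pos": [4.7,1.9,-1.0],"angular": [0,0,0],"jaw": 0},{"delta_pos": [4.6,2.3,-1.0],"angular": [0,0,0],"jaw": 0},{"delta_pos": [0,0,0],"angular": [0,0,0],"jaw": 0}]'

```text
time_s: 50.65
eef_pos: [0.5139, -0.0166, 0.134]
tcp_rot: [-3.091, 0.265, 0.333]
contact_force: [-4.2, 6.0, 0.7]
width: 0.0242
gripper_force: 30.0
```

Run:
```python
from h import *
wind(-10.944-.08*np.arange(10,24),zg=.152)
```

```text
t 50.65 grasp [ 0.5179 -0.0174  0.1523] r 0.0645 phi 0.962 F [-4.2  6.   0.7] w 24.2 z_t [-0.21  0.04 -0.98] q [ 0.08  0.45 -0.18  1.85  0.02  1.06 -1.84]
tangential load 6.8
[8.0, 4.0, -1.5]
[4.1, 3.0, -0.9]
[3.9, 3.3, -0.9]
[3.6, 3.6, -0.8]
[3.3, 3.9, -0.7]
[3.0, 4.2, -0.7]
[2.7, 4.4, -0.6]
[2.3, 4.6, -0.5]
[1.9, 4.8, -0.4]
[1.6, 4.9, -0.4]
[1.2, 5.1, -0.3]
[0.8, 5.1, -0.2]
[0.4, 5.2, -0.1]
[-0.0, 5.2, -0.0]
```

Load is 6.8 N and it is still free. I'll continue in small steps.

>>> servo_tool --series '[{"delta_pos": [4.4,2.7,-1.0],"angular": [0,0,0],"jaw": 0},{"delta_pos": [4.1,3.0,-0.9],"angular": [0,0,0],"jaw": 0},{"delta_pos": [0,0,0],"angular": [0,0,0],"jaw": 0}]'

```text
time_s: 50.95
eef_pos: [0.5223, -0.0236, 0.1341]
tcp_rot: [-3.091, 0.265, 0.331]
contact_force: [-2.2, 5.4, -1.1]
width: 0.0241
gripper_force: 30.0
```

>>> servo_tool --series '[{"delta_pos": [3.9,3.3,-0.9],"angular": [0,0,0],"jaw": 0},{"delta_pos": [0,0,0],"angular": [0,0,0],"jaw": 0}]'

```text
time_s: 51.15
eef_pos: [0.5259, -0.0274, 0.1342]
tcp_rot: [-3.091, 0.265, 0.33]
contact_force: [-2.1, 6.5, -1.2]
width: 0.0249
gripper_force: 30.0
```

Run:
```python
from h import *
wind([])
```

```text
t 51.15 grasp [ 0.5298 -0.0281  0.1524] r 0.0645 phi 0.713 F [-2.1  6.5 -1.2] w 24.9 z_t [-0.21  0.04 -0.98] q [ 0.1   0.46 -0.17  1.83  0.03  1.07 -1.82]
tangential load 6.3
```

>>> servo_tool --series '[{"delta_pos": [3.6,3.6,-0.8],"angular": [0,0,0],"jaw": 0},{"delta_pos": [3.3,3.9,-0.7],"angular": [0,0,0],"jaw": 0},{"delta_pos": [0,0,0],"angular": [0,0,0],"jaw": 0}]'

```text
time_s: 51.45
eef_pos: [0.5322, -0.036, 0.1342]
tcp_rot: [-3.091, 0.265, 0.328]
contact_force: [-0.9, 5.7, -1.9]
width: 0.0245
gripper_force: 30.0
```

>>> servo_tool --series '[{"delta_pos": [3.0,4.2,-0.7],"angular": [0,0,0],"jaw": 0},{"delta_pos": [0,0,0],"angular": [0,0,0],"jaw": 0}]'

```text
time_s: 51.65
eef_pos: [0.5347, -0.0405, 0.1343]
tcp_rot: [-3.091, 0.265, 0.327]
contact_force: [0.5, 6.8, -1.6]
width: 0.0244
gripper_force: 30.0
```

>>> servo_tool --series '[{"delta_pos": [2.7,4.4,-0.6],"angular": [0,0,0],"jaw": 0},{"delta_pos": [0,0,0],"angular": [0,0,0],"jaw": 0}]'

```text
time_s: 51.85
eef_pos: [0.5367, -0.0447, 0.1343]
tcp_rot: [-3.09, 0.264, 0.327]
contact_force: [1.2, 6.8, -2.4]
width: 0.0248
gripper_force: 30.0
```

Run:
```python
from h import *
wind([])
```

```text
t 51.85 grasp [ 0.5405 -0.0455  0.1526] r 0.0645 phi 0.395 F [ 1.2  6.8 -2.4] w 24.8 z_t [-0.21  0.04 -0.98] q [ 0.12  0.48 -0.16  1.8   0.03  1.08 -1.79]
tangential load 5.9
```

>>> servo_tool --series '[{"delta_pos": [2.3,4.6,-0.5],"angular": [0,0,0],"jaw": 0},{"delta_pos": [0,0,0],"angular": [0,0,0],"jaw": 0}]'

```text
time_s: 52.05
eef_pos: [0.5378, -0.0474, 0.1343]
tcp_rot: [-3.088, 0.262, 0.329]
contact_force: [-0.1, 13.7, -2.1]
width: 0.0247
gripper_force: 30.0
```

>>> servo_tool --series '[{"delta_pos": [1.9,4.8,-0.4],"angular": [0,0,0],"jaw": 0},{"delta_pos": [0,0,0],"angular": [0,0,0],"jaw": 0}]'

```text
time_s: 52.25
eef_pos: [0.5387, -0.0498, 0.1343]
tcp_rot: [-3.085, 0.259, 0.33]
contact_force: [-0.8, 18.0, -2.7]
width: 0.0246
gripper_force: 30.0
```

>>> servo_tool --series '[{"delta_pos": [1.6,4.9,-0.4],"angular": [0,0,0],"jaw": 0},{"delta_pos": [0,0,0],"angular": [0,0,0],"jaw": 0}]'

```text
time_s: 52.45
eef_pos: [0.5395, -0.0526, 0.1344]
tcp_rot: [-3.082, 0.256, 0.33]
contact_force: [-2.2, 22.8, -0.8]
width: 0.0244
gripper_force: 30.0
```

Run:
```python
from h import *
wind([])
```

```text
t 52.45 grasp [ 0.5434 -0.0535  0.1527] r 0.0647 phi 0.263 F [-2.2 22.8 -0.8] w 24.4 z_t [-0.21  0.05 -0.98] q [ 0.13  0.48 -0.16  1.79  0.03  1.08 -1.77]
tangential load 22.6
```

>>> servo_tool --series '[{"delta_pos": [1.2,4.0,-0.3],"angular": [0,0,0],"jaw": 0},{"delta_pos": [0,0,0],"angular": [0,0,0],"jaw": 0},{"delta_pos": [0,0,0],"angular": [0,0,0],"jaw": 0},{"delta_pos": [0,0,0],"angular": [0,0,0],"jaw": 0}]'

```text
time_s: 52.85
eef_pos: [0.5402, -0.0548, 0.1346]
tcp_rot: [-3.081, 0.253, 0.33]
contact_force: [-0.9, 26.3, -0.5]
width: 0.0247
gripper_force: 30.0
```

Run:
```python
from h import *
wind([])
```

```text
t 52.85 grasp [ 0.5441 -0.0557  0.1528] r 0.0647 phi 0.227 F [-0.9 26.3 -0.5] w 24.7 z_t [-0.21  0.05 -0.98] q [ 0.14  0.49 -0.16  1.78  0.03  1.09 -1.76]
tangential load 25.9
```

>>> servo_tool --series '[{"delta_pos": [0,-4,0],"angular": [0,0,0],"jaw": 0},{"delta_pos": [0,0,0],"angular": [0,0,0],"jaw": 60},{"delta_pos": [0,0,0],"angular": [0,0,0],"jaw": 60},{"delta_pos": [0,0,0],"angular": [0,0,0],"jaw": 60},{"delta_pos": [0,0,0],"angular": [0,0,0],"jaw": 60}]'

```text
time_s: 53.35
eef_pos: [0.5412, -0.0626, 0.1346]
tcp_rot: [-3.094, 0.266, 0.327]
contact_force: [0.3, 2.3, -1.8]
width: 0.0513
gripper_force: 1.3
```

Run:
```python
from h import *
wind([]); plan((.48,0),.3,-4)
im=bot.grab_frame("side"); cv2.imwrite("pics/side3.png",im)
```

```text
t 53.35 grasp [ 0.545  -0.0633  0.1529] r 0.0644 phi 0.109 F [ 0.3  2.3 -1.8] w 51.3 z_t [-0.21  0.04 -0.98] q [ 0.14  0.49 -0.15  1.78  0.04  1.09 -1.77]
tangential load 2.3
t 53.4 pos [ 0.5412 -0.0626  0.1346] turn [-0.012  0.21  -0.101] shift [ -65.4  -58.2 -165.4] w 51.3 F [ 0.3  2.3 -1.8] gf 1.3
```

>>> servo_tool --series '[{"delta_pos": [0,-7,0],"angular": [0,0,0],"jaw": 65},{"delta_pos": [0,0,0],"angular": [0,0,0],"jaw": 65},{"delta_pos": [0,0,-30],"angular": [0,0,0],"jaw": 65},{"delta_pos": [0,0,-40],"angular": [0,0,0],"jaw": 65},{"delta_pos": [0,0,-40],"angular": [0,0,0],"jaw": 30},{"delta_pos": [0,0,-40],"angular": [0,0,0],"jaw": 0},{"delta_pos": [0,0,-40],"angular": [0,0,0],"jaw": 0},{"delta_pos": [0,0,0],"angular": [0,0.105,0],"jaw": 0},{"delta_pos": [0,0,0],"angular": [0,0.105,0],"jaw": 0},{"delta_pos": [0,0,0],"angular": [0,0,-0.1],"jaw": 0},{"delta_pos": [0,0,0],"angular": [0,0,0],"jaw": 0},{"delta_pos": [0,0,0],"angular": [0,0,0],"jaw": 0}]'

```text
time_s: 54.6
eef_pos: [0.5817, -0.0641, 0.3207]
tcp_rot: [3.139, -0.119, -0.0]
contact_force: [-0.3, -0.3, 0.2]
width: 0.0002
gripper_force: 0.0
```

Run:
```python
from h import *
sc=bot.grab_frame("scene");sd=bot.grab_frame("side"); cv2.imwrite("pics/scene4.png",sc);cv2.imwrite("pics/side4.png",sd)
p=pr(60,72);print("head model",p,proj("scene",(*p,.267)),proj("side",(*p,.267)))
for n,im in(("scene",sc),("side",sd)):
    h=cv2.cvtColor(im,cv2.COLOR_BGR2HSV); u,v=proj(n,(*p,.267)).astype(int)
    m=((h[...,0]>18)&(h[...,0]<32)&(h[...,1]>120)&(h[...,2]>110)).astype(np.uint8); q=np.zeros_like(m); q[v-30:v+30,u-30:u+30]=m[v-30:v+30,u-30:u+30]
    k,l,st,ce=cv2.connectedComponentsWithStats(q)
    for i in range(1,k):
        if st[i,4]>40: print(n,st[i],ce[i])
plan(p,.30,-4)
```

```text
head model [0.55925001 0.1919326 ] [381.97200354 180.12118148] [262.41759943 263.74589208]
scene [375 178  13  10 111] [381.15315315 182.32432432]
side [232 233  26  12 234] [241.83760684 237.66666667]
side [255 257  17  16 210] [262.77142857 264.71904762]
t 54.7 pos [ 0.5819 -0.064   0.3203] turn [ 0.     0.    -0.005] shift [ -40.5 -253.7   20.3] w 0.6 F [-0.5  0.2 -0.4] gf 0.0
```

>>> servo_tool --series '[{"delta_pos": [-6.7,-42.3,0],"angular": [0,0,-0.005],"jaw": 0},{"delta_pos": [-6.7,-42.3,0],"angular": [0,0,0],"jaw": 0},{"delta_pos": [-6.7,-42.3,0],"angular": [0,0,0],"jaw": 0},{"delta_pos": [-6.7,-42.3,0],"angular": [0,0,0],"jaw": 0},{"delta_pos": [-6.7,-42.3,0],"angular": [0,0,0],"jaw": 0},{"delta_pos": [-6.7,-42.3,0],"angular": [0,0,0],"jaw": 0},{"delta_pos": [0,0,0],"angular": [0,0,0],"jaw": 0},{"delta_pos": [0,0,20],"angular": [0,0,0],"jaw": 0},{"delta_pos": [0,0,20],"angular": [0,0,0],"jaw": 0},{"delta_pos": [0,0,5],"angular": [0,0,0],"jaw": 0},{"delta_pos": [0,0,0],"angular": [0,0,0],"jaw": 0}]'

```text
time_s: 55.8
eef_pos: [0.5589, 0.1916, 0.2747]
tcp_rot: [3.139, -0.108, -0.003]
contact_force: [1.1, 0.1, 0.1]
width: 0.0004
gripper_force: 0.0
```

Run:
```python
from h import *
plan(pr(60,72),.227,-4)
```

```text
t 55.8 pos [0.5589 0.1916 0.2747] turn [0.001 0.002 0.001] shift [ 0.4 -0.4 47.7] w 0.4 F [1.1 0.1 0.1] gf 0.0
```

>>> servo_tool --series '[{"delta_pos": [0,0,5],"angular": [0,0,0],"jaw": 0},{"delta_pos": [0,0,5],"angular": [0,0,0],"jaw": 0},{"delta_pos": [0,0,5],"angular": [0,0,0],"jaw": 0},{"delta_pos": [0,0,5],"angular": [0,0,0],"jaw": 0},{"delta_pos": [0,0,5],"angular": [0,0,0],"jaw": 0},{"delta_pos": [0,0,5],"angular": [0,0,0],"jaw": 0},{"delta_pos": [0,0,5],"angular": [0,0,0],"jaw": 0},{"delta_pos": [0,0,0],"angular": [0,0,0],"jaw": 0}]'

```text
time_s: 56.6
eef_pos: [0.5589, 0.1923, 0.24]
tcp_rot: [3.14, -0.107, -0.001]
contact_force: [1.9, -0.7, 2.5]
width: 0.0007
gripper_force: 1.4
```

>>> servo_tool --series '[{"delta_pos": [0,0,3],"angular": [0,0,0],"jaw": 0},{"delta_pos": [0,0,3],"angular": [0,0,0],"jaw": 0},{"delta_pos": [0,0,2],"angular": [0,0,0],"jaw": 0},{"delta_pos": [0,0,0],"angular": [0,0,0],"jaw": 0}]'

```text
time_s: 57.0
eef_pos: [0.5589, 0.1923, 0.2324]
tcp_rot: [3.14, -0.107, -0.0]
contact_force: [1.6, -1.2, 3.3]
width: 0.0001
gripper_force: 1.7
```

>>> servo_tool --series '[{"delta_pos": [0,0,2],"angular": [0,0,0],"jaw": 0},{"delta_pos": [0,0,1],"angular": [0,0,0],"jaw": 0},{"delta_pos": [0,0,0],"angular": [0,0,0],"jaw": 0}]'

```text
time_s: 57.3
eef_pos: [0.5589, 0.1923, 0.2295]
tcp_rot: [3.14, -0.107, 0.0]
contact_force: [1.5, -0.3, 3.6]
width: 0.0004
gripper_force: 1.8
```

>>> servo_tool --series '[{"delta_pos": [0,0,1],"angular": [0,0,0],"jaw": 0},{"delta_pos": [0,0,1],"angular": [0,0,0],"jaw": 0},{"delta_pos": [0,0,0],"angular": [0,0,0],"jaw": 0}]'

```text
time_s: 57.6
eef_pos: [0.5589, 0.1923, 0.2275]
tcp_rot: [3.14, -0.107, -0.0]
contact_force: [0.7, 0.1, 4.6]
width: 0.0006
gripper_force: 1.9
```

>>> servo_tool --series '[{"delta_pos": [0,0,1],"angular": [0,0,0],"jaw": 0},{"delta_pos": [0,0,0],"angular": [0,0,0],"jaw": 0}]'

```text
time_s: 57.8
eef_pos: [0.559, 0.1923, 0.2274]
tcp_rot: [3.14, -0.107, 0.001]
contact_force: [-1.1, -1.4, 9.3]
width: 0.0006
gripper_force: 4.6
```

>>> servo_tool --series '[{"delta_pos": [0,0,1],"angular": [0,0,0],"jaw": 0},{"delta_pos": [0,0,0],"angular": [0,0,0],"jaw": 0}]'

```text
time_s: 58.0
eef_pos: [0.5591, 0.1923, 0.2273]
tcp_rot: [-3.14, 0.107, -0.002]
contact_force: [-3.7, -2.3, 14.6]
width: 0.0005
gripper_force: 7.5
```

>>> servo_tool --series '[{"delta_pos": [0,0,-5],"angular": [0,0,0],"jaw": 0},{"delta_pos": [0,0,-15],"angular": [0,0,0],"jaw": 0},{"delta_pos": [0,0,-25],"angular": [0,0,0],"jaw": 0},{"delta_pos": [0,0,-40],"angular": [0,0,0],"jaw": 0},{"delta_pos": [0,0,-15],"angular": [0,0,0],"jaw": 0},{"delta_pos": [0,0,0],"angular": [0,0,0],"jaw": 0}]'

```text
time_s: 58.6
eef_pos: [0.5594, 0.1931, 0.3282]
tcp_rot: [-3.138, 0.106, -0.005]
contact_force: [-0.0, -0.3, -0.2]
width: 0.0001
gripper_force: 0.0
```

Run:
```python
from h import *
plan((.4812,-.0693),.32,-4)
sd=bot.grab_frame("side"); cv2.imwrite("pics/side5.png",sd); a=cv2.imread("pics/side4.png")
print(np.abs(sd[250:300,240:290].astype(int)-a[250:300,240:290]).mean())
h=cv2.cvtColor(sd,cv2.COLOR_BGR2HSV);u,v=262,264
m=((h[...,0]>18)&(h[...,0]<32)&(h[...,1]>120)&(h[...,2]>110)).astype(np.uint8); q=np.zeros_like(m); q[234:294,240:292]=m[234:294,240:292]
k,l,st,ce=cv2.connectedComponentsWithStats(q)
for i in range(1,k):
    if st[i,4]>40: print(st[i],ce[i])
```

```text
t 58.6 pos [0.5594 0.1931 0.3282] turn [-0.002 -0.003  0.002] shift [-59.7 267.2   8.2] w 0.1 F [-0.  -0.3 -0.2] gf 0.0
3.8538666666666668
[255 257  17  16 214] [262.79439252 264.6588785 ]
```

The gauge has sprung back to the same pixel as before. Next is the crank.

>>> servo_tool --series '[{"delta_pos": [-10,44.5,0],"angular": [0,0,0],"jaw": 50},{"delta_pos": [-10,44.5,0],"angular": [0,0,0],"jaw": 50},{"delta_pos": [-10,44.5,0],"angular": [0,0,0],"jaw": 50},{"delta_pos": [-10,44.5,0],"angular": [0,0,0],"jaw": 50},{"delta_pos": [-10,44.5,0],"angular": [0,0,0],"jaw": 50},{"delta_pos": [-10,44.5,0],"angular": [0,0,0],"jaw": 50},{"delta_pos": [0,0,0],"angular": [0,0,-0.144],"jaw": 50},{"delta_pos": [0,0,0],"angular": [0,0,-0.144],"jaw": 50},{"delta_pos": [0,0,0],"angular": [0,0,-0.144],"jaw": 50},{"delta_pos": [0,0,0],"angular": [0,0,-0.144],"jaw": 50},{"delta_pos": [0,0,0],"angular": [0,0,-0.144],"jaw": 50},{"delta_pos": [0,0,0],"angular": [0,0,-0.144],"jaw": 50}]'

```text
time_s: 59.85
eef_pos: [0.4796, -0.0699, 0.3235]
tcp_rot: [-2.89, -1.226, 0.006]
contact_force: [-0.4, 0.1, -0.8]
width: 0.0442
gripper_force: 0.0
```

>>> servo_tool --series '[{"delta_pos": [0,0,0],"angular": [0,0,-0.144],"jaw": 50},{"delta_pos": [0,0,0],"angular": [0,0,-0.144],"jaw": 50},{"delta_pos": [0,0,0],"angular": [0,0,-0.144],"jaw": 50},{"delta_pos": [0,0,0],"angular": [0,0,-0.144],"jaw": 50},{"delta_pos": [0,0,0],"angular": [0,0,-0.144],"jaw": 50},{"delta_pos": [0,0,0],"angular": [0,0,-0.144],"jaw": 50},{"delta_pos": [0,0,0],"angular": [0,0,-0.14],"jaw": 50},{"delta_pos": [0,0,40],"angular": [0,0,0],"jaw": 50},{"delta_pos": [0,0,40],"angular": [0,0,0],"jaw": 50},{"delta_pos": [0,0,20],"angular": [0,0,0],"jaw": 50},{"delta_pos": [0,0,0],"angular": [0,0,0],"jaw": 50},{"delta_pos": [0,0,0],"angular": [0,0,0],"jaw": 50}]'

```text
time_s: 61.05
eef_pos: [0.4803, -0.0699, 0.225]
tcp_rot: [-1.951, -2.46, 0.002]
contact_force: [-0.1, -0.5, 0.6]
width: 0.0439
gripper_force: 0.0
```

Run:
```python
from h import *
plan((.4812,-.0693),.1225,103)
# knob position from scene+side
pk=[]
for n in("scene","side"):
    im=bot.grab_frame(n); cv2.imwrite(f"pics/{n}6.png",im); b=cv2.imread(f"pics/{n}0.png").astype(int)
    p=proj(n,(SH[0]+.065*np.cos(.227),SH[1]+.065*np.sin(.227),.142)); print(n,"pred knob",p)
    h=cv2.cvtColor(im,cv2.COLOR_BGR2HSV); u,v=p.astype(int); m=((im[...,2].astype(int)-im[...,0]>30)&(h[...,2]<140)&((h[...,0]<9)|(h[...,0]>170))).astype(np.uint8); q=np.zeros_like(m); q[v-25:v+25,u-25:u+25]=m[v-25:v+25,u-25:u+25]
    k,l,st,ce=cv2.connectedComponentsWithStats(q)
    for i in range(1,k):
        if st[i,4]>30: print(st[i],ce[i])
```

```text
t 61.0 pos [ 0.4803 -0.0699  0.225 ] turn [-0.002 -0.001  0.003] shift [  0.3   1.  102.5] w 43.9 F [-0.1 -0.5  0.6] gf 0.0
scene pred knob [299.94810291 258.2803295 ]
side pred knob [308.32517168 220.53600821]
```

>>> servo_tool --series '[{"delta_pos": [0,1,40],"angular": [0,0,0],"jaw": 50},{"delta_pos": [0,0,35],"angular": [0,0,0],"jaw": 50},{"delta_pos": [0,0,15],"angular": [0,0,0],"jaw": 50},{"delta_pos": [0,0,0],"angular": [0,0,0],"jaw": 50},{"delta_pos": [0,0,0],"angular": [0,0,0],"jaw": 50}]'

```text
time_s: 61.65
eef_pos: [0.4829, -0.0698, 0.1368]
tcp_rot: [1.952, 2.46, 0.002]
contact_force: [0.4, 0.1, 0.0]
width: 0.044
gripper_force: 0.0
```

>>> servo_tool --series '[{"delta_pos": [0,0,7],"angular": [0,0,0],"jaw": 50},{"delta_pos": [0,0,5],"angular": [0,0,0],"jaw": 50},{"delta_pos": [0,0,0],"angular": [0,0,0],"jaw": 50},{"delta_pos": [0,0,0],"angular": [0,0,0],"jaw": 0},{"delta_pos": [0,0,0],"angular": [0,0,0],"jaw": 0},{"delta_pos": [0,0,0],"angular": [0,0,0],"jaw": 0},{"delta_pos": [0,0,0],"angular": [0,0,0],"jaw": 0},{"delta_pos": [0,0,0],"angular": [0,0,0],"jaw": 0}]'

```text
time_s: 62.45
eef_pos: [0.4808, -0.07, 0.1236]
tcp_rot: [-1.951, -2.46, 0.003]
contact_force: [-5.0, -0.5, 5.1]
width: 0.0285
gripper_force: 29.1
```

Run:
```python
from h import *
plan((.4812,-.0693),.1225,103); print(bot.read_state()["torque"])
```

```text
t 62.5 pos [ 0.4808 -0.07    0.1236] turn [-0.002  0.     0.003] shift [0.6 0.5 1.1] w 28.5 F [-5.  -0.5  5.1] gf 29.1
[-0.13289104  0.99203931  0.24825217]
```

>>> servo_tool --series '[{"delta_pos": [0,0,0],"angular": [0,0,0],"jaw": 45},{"delta_pos": [0,0,0],"angular": [0,0,0],"jaw": 45},{"delta_pos": [0,0,0],"angular": [0,0,-0.1],"jaw": 45},{"delta_pos": [0,0,0],"angular": [0,0,0],"jaw": 45},{"delta_pos": [0,0,0],"angular": [0,0,0],"jaw": 0},{"delta_pos": [0,0,0],"angular": [0,0,0],"jaw": 0},{"delta_pos": [0,0,0],"angular": [0,0,0],"jaw": 0},{"delta_pos": [0,0,0],"angular": [0,0,0],"jaw": 0}]'

```text
time_s: 63.25
eef_pos: [0.4809, -0.0701, 0.1234]
tcp_rot: [-1.827, -2.554, 0.003]
contact_force: [-4.5, -1.6, 4.9]
width: 0.0264
gripper_force: 29.3
```

Run:
```python
from h import *
plan((.4812,-.0693),.1225,109); print(bot.read_state()["torque"])
```

```text
t 63.2 pos [ 0.4809 -0.0701  0.1234] turn [-0.002 -0.    -0.003] shift [0.7 0.5 0.9] w 26.4 F [-4.5 -1.6  4.9] gf 29.3
[-0.35318294  1.11157059  0.24372264]
```

>>> servo_tool --series '[{"delta_pos": [0,0,-2],"angular": [0,0,0],"jaw": 0},{"delta_pos": [0,0,-3],"angular": [0,0,0],"jaw": 0},{"delta_pos": [0,0,-3],"angular": [0,0,0],"jaw": 0},{"delta_pos": [0,0,0],"angular": [0,0,0],"jaw": 0}]'

```text
time_s: 63.65
eef_pos: [0.4793, -0.0691, 0.1271]
tcp_rot: [-1.823, -2.552, 0.003]
contact_force: [5.8, -0.5, -39.1]
width: 0.0263
gripper_force: 29.7
```

Run:
```python
from h import *
plan((.4812,-.0693),.1225,109); print(bot.read_state()["torque"])
```

```text
t 63.6 pos [ 0.4793 -0.0691  0.1271] turn [-0.005 -0.003 -0.001] shift [-0.8  1.8  4.6] w 26.3 F [  5.8  -0.5 -39.1] gf 29.7
[-1.37789578e-03 -1.78915343e+00  4.93086093e-01]
```

>>> servo_tool --series '[{"delta_pos": [0,0,4],"angular": [0,0,0],"jaw": 0},{"delta_pos": [0,0,0],"angular": [0,0,-0.04],"jaw": 0},{"delta_pos": [0,0,0],"angular": [0,0,0],"jaw": 0},{"delta_pos": [0,0,0],"angular": [0,0,0],"jaw": 0}]'

```text
time_s: 64.05
eef_pos: [0.48, -0.0693, 0.1266]
tcp_rot: [-1.775, -2.588, 0.003]
contact_force: [-4.9, 1.4, -7.4]
width: 0.026
gripper_force: 29.6
```

Run:
```python
from h import *
plan((.4812,-.0693),.1225,109); print(bot.read_state()["torque"])
```

```text
t 64.0 pos [ 0.48   -0.0693  0.1266] turn [-0.004 -0.002  0.037] shift [-0.4  1.1  4.1] w 26.0 F [-4.9  1.4 -7.4] gf 29.6
[0.37467932 1.22529729 0.04435186]
```

>>> servo_tool --series '[{"delta_pos": [0,0,-2],"angular": [0,0,0],"jaw": 0},{"delta_pos": [0,0,-2],"angular": [0,0,0],"jaw": 0},{"delta_pos": [0,0,-2],"angular": [0,0,0],"jaw": 0},{"delta_pos": [0,0,0],"angular": [0,0,0],"jaw": 0}]'

```text
time_s: 64.45
eef_pos: [0.4794, -0.0693, 0.1295]
tcp_rot: [-1.773, -2.588, 0.002]
contact_force: [4.4, 0.8, -41.7]
width: 0.0257
gripper_force: 29.8
```

Run:
```python
from h import *
plan((.4812,-.0693),.1225,109); print(bot.read_state()["torque"])
```

```text
t 64.5 pos [ 0.4794 -0.0693  0.1295] turn [-0.004 -0.003  0.038] shift [-0.6  1.6  7. ] w 25.7 F [  4.4   0.8 -41.7] gf 29.8
[ 0.18728782 -1.38941875  0.31924799]
```

>>> servo_tool --series '[{"delta_pos": [0,0,4],"angular": [0,0,0],"jaw": 0},{"delta_pos": [0,0,0],"angular": [0,0,-0.07],"jaw": 0},{"delta_pos": [0,0,0],"angular": [0,0,-0.07],"jaw": 0},{"delta_pos": [0,0,0],"angular": [0,0,0],"jaw": 0},{"delta_pos": [0,0,0],"angular": [0,0,0],"jaw": 0}]'

```text
time_s: 64.95
eef_pos: [0.4805, -0.0695, 0.1291]
tcp_rot: [-1.59, -2.706, 0.002]
contact_force: [-5.3, 1.8, -7.2]
width: 0.0257
gripper_force: 30.0
```

Run:
```python
from h import *
plan((.4812,-.0693),.1225,109); print(bot.read_state()["torque"])
```

```text
t 65.0 pos [ 0.4805 -0.0695  0.1291] turn [-0.002 -0.002  0.177] shift [-0.   0.7  6.6] w 25.7 F [-5.3  1.8 -7.2] gf 30.0
[0.30098968 1.4097642  0.03360066]
```

>>> servo_tool --series '[{"delta_pos": [0,0,-2],"angular": [0,0,0],"jaw": 0},{"delta_pos": [0,0,-2],"angular": [0,0,0],"jaw": 0},{"delta_pos": [0,0,0],"angular": [0,0,0],"jaw": 0}]'

```text
time_s: 65.25
eef_pos: [0.4806, -0.0696, 0.1333]
tcp_rot: [-1.59, -2.707, 0.002]
contact_force: [-5.5, 1.1, -7.3]
width: 0.0256
gripper_force: 30.0
```

Run:
```python
from h import *
plan((.4812,-.0693),.1225,109); print(bot.read_state()["torque"])
```

```text
t 65.2 pos [ 0.4806 -0.0696  0.1333] turn [-0.002 -0.001  0.177] shift [ 0.1  0.7 10.8] w 25.6 F [-5.5  1.1 -7.3] gf 30.0
[0.38696208 1.603962   0.023078  ]
```

>>> servo_tool --series '[{"delta_pos": [0,-1,-4],"angular": [0,0,0],"jaw": 0},{"delta_pos": [0,0,-5],"angular": [0,0,0],"jaw": 0},{"delta_pos": [0,0,-5],"angular": [0,0,0],"jaw": 0},{"delta_pos": [0,0,0],"angular": [0,0,0],"jaw": 0}]'

```text
time_s: 65.65
eef_pos: [0.4822, -0.0703, 0.149]
tcp_rot: [1.589, 2.707, 0.002]
contact_force: [-4.7, 1.7, -1.0]
width: 0.0255
gripper_force: 30.0
```

>>> servo_tool --series '[{"delta_pos": [0,0,-5],"angular": [0,0,0],"jaw": 0},{"delta_pos": [0,0,-5],"angular": [0,0,0],"jaw": 0},{"delta_pos": [0,0,-5],"angular": [0,0,0],"jaw": 0},{"delta_pos": [0,0,-10],"angular": [0,0,0],"jaw": 0},{"delta_pos": [0,0,-30],"angular": [0,0,0],"jaw": 0},{"delta_pos": [0,0,-30],"angular": [0,0,0],"jaw": 0},{"delta_pos": [0,0,0],"angular": [0,0,0],"jaw": 0},{"delta_pos": [0,0,0],"angular": [0,0,0],"jaw": 0}]'

```text
time_s: 66.45
eef_pos: [0.4814, -0.0704, 0.233]
tcp_rot: [1.589, 2.708, 0.001]
contact_force: [-0.5, 0.2, -5.3]
width: 0.026
gripper_force: 30.0
```

Run:
```python
from h import *
plan((.446,.405),.224,5.3)
w=bot.grab_frame("wrist"); cv2.imwrite("pics/w14.png",w)
for n in("scene","side"): cv2.imwrite(f"pics/{n}7.png",bot.grab_frame(n))
```

```text
t 66.5 pos [ 0.4814 -0.0704  0.233 ] turn [ 2.000e-03 -1.000e-03  1.987e+00] shift [   8.7 -476.7    9. ] w 26.0 F [-0.5  0.2 -5.3] gf 30.0
```

>>> servo_tool --series '[{"delta_pos": [0,0,0],"angular": [0,0,0.142],"jaw": 0},{"delta_pos": [0,0,0],"angular": [0,0,0.142],"jaw": 0},{"delta_pos": [0,0,0],"angular": [0,0,0.142],"jaw": 0},{"delta_pos": [0,0,0],"angular": [0,0,0.142],"jaw": 0},{"delta_pos": [0,0,0],"angular": [0,0,0.142],"jaw": 0},{"delta_pos": [0,0,0],"angular": [0,0,0.142],"jaw": 0},{"delta_pos": [0,0,0],"angular": [0,0,0.142],"jaw": 0},{"delta_pos": [0,0,0],"angular": [0,0,0.142],"jaw": 0},{"delta_pos": [0,0,0],"angular": [0,0,0.142],"jaw": 0},{"delta_pos": [0,0,0],"angular": [0,0,0.142],"jaw": 0},{"delta_pos": [0,0,0],"angular": [0,0,0.142],"jaw": 0},{"delta_pos": [0,0,0],"angular": [0,0,0.142],"jaw": 0}]'

```text
time_s: 67.8
eef_pos: [0.4802, -0.0702, 0.2311]
tcp_rot: [-3.087, -0.578, 0.004]
contact_force: [-1.2, 0.3, -6.0]
width: 0.0259
gripper_force: 30.0
```

>>> servo_tool --series '[{"delta_pos": [0,0,0],"angular": [0,0,0.142],"jaw": 0},{"delta_pos": [0,0,0],"angular": [0,0,0.142],"jaw": 0},{"delta_pos": [0.8,-43,0],"angular": [0,0,0],"jaw": 0},{"delta_pos": [0.8,-43,0],"angular": [0,0,0],"jaw": 0},{"delta_pos": [0.8,-43,0],"angular": [0,0,0],"jaw": 0},{"delta_pos": [0.8,-43,0],"angular": [0,0,0],"jaw": 0},{"delta_pos": [0.8,-43,0],"angular": [0,0,0],"jaw": 0},{"delta_pos": [0.8,-43,0],"angular": [0,0,0],"jaw": 0},{"delta_pos": [0.8,-43,0],"angular": [0,0,0],"jaw": 0},{"delta_pos": [0.8,-43,0],"angular": [0,0,0],"jaw": 0},{"delta_pos": [0.8,-43,0],"angular": [0,0,0],"jaw": 0},{"delta_pos": [0.8,-43,0],"angular": [0,0,0],"jaw": 0}]'

```text
time_s: 69.0
eef_pos: [0.4487, 0.3598, 0.2309]
tcp_rot: [3.137, 0.144, -0.003]
contact_force: [0.3, 0.1, -5.6]
width: 0.0256
gripper_force: 30.0
```

>>> servo_tool --series '[{"delta_pos": [0,-43,0],"angular": [0,0,0],"jaw": 0},{"delta_pos": [0,0,0],"angular": [0,0,0],"jaw": 0},{"delta_pos": [0,0,0],"angular": [0,0,0],"jaw": 0}]'

```text
time_s: 69.3
eef_pos: [0.4442, 0.4021, 0.2306]
tcp_rot: [3.136, 0.149, -0.004]
contact_force: [0.7, -1.4, -5.3]
width: 0.0261
gripper_force: 30.0
```

Run:
```python
from h import *
plan((.445,.405),.0553,5.3)
# board corners from side & scene views now (crank away)
C=cal("side"); im=bot.grab_frame("side"); cv2.imwrite("pics/side8.png",im)
cor=[(230+215*.25,350+142*.25),(230+450*.25,350+272*.25),(230+60*.25,350+372*.25)]
s=cv2.imread("pics/side7.png"); h=cv2.cvtColor(s,cv2.COLOR_BGR2HSV)
m=np.zeros(s.shape[:2],np.uint8)
ref=s[440,310]; print(ref,h[440,310],h[400,265],h[380,350],h[470,350])
```

```text
t 69.3 pos [0.4442 0.4021 0.2306] turn [0.002 0.003 0.002] shift [  1.   -2.8 175.3] w 26.1 F [ 0.7 -1.4 -5.3] gf 30.0
[125 171 207] [ 17 101 207] [ 15 126 178] [ 16 127 186] [ 16 124 198]
```

>>> servo_tool --series '[{"delta_pos": [1,-2,40],"angular": [0,0,0],"jaw": 0},{"delta_pos": [0,0,40],"angular": [0,0,0],"jaw": 0},{"delta_pos": [0,0,40],"angular": [0,0,0],"jaw": 0},{"delta_pos": [0,0,30],"angular": [0,0,0],"jaw": 0},{"delta_pos": [0,0,10],"angular": [0,0,0],"jaw": 0},{"delta_pos": [0,0,0],"angular": [0,0,0],"jaw": 0},{"delta_pos": [0,0,0],"angular": [0,0,0],"jaw": 0}]'

```text
time_s: 70.05
eef_pos: [0.4474, 0.4038, 0.0739]
tcp_rot: [-3.137, -0.143, -0.003]
contact_force: [-0.1, 0.1, -4.6]
width: 0.0261
gripper_force: 30.0
```

>>> servo_tool --series '[{"delta_pos": [0,0,3],"angular": [0,0,0],"jaw": 0},{"delta_pos": [0,0,0],"angular": [0,0,0],"jaw": 0}]'

```text
time_s: 70.25
eef_pos: [0.447, 0.404, 0.0708]
tcp_rot: [-3.137, -0.144, -0.003]
contact_force: [0.5, 0.7, -4.7]
width: 0.0259
gripper_force: 30.0
```

>>> servo_tool --series '[{"delta_pos": [0,0,2],"angular": [0,0,0],"jaw": 0},{"delta_pos": [0,0,0],"angular": [0,0,0],"jaw": 0}]'

```text
time_s: 70.45
eef_pos: [0.4464, 0.4036, 0.0678]
tcp_rot: [-3.138, -0.145, -0.001]
contact_force: [-1.3, -0.5, -6.3]
width: 0.0255
gripper_force: 30.0
```

>>> servo_tool --series '[{"delta_pos": [0,0,2],"angular": [0,0,0],"jaw": 0},{"delta_pos": [0,0,0],"angular": [0,0,0],"jaw": 0}]'

```text
time_s: 70.65
eef_pos: [0.4462, 0.4034, 0.0653]
tcp_rot: [3.138, 0.145, -0.0]
contact_force: [-0.2, 0.5, -5.7]
width: 0.0257
gripper_force: 30.0
```

>>> servo_tool --series '[{"delta_pos": [0,0,3],"angular": [0,0,0],"jaw": 0},{"delta_pos": [0,0,0],"angular": [0,0,0],"jaw": 0}]'

```text
time_s: 70.85
eef_pos: [0.4465, 0.404, 0.0627]
tcp_rot: [-3.138, -0.145, -0.001]
contact_force: [-0.7, 0.2, -3.2]
width: 0.0259
gripper_force: 30.0
```

>>> servo_tool --series '[{"delta_pos": [0,0,2],"angular": [0,0,0],"jaw": 0},{"delta_pos": [0,0,0],"angular": [0,0,0],"jaw": 0}]'

```text
time_s: 71.05
eef_pos: [0.4466, 0.4041, 0.0626]
tcp_rot: [-3.138, -0.145, -0.002]
contact_force: [-3.1, -3.2, 12.2]
width: 0.0263
gripper_force: 30.0
```

>>> servo_tool --series '[{"delta_pos": [0,0,2],"angular": [0,0,0],"jaw": 0},{"delta_pos": [0,0,0],"angular": [0,0,0],"jaw": 0}]'

```text
time_s: 71.25
eef_pos: [0.4467, 0.4041, 0.0625]
tcp_rot: [3.138, 0.145, 0.003]
contact_force: [-7.4, -8.8, 28.1]
width: 0.026
gripper_force: 30.0
```

>>> servo_tool --series '[{"delta_pos": [0,0,1],"angular": [0,0,0],"jaw": 0},{"delta_pos": [0,0,0],"angular": [0,0,0],"jaw": 0}]'

```text
time_s: 71.45
eef_pos: [0.4467, 0.4041, 0.0625]
tcp_rot: [3.138, 0.144, 0.003]
contact_force: [-9.8, -10.6, 37.1]
width: 0.0261
gripper_force: 30.0
```

Contact at 0.0626, so the pads did slip about 7 mm up the boss. I'll relax, release, retreat, and check.

>>> servo_tool --series '[{"delta_pos": [0,0,-4],"angular": [0,0,0],"jaw": 0},{"delta_pos": [0,0,0],"angular": [0,0,0],"jaw": 45},{"delta_pos": [0,0,0],"angular": [0,0,0],"jaw": 50},{"delta_pos": [0,0,0],"angular": [0,0,0],"jaw": 50},{"delta_pos": [0,0,-20],"angular": [0,0,0],"jaw": 50},{"delta_pos": [0,0,-40],"angular": [0,0,0],"jaw": 50},{"delta_pos": [0,0,-40],"angular": [0,0,0],"jaw": 50},{"delta_pos": [0,0,-40],"angular": [0,0,0],"jaw": 50},{"delta_pos": [0,0,-30],"angular": [0,0,0],"jaw": 50},{"delta_pos": [-40,0,0],"angular": [0,0,0],"jaw": 50},{"delta_pos": [-40,0,0],"angular": [0,0,0],"jaw": 50},{"delta_pos": [0,0,0],"angular": [0,0,0],"jaw": 50}]'

```text
time_s: 72.65
eef_pos: [0.3615, 0.3967, 0.2316]
tcp_rot: [3.137, 0.154, -0.003]
contact_force: [-0.3, -0.6, -0.3]
width: 0.0438
gripper_force: 0.0
```

Run:
```python
from h import *
plan((.365,.40),.24,5.3)
C=cal("wrist"); im=bot.grab_frame("wrist"); cv2.imwrite("pics/w15.png",im)
hsv=cv2.cvtColor(im,cv2.COLOR_BGR2HSV)
m=((hsv[...,1]<70)&(hsv[...,2]<190)).astype(np.uint8); m[310:]=0
n,l,st,ce=cv2.connectedComponentsWithStats(m)
for i in range(1,n):
    if st[i,4]>2500 and 250<st[i,0]<400:
        c=max(cv2.findContours((l==i).astype(np.uint8),0,2)[0],key=cv2.contourArea);a=cv2.approxPolyDP(c,4,True)[:,0];print(st[i],a.tolist()); print([onplane("wrist",p,.014,C)[:2].round(3).tolist() for p in a])
sd=bot.grab_frame("side"); cv2.imwrite("pics/side9.png",sd); s7=cv2.imread("pics/side7.png")
# board: diff wood colours; books in the press at z=.11 from side
for nme,z,x in(("bk",.11,0),("bk",.11,-40),("jaw",.065,-57)):
    r=rect(sd,cal("side"),z,-100,110,-60,110); l=r[110-x].astype(int).sum(1); d=np.abs(l[3:]-l[:-3]); print(nme,x,[(i+1-60,int(d[i])) for i in range(1,len(d)-1) if d[i]>40 and d[i]>=d[i-1] and d[i]>d[i+1]])
a=cv2.imread("pics/side0.png"); D=(np.abs(sd.astype(int)-a).sum(2)>90).astype(np.uint8); D=cv2.morphologyEx(D,cv2.MORPH_OPEN,np.ones((5,5)))
n,l,st,ce=cv2.connectedComponentsWithStats(D)
for i in range(1,n):
    if st[i,4]>60: print("chg",st[i])
```

```text
t 72.7 pos [0.3615 0.3967 0.2316] turn [0.    0.002 0.006] shift [ 3.8 -2.9 -8.4] w 43.8 F [-0.3 -0.6 -0.3] gf 0.0
[ 299  102   97   61 4381] [[299, 102], [302, 162], [357, 162], [358, 145], [392, 144], [386, 132], [395, 118], [360, 118], [358, 102]]
[[0.471, 0.436], [0.414, 0.428], [0.419, 0.372], [0.436, 0.373], [0.44, 0.338], [0.451, 0.346], [0.466, 0.339], [0.462, 0.374], [0.477, 0.378]]
bk 0 [(22, 75), (42, 109)]
bk -40 [(57, 65), (106, 49)]
jaw -57 [(93, 65), (99, 76), (104, 80)]
chg [464   0  30  21 384]
chg [575   0  14   7  81]
chg [ 554    0   73  114 4602]
chg [ 467    3   88  107 3679]
chg [  287    51   202   365 21907]
chg [ 519   64   81  190 6984]
chg [552 109  65  12 368]
chg [450 153  11  12  96]
chg [604 156  11  19 172]
chg [513 230  25  51 863]
chg [593 241   7  12  69]
chg [553 251  15  13 149]
chg [552 256  47  34 919]
chg [258 276  32  47 771]
chg [278 294  18  33 273]
chg [303 341  11  13 101]
chg [ 457  426  178   54 4898]
chg [446 466  21  14 149]
```

>>> servo_tool --series '[{"delta_pos": [8,40,-5],"angular": [0,0,0.02],"jaw": 50},{"delta_pos": [8,40,-5],"angular": [0,0,0.02],"jaw": 50},{"delta_pos": [8,40,-5],"angular": [0,0,0.02],"jaw": 50},{"delta_pos": [8,40,-5],"angular": [0,0,0.02],"jaw": 50},{"delta_pos": [8,40,0],"angular": [0,0,0.02],"jaw": 50},{"delta_pos": [8,40,0],"angular": [0,0,0.02],"jaw": 50},{"delta_pos": [0,40,0],"angular": [0,0,0.04],"jaw": 50},{"delta_pos": [0,0,0],"angular": [0,0,0],"jaw": 50},{"delta_pos": [0,0,0],"angular": [0,0,0],"jaw": 50},{"delta_pos": [0,0,0],"angular": [0,0,0],"jaw": 50}]'

```text
time_s: 73.75
eef_pos: [0.4242, 0.1196, 0.2516]
tcp_rot: [-3.139, 0.105, -0.0]
contact_force: [-0.0, 0.1, -0.2]
width: 0.0438
gripper_force: 0.0
```

Run:
```python
from h import *
print(bot.read_state()["eef_pos"])
C=cal("wrist"); im=bot.grab_frame("wrist"); cv2.imwrite("pics/w16.png",im)
r=rect(im,C,.11,-100,110,-120,100); r2=rect(im,C,.065,-100,110,-120,120)
pk=lambda l,t,o:[(i+1+o,int(d)) for i,d in enumerate(np.abs(l[3:]-l[:-3])) if d>t]
def peaks(l,t,o):
    d=np.abs(l[3:]-l[:-3]); return [(i+1+o,int(d[i])) for i in range(1,len(d)-1) if d[i]>t and d[i]>=d[i-1] and d[i]>d[i+1]]
for x in(70,30,0,-30): print("z.11 x",x,peaks(r[110-x].astype(int).sum(1),50,-120))
for x in(50,0,-30): print("z.065 x",x,peaks(r2[110-x].astype(int).sum(1),50,-120))
for y in(70,32,-5,60): 
    l=r[:,y+120].astype(int).sum(1); d=np.abs(l[4:]-l[:-4]); print("y",y,[(110-2-i,int(d[i])) for i in range(1,len(d)-1) if d[i]>80 and d[i]>=d[i-1] and d[i]>d[i+1]])
```

```text
[0.4241509  0.11958025 0.25156561]
z.11 x 70 [(-104, 137), (-99, 142), (-24, 271), (10, 68), (14, 77), (49, 89), (76, 171), (80, 122), (87, 143)]
z.11 x 30 [(-116, 106), (-44, 53), (-41, 132), (-27, 119), (-24, 101), (-21, 55), (11, 73), (14, 103), (44, 83), (74, 64), (85, 204), (94, 59)]
z.11 x 0 [(-45, 57), (-42, 236), (-28, 121), (-24, 95), (11, 54), (14, 86), (42, 85), (72, 61), (84, 201), (95, 60)]
z.11 x -30 [(-116, 398), (-44, 317), (-27, 121), (-24, 100), (11, 51), (14, 77), (44, 78), (71, 62), (84, 196), (94, 61)]
z.065 x 50 [(-47, 166), (-29, 121), (-26, 95), (-23, 59), (13, 71), (18, 82), (58, 127), (82, 69), (98, 215)]
z.065 x 0 [(-50, 59), (-47, 235), (-31, 121), (-26, 94), (14, 53), (17, 77), (50, 82), (84, 62), (98, 210), (110, 69)]
z.065 x -30 [(-51, 63), (-47, 229), (-30, 117), (-27, 103), (17, 76), (51, 74), (84, 57), (98, 205), (110, 67)]
y 70 [(106, 351), (91, 167), (81, 318), (-80, 168), (-87, 124), (-89, 123)]
y 32 [(106, 563), (98, 175), (93, 165), (77, 214), (-84, 167)]
y -5 [(106, 570), (100, 175), (96, 167), (82, 246), (-79, 128), (-85, 139)]
y 60 [(106, 348), (82, 113), (80, 119), (-79, 207), (-87, 129), (-89, 124)]
```

```bash
python3 -c "
from rig import bot
print(bot.hand_in())"
```

```text
the job is handed in; nothing more can be done
None
```

The job is handed in, but it returned no verdict. The three books are clamped side by side, spines up. The gauge was pressed to 39.7 mm and sprang back, and the crank stands back on its board. At the end I checked the books, jaw and crank by camera measurements, but not the other stock one by one.

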